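Check the conveyor rollers with the contact probe

TASK

Lay every roller standing in the white tray on its side in a V-cradle of the fixture, one roller to a cradle and centred on it, any roller in any cradle. Then lift the contact probe off its hook, touch its tip to the top of the brass reference stud and after that to the steel band in the middle of each roller, going from the shortest roller to the longest, and finally to the stud once more; hang the probe back on its hook by its loop, leave the rollers in their cradles, and do not disturb the jar, the wrench or the caliper case.

Things in the scene. Friction and masses are not known exactly. Their poses are not given: they have to be found in the camera images.
- roller_a: shortest of four conveyor rollers (may be absent): black rubber cylinder, 40 mm diameter, 65 mm long, 0.2 kg, with steel end faces and a bright steel test band 20 mm wide around its middle; starts standing upright on an end face in the tray. Origin at the centre of the cylinder; own z is the roller's axis.
- roller_b: second shortest of four conveyor rollers (may be absent): black rubber cylinder, 40 mm diameter, 80 mm long, 0.2 kg, with steel end faces and a bright steel test band 20 mm wide around its middle; starts standing upright on an end face in the tray. Origin at the centre of the cylinder; own z is the roller's axis.
- roller_c: second longest of four conveyor rollers (may be absent): black rubber cylinder, 40 mm diameter, 95 mm long, 0.2 kg, with steel end faces and a bright steel test band 20 mm wide around its middle; starts standing upright on an end face in the tray. Origin at the centre of the cylinder; own z is the roller's axis.
- roller_d: longest of four conveyor rollers (may be absent): black rubber cylinder, 40 mm diameter, 110 mm long, 0.2 kg, with steel end faces and a bright steel test band 20 mm wide around its middle; starts standing upright on an end face in the tray. Origin at the centre of the cylinder; own z is the roller's axis.
- cradle0 (a point): first (nearest the robot) of four equal, level V-cradles, 78 mm apart along x: where a seated roller's centre lies, 62 mm above the table; the roller's axis lies along this y. Two 90-degree V-blocks, 12 mm thick, stand 27 mm either side along y; their faces rise to 6 mm below this point, 22 mm to each side. The 42 mm between the blocks is free for fingers down to the base plate.
- cradle1 (a point): second of four equal, level V-cradles, 78 mm apart along x: where a seated roller's centre lies, 62 mm above the table; the roller's axis lies along this y. Two 90-degree V-blocks, 12 mm thick, stand 27 mm either side along y; their faces rise to 6 mm below this point, 22 mm to each side. The 42 mm between the blocks is free for fingers down to the base plate.
- cradle2 (a point): third of four equal, level V-cradles, 78 mm apart along x: where a seated roller's centre lies, 62 mm above the table; the roller's axis lies along this y. Two 90-degree V-blocks, 12 mm thick, stand 27 mm either side along y; their faces rise to 6 mm below this point, 22 mm to each side. The 42 mm between the blocks is free for fingers down to the base plate.
- cradle3 (a point): last (farthest) of four equal, level V-cradles, 78 mm apart along x: where a seated roller's centre lies, 62 mm above the table; the roller's axis lies along this y. Two 90-degree V-blocks, 12 mm thick, stand 27 mm either side along y; their faces rise to 6 mm below this point, 22 mm to each side. The 42 mm between the blocks is free for fingers down to the base plate.
- tray: fixed white plastic tray, 260 x 210 mm, floor 4 mm thick, rim 14 mm high in all; origin at the centre of its underside on the table, x along the 260 mm side.
- fixture: fixed inspection fixture: aluminium base plate 300 mm (x) by 200 mm (y, from -110 to +90 mm), 12 mm thick, with the four cradles and the brass reference stud; origin on the table midway between the second and third cradle.
- stud (a point): centre of the top face of the brass reference stud, 20 mm diameter, 24 mm above the table, near the fixture's -y edge, 93 mm from the line of the cradles' centres, midway along it.
- stand: fixed steel stand, base 110 x 110 x 12 mm, with a two-pronged hook pointing along its own -x. Prongs: 8 mm bars at y = -10 and +10 mm, tops 179 mm above the table at the seat (x = -46 mm), turned up at the ends (x = -80 mm) to 192 mm; post (18 mm) at x = +20 mm; nothing above 192 mm. Origin on the table.
- hook_seat (a point): point between the two prongs at their tops in the shallow dip where the probe's loop hangs; x, y, z as the stand's.
- probe: contact probe, 213 mm tall, 0.2 kg, hanging tip down. Origin at the tip, own z up. Stem 9 mm; steel body 22 mm diameter, z = 36-74 mm; loop of 8 mm bar in its y-z plane, opening 48 mm (y), z = 82-142 mm, through which both prongs pass; black grip 22 mm (x) by 28 mm (y), z = 149-213 mm, to take from above. To free it: lift it about 30 mm (20 to 45), then draw it 60 mm along the stand's -x.
- probe_tip (a point): the probe's rounded steel tip (8 mm), its lowest point.
- loop_top (a point): underside of the loop's top bar, 142 mm above the tip; coincides with hook_seat when hung.
- jar: bystander: closed white grease jar, 60 mm diameter, 70 mm high; origin under its centre.
- wrench: bystander: open wrench, 160 mm long, lying flat; origin underneath it.
- caliper_case: bystander: flat grey caliper case 60 x 120 x 22 mm; origin under its centre.
Mind the look-alikes: they are no part of the job. What is shaped like the roller_b but brown or turquoise is not meant.

How it is judged:
By the outcome, as a careful person would: the job done as asked, in the order asked, and still so for the second after the job is handed in, with the robot touching nothing.
Of roller_a, roller_b, roller_c, roller_d only 3 to 4 are there at a start; the rules pass over those that are not, and their reading is None.
At some moment in a run one of roller_a, roller_b, roller_c, roller_d may be knocked a few centimetres aside while the robot is not near it.
It also fails if it takes over 210 s, if anything falls off the work surface, if the arm or the gripper's body presses on something with over 40 N, if the wrist force passes 120 N, or if a joint passes its speed limit or range.

ROBOT

A 7-joint arm with a two-finger parallel gripper is mounted at the origin on the work surface. World frame = base frame: x ahead of the robot, y to its left, z up, the work surface at z = 0. Lengths are in m, angles in rad, forces in N, time in s.
With the tool pointing down it reaches from about 0.4 to 0.9 m from the base axis. Payload 5.5 kg.
Tool frame: the origin (TCP) lies at the very end of the fingers, on their centre line; the grasp point (between the pads) lies 19 mm behind it (bot.grasp_offset is the distance from the TCP to the grasp point, in m); z points along the fingers, y is the line along which they close (so a half turn about z gives the same grasp; the last joint's range is limited). The gripper opens to 85 mm and grips with 20 to 120 N. Pads are 22 mm wide; open, the fingers measure 114 mm over their backs; the gripper's body (76 mm by 85 mm) begins 54 mm behind the grasp point. The pads swing forward as they close: fully open they stand 13 mm farther back than shut.
Start: joints at [-0.9, 0.501, -0.427, 1.55, 0.221, 1.138, -0.21], TCP at [0.258, 0.597, 0.231] pointing down, gripper open.
Joint ranges: [-2.88, 2.88], [-0.31, 2.03], [-1.54, 1.56], [0.2, 2.42], [-1.41, 4.55], [0.19, 2.02], [-2.57, 2.57]. Speed limits (rad/s): [2.57, 2.57, 3.14, 3.14, 3.14, 3.14, 3.14].

INTERFACE

Orientations are given as a unit quaternion [x, y, z, w].
In Python, from bench import bot gives the robot as it stands. The module is installed in compiled form; this text tells all that it offers.
- The arm moves only by the tool step_arm, never from a script. Its argument "rows" is a list that holds one entry, the list of rows, each a list of 6 numbers: the shift along the tool's x, y, z scaled (see below), then the turn, a rotation vector about the tool's x, y, z scaled (see below). In form: [[[dx, dy, dz, wx, wy, wz], ...]]. A call has 1 to 8 rows; each row shifts and turns the commanded pose from where the row before left it, along the tool's axes as they then stand; what a row does not reach is not made up. The controller multiplies each number of a shift by 0.02 m and each number of a turn by 5 degrees. A row lasts 1/12 s, in which the tool goes at most 41.7 mm and 7.16 degrees, less where a joint would pass 70% of its speed; a pose out of reach is approached as far as the arm can. A call with a number of a shift or a turn outside -1 to 1 is refused whole. A call with a gripper value outside its range is refused whole. "claw" is the opening, from -1 (shut) to 1 (fully open), set as the call begins (left out, the last holds). The fingers move at their own pace and stop on an object; "grip_force" is the grip in N (left out, the last holds). Time passes only in rows, so rows that do not move let the fingers close. It gives the time, the measured TCP pose, the force, the opening and the grip force at its end, in the units of the state.
- bot.read_state(): the state, without advancing time (a new reading comes with each control period).
- bot.read_camera(name): name is "side" or "top" or "wrist"; returns the picture (480x640x3 uint8, blue, green, red); there is no depth.
- bot.camera_model(name): a dict with "fx", "fy", "cx", "cy" (pixels), "origin" and "attitude" of the camera in the world. Camera axes: x right, y down, z forward; pixel columns grow to the right and rows downward; lengths in m; the calibration is good to about 2 mm. The wrist camera is an equidistant fisheye: a pixel r from the principal point sees the ray r / f radians off the axis. A picture is of the moment at which its call begins: read the wrist's pose just before it. camera_model takes no time and is no camera call; for the wrist camera it gives the pose at the moment of the call.
- bot.hand_in(): hands the job in; it is judged then, once.
The state is a dict: "clock": time; "q": joint angles; "joint_velocities": joint speeds; "tau": joint torques, N m; "tcp_pos": TCP position; "eef_rot": TCP orientation; "ft_force": force on the tool from outside, world axes, zero at the start; "ft_torque": the same for the moment, N m; "grip_width": finger opening in m; "gripper_force": force on a finger pad.
Only numpy, scipy, OpenCV 4.12 (cv2) and the standard library are available. Lean on these libraries where they do the work, as an engineer would, in place of code of your own. Each camera call takes 0.05 s, during which the arm holds its last target. There are 200 camera calls.

## Working session

There is one attempt and no reset: what is moved stays moved. The work goes in short steps, Python scripts to look and compute and a tool call to move; the robot and the scene stay as the last step left them, time stands still between calls to the robot, and variables do not carry over. Pictures are saved under pics/ and viewed, at most 14 in all, crops included, and the job is handed in when it is done.

Besides the shell and the picture viewer there is one more tool, called in YAML: its name, and indented under it one key for each argument. step_arm: Moves the arm, as the interface text tells. Its arguments: {"type":"object","properties":{"rows":{"type":"array"},"claw":{"type":"number"},"grip_force":{"type":"number"}},"required":["rows"]}

```bash
mkdir -p pics; cat > h.py <<'E'
import numpy as np, cv2
from scipy.spatial.transform import Rotation as R
from bench import bot
def cam(n):
    m=bot.camera_model(n); A=np.array(m["attitude"],float)
    A=R.from_quat(A).as_matrix() if A.size==4 else A.reshape(3,3)
    return m,A,np.array(m["origin"],float)
def px2w(n,u,v,z,M=None):
    m,A,o=M or cam(n); x=(u-m["cx"])/m["fx"]; y=(v-m["cy"])/m["fy"]
    if n=="wrist":
        r=np.hypot(x,y); d=np.array([x/r*np.sin(r),y/r*np.sin(r),np.cos(r)]) if r>1e-9 else np.array([0,0,1.])
    else: d=np.array([x,y,1.])
    d=A@d; return o+d*(z-o[2])/d[2]
def w2px(n,p,M=None):
    m,A,o=M or cam(n); c=A.T@(np.array(p)-o)
    if n=="wrist":
        t=np.arctan2(np.hypot(c[0],c[1]),c[2]); s=t/max(np.hypot(c[0],c[1]),1e-9); return np.array([m["cx"]+m["fx"]*s*c[0],m["cy"]+m["fy"]*s*c[1]])
    return np.array([m["cx"]+m["fx"]*c[0]/c[2],m["cy"]+m["fy"]*c[1]/c[2]])
E
python3 - <<'E'
from h import *
for n in("top","side","wrist"):
    print(n,bot.camera_model(n)); cv2.imwrite(f"pics/{n}0.png",bot.read_camera(n))
s=bot.read_state();print(s)
E
```

```text
top {'fx': 585.4496317886806, 'fy': 585.4496317886806, 'cx': 317.48627958386106, 'cy': 239.47890536447946, 'origin': array([ 0.50275339, -0.02371257,  1.43309654]), 'attitude': array([-0.70161426,  0.71169759, -0.01962597,  0.02896191])}
side {'fx': 577.3637361657901, 'fy': 577.3637361657901, 'cx': 323.80521457210466, 'cy': 235.21440799449948, 'origin': array([0.00843325, 0.76666461, 1.36393508]), 'attitude': array([-0.29752886,  0.8948427 , -0.31480991,  0.10783251])}
wrist {'fx': 371.64829954431775, 'fy': 371.64829954431775, 'cx': 317.9871739632528, 'cy': 239.06836862294261, 'origin': array([0.18168365, 0.62955744, 0.37304986]), 'attitude': array([0.82447182, 0.54227674, 0.08808462, 0.13573232])}
{'clock': 0.15, 'q': array([-0.89981879,  0.50170603, -0.42684249,  1.55117942,  0.22078251,
        1.13826714, -0.21028387]), 'joint_velocities': array([ 0.00131557, -0.00288441, -0.00108158, -0.00507621, -0.0003972 ,
       -0.00021337, -0.00130702]), 'tau': array([-6.29452377e-03, -5.70041585e+01, -5.82562611e+00, -2.81282973e+01,
        1.04435335e-02,  7.88648729e-03, -9.19867574e-06]), 'tcp_pos': array([0.25757847, 0.59622356, 0.23046536]), 'eef_rot': array([ 2.02452203e-01,  9.79291852e-01, -7.29403725e-04, -2.04998182e-04]), 'ft_force': array([-0.14342028, -0.44500202,  0.10090157]), 'ft_torque': array([-0.01790378,  0.03695466, -0.02040811]), 'gripper_force': 0.0, 'grip_width': 0.08544889073641143}
```

View pics/top0.png

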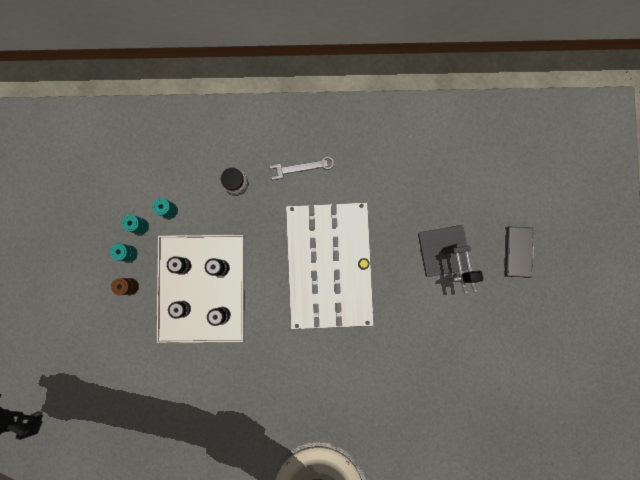

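View pics/side0.png

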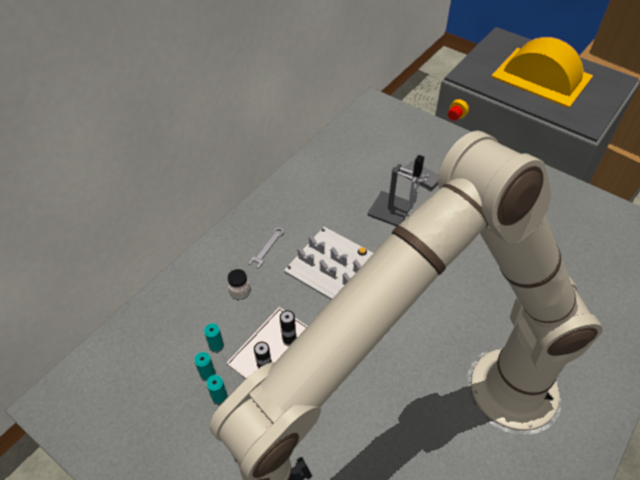

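The top view shows four black rollers in the white tray at (178,265), (216,268), (178,310) and (218,316). The look-alikes are outside the tray: turquoise at (163,208), (134,224), (121,252) and brown at (123,286). The jar is at (233,180), the fixture around (330,266) with the stud at (364,264), and the stand with probe at (445–480,250–290). Next come enlarged crops.

```bash
python3 - <<'E'
from h import *
a=cv2.imread("pics/top0.png")
cv2.imwrite("pics/tray0.png",cv2.resize(a[230:350,105:255],None,fx=5,fy=5,interpolation=cv2.INTER_CUBIC))
f=cv2.resize(a[195:335,280:380],None,fx=4,fy=4,interpolation=cv2.INTER_CUBIC)
s=cv2.resize(a[215:305,410:500],None,fx=4,fy=4,interpolation=cv2.INTER_CUBIC)
o=np.zeros((560,770,3),np.uint8);o[:560,:400]=f;o[:360,410:770]=s
cv2.imwrite("pics/fs0.png",o)
E
```

```text
(no output)
```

View pics/tray0.png

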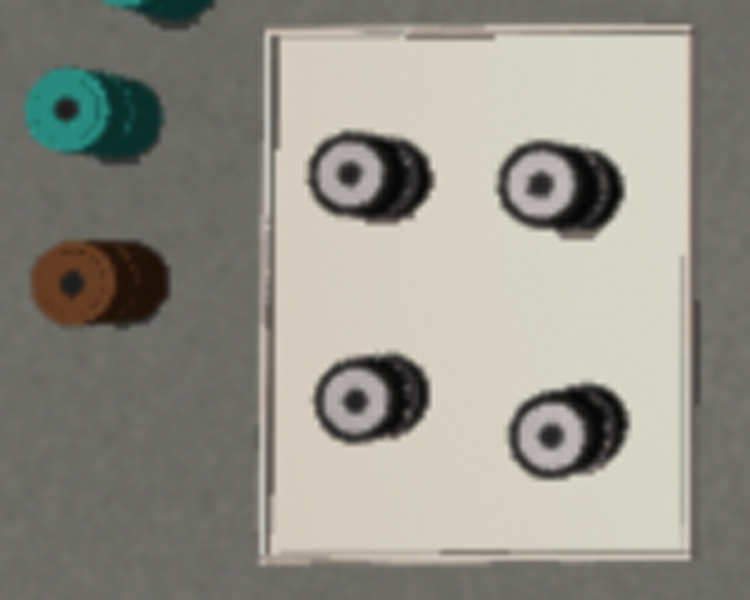

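View pics/fs0.png

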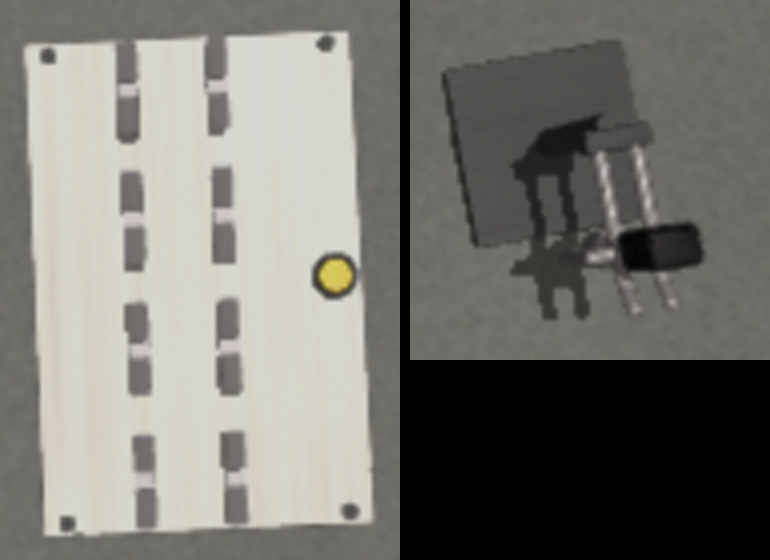

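The tray crop confirms four black rollers with steel faces. Their top centres are at crop (350,174), (540,185), (356,400) and (551,436). The fixture crop shows the plate corners, the V-block pairs and the stud at (335,275). In the stand crop, the prongs run from (600,152)/(640,150) down to (632,313)/(672,307), and the grip is at (660,247). Now I measure.

```bash
cat > meas.py <<'E'
from h import *
from scipy.optimize import minimize
a=cv2.imread("pics/top0.png"); M=cam("top")
def c(X,Y,f,ox,oy,z): return px2w("top",(X+.5)/f-.5+ox,(Y+.5)/f-.5+oy,z,M)
F=lambda X,Y,z:c(X,Y,4,280,195,z); S=lambda X,Y,z:c(X-410,Y,4,410,215,z)
# fixture: local->world rigid fit
loc=[(.15,.09),(.15,-.11),(-.15,-.11),(-.15,.09),(0,-.093)]
w=[F(25,45,.012),F(347,32,.012),F(372,522,.012),F(45,535,.012),F(335,275,.024)]
for k,(l,r) in enumerate([((145,480),(235,478)),((139,350),(229,346)),((133,218),(224,215)),((128,90),(217,87))]):
    for p,s in((l,.027),(r,-.027)): loc.append(((k-1.5)*.078,s)); w.append(F(*p,.034))
loc=np.array(loc); w=np.array(w)[:,:2]
def fit(loc,w):
    lc,wc=loc.mean(0),w.mean(0); H=(loc-lc).T@(w-wc); th=np.arctan2(H[0,1]-H[1,0],H[0,0]+H[1,1])
    Rm=np.array([[np.cos(th),-np.sin(th)],[np.sin(th),np.cos(th)]]); t=wc-Rm@lc; return th,Rm,t,w-(loc@Rm.T+t)
th,Rm,t,e=fit(loc,w); print("fixture yaw deg",np.degrees(th),"org",t.round(4)); print((e*1000).round(1).tolist())
for k in range(4): print("cradle",k,(Rm@[(k-1.5)*.078,0]+t).round(4))
print("stud",(Rm@[0,-.093]+t).round(4))
# stand
loc=np.array([(.055,.055),(.055,-.055),(-.055,.055),(-.08,.01),(-.08,-.01),(.02-.009,.01),(.02-.009,-.01)])
w=np.array([S(443,72,.012),S(618,40,.012),S(475,245,.012),S(632,313,.192),S(672,307,.192),S(600,152,.179),S(640,150,.179)])[:,:2]
th,Rm,t,e=fit(loc,w); print("stand yaw",np.degrees(th),t.round(4),(e*1000).round(1).tolist()); print("hook_seat",(Rm@[-.046,0]+t).round(4)); print("grip top",S(660,247,.25).round(4))
# rollers
g=a.max(2); H,W=g.shape
def sil(x,y,L,f=4):
    T=np.linspace(0,2*np.pi,60); P=[w2px("top",(x+.02*np.cos(q),y+.02*np.sin(q),z),M) for z in(.004,.004+L) for q in T]
    h=cv2.convexHull(np.float32(P)); im=np.zeros((480,640),np.uint8)
    cv2.fillPoly(im,[np.int32(np.round(h*256))],255,cv2.LINE_AA,8); return im/255.
for (X,Y) in((350,174),(540,185),(356,400),(551,436)):
    u,v=(X+.5)/5-.5+105,(Y+.5)/5-.5+230
    bx=slice(int(v)-14,int(v)+16),slice(int(u)-14,int(u)+24)
    sat=a.astype(int); br=g[bx].astype(float)/215; 
    obs=np.clip((0.80-br)/.3,0,1)
    # fill steel face: disc at top
    r=[]
    for L in(.065,.08,.095,.11):
        def cost(p):
            im=sil(p[0],p[1],L)[bx]; face=np.zeros((480,640),np.uint8)
            q=w2px("top",(p[0],p[1],.004+L),M); cv2.circle(face,tuple(np.int32(np.round(q*256))),int(7.5*256),255,-1,cv2.LINE_AA,8)
            return np.sum((np.maximum(obs,face[bx]/255.)-im)**2)
        p0=px2w("top",u,v,.004+L,M)[:2]
        o=minimize(cost,p0,method="Nelder-Mead",options=dict(initial_simplex=[p0,p0+[.004,0],p0+[0,.004]],xatol=1e-4,fatol=1e-2))
        r.append((L,round(o.fun,1),o.x.round(4).tolist(),p0.round(4).tolist()))
    print((round(u),round(v)),*r,sep="\n  ")
E
python3 meas.py
```

```text
fixture yaw deg 1.6857245888774937 org [ 0.5375 -0.0227]
[[-0.6, -1.2], [-1.6, 2.0], [1.4, 1.6], [2.0, -1.4], [0.4, 0.3], [0.6, -0.5], [-0.5, 0.1], [-0.3, -0.3], [-0.3, 0.1], [0.5, -0.0], [-0.1, -0.5], [-0.5, -0.3], [-1.1, 0.2]]
cradle 0 [ 0.4206 -0.0261]
cradle 1 [ 0.4985 -0.0238]
cradle 2 [ 0.5765 -0.0215]
cradle 3 [ 0.6545 -0.0192]
stud [ 0.5403 -0.1156]
stand yaw 7.648291931160162 [ 0.5576 -0.3148] [[9.1, 3.3], [12.3, 5.8], [13.0, 1.3], [-5.8, -1.5], [-5.6, -2.7], [-10.5, -2.3], [-12.4, -3.8]]
hook_seat [ 0.512 -0.321]
grip top [ 0.5054 -0.3184  0.25  ]
(175, 264)
  (0.065, np.float64(14.1), [0.5427, 0.3264], [0.5433, 0.3283])
  (0.08, np.float64(24.3), [0.542, 0.3244], [0.5429, 0.3245])
  (0.095, np.float64(38.1), [0.5422, 0.3256], [0.5424, 0.3206])
  (0.11, np.float64(55.1), [0.5418, 0.3237], [0.542, 0.3167])
(213, 267)
  (0.065, np.float64(31.1), [0.5362, 0.2354], [0.5369, 0.2393])
  (0.08, np.float64(15.7), [0.5355, 0.2335], [0.5366, 0.2364])
  (0.095, np.float64(9.6), [0.536, 0.232], [0.5362, 0.2336])
  (0.11, np.float64(22.0), [0.5359, 0.2302], [0.5358, 0.2307])
(176, 310)
  (0.065, np.float64(24.5), [0.437, 0.3266], [0.4383, 0.3252])
  (0.08, np.float64(34.1), [0.437, 0.3267], [0.439, 0.3214])
  (0.095, np.float64(54.3), [0.4376, 0.3267], [0.4397, 0.3176])
  (0.11, np.float64(80.2), [0.4386, 0.3248], [0.4404, 0.3137])
(215, 317)
  (0.065, np.float64(10.4), [0.4212, 0.2317], [0.4205, 0.2344])
  (0.08, np.float64(9.2), [0.4212, 0.2301], [0.4214, 0.2316])
  (0.095, np.float64(24.4), [0.4213, 0.2287], [0.4223, 0.2287])
  (0.11, np.float64(38.5), [0.4212, 0.2299], [0.4232, 0.2259])
```

step_arm:
  rows:
    - [[0, 0, -1, 0, 0, 0], [0, 0, -1, 0, 0, 0], [0, 0, -1, 0, 0, 0], [0, 0, -1, 0, 0, 0], [0, 0, -1, 0, 0, 0]]

```text
clock: 0.57
tcp_pos: [0.2576, 0.5964, 0.3318]
eef_rot: [0.202, 0.979, -0.0, -0.0]
ft_force: [0.1, 0.1, 0.5]
grip_width: 0.0852
gripper_force: 0.0
```

The top-face geometry suggests a=(176,310), b=(175,264), c=(215,317) and d=(213,267). The lengths still need a wrist view to confirm. I'm moving above the tray.

step_arm:
  rows:
    - [[-1, -0.6, 0, 0, 0, 0], [-1, -0.6, 0, 0, 0, 0], [-1, -0.6, 0, 0, 0, 0], [-1, -0.6, 0, 0, 0, 0], [-1, -0.6, 0, 0, 0, 0], [-1, -0.6, 0, 0, 0, 0], [-1, -0.6, 0, 0, 0, 0], [-1, -0.6, 0, 0, 0, 0]]

```text
clock: 1.23
tcp_pos: [0.367, 0.4439, 0.331]
eef_rot: [0.202, 0.979, -0.0, -0.0]
ft_force: [0.3, 0.6, -0.9]
grip_width: 0.0853
gripper_force: 0.0
```

```bash
cat > st.py <<'E'
from h import *
s=bot.read_state(); print(round(s["clock"],2),"q",s["q"].round(3).tolist(),"p",s["tcp_pos"].round(4).tolist()); print("R cols",R.from_quat(s["eef_rot"]).as_matrix().T.round(3).tolist(),"F",s["ft_force"].round(1).tolist(),"w",round(s["grip_width"],4))
open("log.txt","a").write(repr((s["q"].tolist(),s["tcp_pos"].tolist(),s["eef_rot"].tolist()))+"\n")
E
python3 st.py
```

```text
1.23 q [-0.611, 0.279, -0.39, 1.618, 0.11, 1.267, 0.142] p [0.367, 0.4439, 0.331]
R cols [[-0.918, 0.397, 0.0], [0.397, 0.918, -0.001], [-0.0, -0.0, -1.0]] F [0.3, 0.6, -0.9] w 0.0853
```

step_arm:
  rows:
    - [[-1, -0.6, 0, 0, 0, 0], [-1, -0.6, 0, 0, 0, 0], [-1, -0.6, 0, 0, 0, 0], [-1, -0.6, 0, 0, 0, 0]]

```text
clock: 1.57
tcp_pos: [0.4214, 0.3682, 0.331]
eef_rot: [0.202, 0.979, -0.0, -0.0]
ft_force: [0.6, -0.4, 1.5]
grip_width: 0.0856
gripper_force: 0.0
```

```bash
python3 st.py; python3 - <<'E'
from h import *
M=cam("wrist"); im=bot.read_camera("wrist"); cv2.imwrite("pics/w1.png",im); import pickle; pickle.dump(M,open("pics/w1.pkl","wb"))
print(M)
for n,x,y,L in(("a",.4383,.3252,.065),("b",.5429,.3245,.08),("c",.4223,.2287,.095),("d",.5358,.2307,.11)): print(n,[w2px("wrist",(x,y,z),M).round().tolist() for z in(.004,.004+L)])
E
```

```text
1.57 q [-0.481, 0.242, -0.343, 1.659, 0.085, 1.255, 0.322] p [0.4214, 0.3682, 0.331]
R cols [[-0.918, 0.397, 0.0], [0.397, 0.918, -0.0], [-0.0, -0.0, -1.0]] F [0.6, -0.4, 1.5] w 0.0856
({'fx': 371.64829954431775, 'fy': 371.64829954431775, 'cx': 317.9871739632528, 'cy': 239.06836862294261, 'origin': array([0.34540069, 0.40143394, 0.4737518 ]), 'attitude': array([0.82453185, 0.54221078, 0.08857448, 0.13531167])}, array([[ 3.96324054e-01,  8.70169806e-01,  2.92799851e-01],
       [ 9.18110448e-01, -3.75396435e-01, -1.27085487e-01],
       [-6.69932891e-04,  3.19189638e-01, -9.47690628e-01]]), array([0.34540069, 0.40143394, 0.4737518 ]))
a [[293.0, 208.0], [289.0, 222.0]]
b [[324.0, 276.0], [325.0, 303.0]]
c [[223.0, 226.0], [203.0, 250.0]]
d [[261.0, 295.0], [249.0, 338.0]]
```

View pics/w1.png

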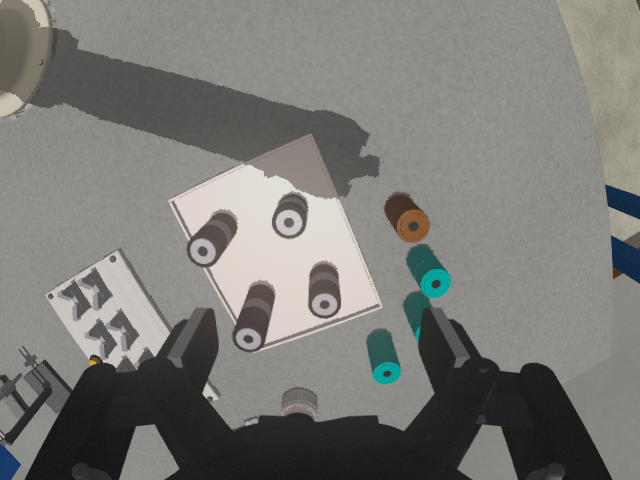

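The wrist view confirms the tops at a (289,222), b (324,303), c (203,250) and d (249,338). All four match the predicted pixels to within 1 px, so the labels and lengths hold. Next I yaw the tool and try the tilt.

step_arm:
  rows:
    - [[0, 0, 0, 0, 0, -1], [0, 0, 0, 0, 0, -1], [0, 0, 0, 0, 0, -1], [0, 0, 0, 0, 0, -1], [0, 0, 0, 0, 0, -1], [0, 0, 0, 0, 0, -1], [0, 0, 0, 0, 0, -1], [0, 0, 0, 0, 0, -1]]

```text
clock: 2.28
tcp_pos: [0.4207, 0.3693, 0.331]
eef_rot: [-0.147, 0.989, -0.0, -0.0]
ft_force: [-0.2, -0.6, 0.3]
grip_width: 0.085
gripper_force: 0.0
```

step_arm:
  rows:
    - [[0, 0, 0, 0, 0, -1], [0, 0, 0, 0, 0, -1], [0, 0, 0, 0, 0, -0.7], [0, 0, 0, 0, 1, 0], [0, 0, 0, 0, 1, 0], [0, 0, 0, 0, 1, 0], [0, 0, 0, 0, 1, 0], [0, 0, 0, 0, 1, 0]]

```text
clock: 2.95
tcp_pos: [0.4212, 0.3694, 0.3316]
eef_rot: [-0.254, 0.942, -0.057, -0.211]
ft_force: [-0.4, 0.3, 0.0]
grip_width: 0.0855
gripper_force: 0.0
```

```bash
python3 st.py
```

```text
2.95 q [-0.44, 0.569, -0.442, 1.296, 0.09, 1.742, 1.224] p [0.4212, 0.3694, 0.3316]
R cols [[-0.783, -0.454, 0.426], [-0.502, 0.865, -0.0], [-0.368, -0.214, -0.905]] F [-0.4, 0.3, 0.0] w 0.0855
```

step_arm:
  rows:
    - [[0, 0, 0, 0, 1, 0], [0, 0, 0, 0, 1, 0], [0, 0, 0, 0, 1, 0], [0, 0, 0, 0, 1, 0]]
  claw: 0.45

```text
clock: 3.28
tcp_pos: [0.4138, 0.368, 0.3193]
eef_rot: [-0.244, 0.898, -0.091, -0.353]
ft_force: [-1.4, 1.0, -4.3]
grip_width: 0.0618
gripper_force: 0.0
```

```bash
python3 st.py
```

```text
3.28 q [-0.567, 0.757, -0.246, 1.111, -0.033, 2.012, 1.288] p [0.4138, 0.368, 0.3193]
R cols [[-0.631, -0.374, 0.679], [-0.503, 0.864, 0.009], [-0.59, -0.337, -0.734]] F [-1.4, 1.0, -4.3] w 0.0618
```

```bash
cat > plan.py <<'E'
# plan.py x y z  haz elev [tilt pose: tool z at azimuth haz, elevation elev(deg, negative=down); tool x in the vertical plane, on the haz side/up]
# prints rows: shift+turn interleaved, at most 1 unit each
import sys; from h import *
def pose_R(haz,el):
    a,e=np.radians(haz),np.radians(el); h=np.array([np.cos(a),np.sin(a),0]); Z=np.array([0,0,1.])
    z=np.cos(e)*h+np.sin(e)*Z; x=-np.sin(e)*h+np.cos(e)*Z   # z rotated +90deg up in plane (h,Z)
    return np.array([x,np.cross(z,x),z]).T
def plan(p,Rt,n=None,v=1.,show=True):
    s=bot.read_state(); P=s["tcp_pos"]; Q=R.from_quat(s["eef_rot"]); rv=(Q.inv()*R.from_matrix(Rt)).as_rotvec(degrees=True)/5
    d=np.array(p)-P; N=n or int(np.ceil(max(np.abs(rv).max()/v,np.linalg.norm(d)/.02/v,1)))
    rows=[];rs=np.round(rv/N,2)
    for k in range(N):
        t=np.round(Q.as_matrix().T@((np.array(p)-P)/(N-k))/.02,2); P=P+Q.as_matrix()@t*.02; Q=Q*R.from_rotvec(rs*5,degrees=True); rows.append(t.tolist()+rs.tolist())
    if np.abs(rv).max()<.1: print(N,"x",(np.linalg.inv(R.from_quat(s["eef_rot"]).as_matrix())@d/.02/N).round(2).tolist(),"rot",rs.tolist())
    else:
        for i in range(0,N,8): print([rows[i:i+8]])
if __name__=="__main__":
    a=[float(x) for x in sys.argv[1:]]; plan(a[:3],pose_R(a[3],a[4]),v=a[5] if len(a)>5 else 1.)
E
python3 plan.py .5252 .2246 .21 210 -42
```

```text
[[[-0.41, -0.82, 0.29, 0.0, 0.09, 0.01], [-0.42, -0.82, 0.28, 0.0, 0.09, 0.01], [-0.42, -0.82, 0.28, 0.0, 0.09, 0.01], [-0.42, -0.82, 0.27, 0.0, 0.09, 0.01], [-0.42, -0.82, 0.27, 0.0, 0.09, 0.01], [-0.43, -0.82, 0.27, 0.0, 0.09, 0.01], [-0.43, -0.82, 0.27, 0.0, 0.09, 0.01], [-0.43, -0.82, 0.26, 0.0, 0.09, 0.01]]]
[[[-0.44, -0.82, 0.26, 0.0, 0.09, 0.01], [-0.44, -0.82, 0.25, 0.0, 0.09, 0.01], [-0.44, -0.82, 0.25, 0.0, 0.09, 0.01]]]
```

step_arm:
  rows:
    - [[-0.42, -0.82, 0.28, 0, 0.09, 0.01], [-0.42, -0.82, 0.28, 0, 0.09, 0.01], [-0.42, -0.82, 0.28, 0, 0.09, 0.01], [-0.42, -0.82, 0.27, 0, 0.09, 0.01], [-0.42, -0.82, 0.27, 0, 0.09, 0.01], [-0.43, -0.82, 0.27, 0, 0.09, 0.01], [-0.43, -0.82, 0.27, 0, 0.09, 0.01], [-0.43, -0.82, 0.26, 0, 0.09, 0.01]]

```text
clock: 3.95
tcp_pos: [0.4974, 0.2594, 0.2439]
eef_rot: [-0.236, 0.89, -0.101, -0.377]
ft_force: [-0.5, -0.6, 0.1]
grip_width: 0.0617
gripper_force: 0.0
```

step_arm:
  rows:
    - [[-0.44, -0.82, 0.26, 0, 0.09, 0.01], [-0.44, -0.82, 0.25, 0, 0.09, 0.01], [-0.44, -0.82, 0.25, 0, 0.09, 0.01]]

```text
clock: 4.2
tcp_pos: [0.5278, 0.2209, 0.2141]
eef_rot: [-0.234, 0.886, -0.105, -0.387]
ft_force: [0.6, -0.1, 0.3]
grip_width: 0.062
gripper_force: 0.0
```

```bash
python3 st.py; python3 plan.py .5252 .2246 .049 210 -40
```

```text
4.2 q [-0.388, 0.933, -0.164, 1.06, 0.126, 1.984, 1.543] p [0.5278, 0.2209, 0.2141]
R cols [[-0.591, -0.333, 0.735], [-0.495, 0.869, -0.004], [-0.637, -0.366, -0.678]] F [0.6, -0.1, 0.3] w 0.062
[[[-0.67, 0.03, 0.62, 0.0, 0.06, -0.01], [-0.68, 0.03, 0.62, 0.0, 0.06, -0.01], [-0.68, 0.03, 0.62, 0.0, 0.06, -0.01], [-0.68, 0.03, 0.61, 0.0, 0.06, -0.01], [-0.69, 0.03, 0.61, 0.0, 0.06, -0.01], [-0.69, 0.02, 0.61, 0.0, 0.06, -0.01], [-0.69, 0.02, 0.6, 0.0, 0.06, -0.01], [-0.69, 0.03, 0.6, 0.0, 0.06, -0.01]]]
[[[-0.7, 0.02, 0.59, 0.0, 0.06, -0.01]]]
```

step_arm:
  rows:
    - [[-0.68, 0.03, 0.62, 0, 0.06, -0.01], [-0.68, 0.03, 0.62, 0, 0.06, -0.01], [-0.68, 0.03, 0.62, 0, 0.06, -0.01], [-0.68, 0.03, 0.61, 0, 0.06, -0.01], [-0.69, 0.03, 0.61, 0, 0.06, -0.01], [-0.69, 0.02, 0.61, 0, 0.06, -0.01], [-0.69, 0.02, 0.6, 0, 0.06, -0.01], [-0.69, 0.02, 0.6, 0, 0.06, -0.01]]

```text
clock: 4.87
tcp_pos: [0.5239, 0.2264, 0.0661]
eef_rot: [-0.235, 0.876, -0.108, -0.406]
ft_force: [-0.4, -0.9, -0.3]
grip_width: 0.0621
gripper_force: 0.0
```

step_arm:
  rows:
    - [[-0.7, 0.02, 0.6, 0, 0.06, 0], [0, 0, 0, 0, 0, 0], [0, 0, 0, 0, 0, 0]]

```text
clock: 5.12
tcp_pos: [0.5232, 0.2261, 0.0478]
eef_rot: [-0.235, 0.875, -0.109, -0.409]
ft_force: [0.1, -0.2, 0.1]
grip_width: 0.0619
gripper_force: 0.0
```

```bash
python3 st.py; python3 - <<'E'
from h import *
cv2.imwrite("pics/w2.png",bot.read_camera("wrist"))
E
```

```text
5.12 q [-0.403, 1.156, -0.155, 1.039, 0.139, 1.832, 1.536] p [0.5232, 0.2261, 0.0478]
R cols [[-0.555, -0.322, 0.767], [-0.5, 0.866, 0.001], [-0.665, -0.383, -0.641]] F [0.1, -0.2, 0.1] w 0.0619
```

View pics/w2.png

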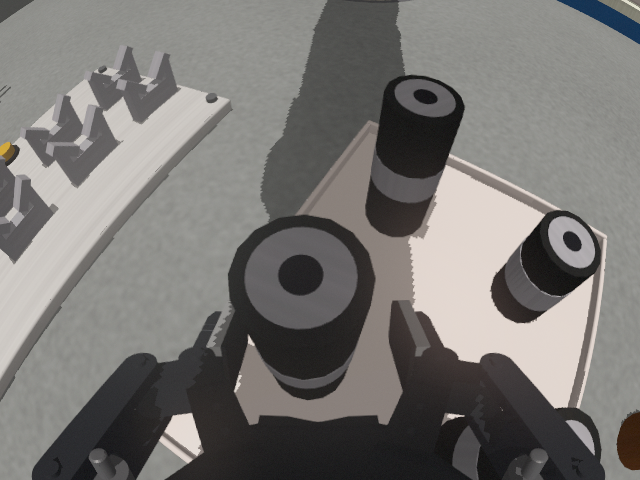

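The wrist view shows d centred between the pads (face at 300,275), with b clear of the hand at lower right. I'm closing, then lifting.

step_arm:
  rows:
    - [[0, 0, 0, 0, 0, 0], [0, 0, 0, 0, 0, 0], [0, 0, 0, 0, 0, 0], [0, 0, 0, 0, 0, 0], [0, 0, 0, 0, 0, 0], [0, 0, 0, 0, 0, 0]]
  claw: -1
  grip_force: 50

```text
clock: 5.67
tcp_pos: [0.5249, 0.2261, 0.0502]
eef_rot: [-0.234, 0.876, -0.109, -0.407]
ft_force: [2.0, -0.3, 1.7]
grip_width: 0.0387
gripper_force: 50.3
```

step_arm:
  rows:
    - [[0.77, 0, -0.64, 0, 0, 0], [0.77, 0, -0.64, 0, 0, 0], [0.77, 0, -0.64, 0, 0, 0], [0.77, 0, -0.64, 0, 0, 0], [0.77, 0, -0.64, 0, 0, 0], [0.77, 0, -0.64, 0, 0, 0], [0.77, 0, -0.64, 0, 0, 0], [0.77, 0, -0.64, 0, 0, 0]]

```text
clock: 6.33
tcp_pos: [0.5233, 0.226, 0.2113]
eef_rot: [-0.236, 0.876, -0.106, -0.408]
ft_force: [-9.5, -5.2, 9.1]
grip_width: 0.0388
gripper_force: 50.7
```

```bash
python3 st.py; python3 - <<'E'
from h import *
M=cam("wrist");cv2.imwrite("pics/w3.png",bot.read_camera("wrist"))
E
cat log.txt
```

```text
6.33 q [-0.474, 0.959, -0.002, 1.036, 0.037, 2.016, 1.621] p [0.5233, 0.226, 0.2113]
R cols [[-0.556, -0.326, 0.764], [-0.499, 0.866, 0.006], [-0.664, -0.378, -0.645]] F [-9.5, -5.2, 9.1] w 0.0388
([-0.6113051712985511, 0.2789626609540093, -0.39032864581559473, 1.6183818378047252, 0.10994729395140697, 1.2666148141338438, 0.14195290489138376], [0.3669712855898584, 0.44391131469430445, 0.33101575339136813], [0.20247658210960284, 0.9792870570528497, -0.00026608255222255686, -0.00015095051327467857])
([-0.4810200282675255, 0.242450815102223, -0.3428283489486342, 1.6590023279897956, 0.08493766528451827, 1.2553160403010084, 0.3220460145514214], [0.42136766200867026, 0.36816141065076835, 0.331039077285366], [0.20246069786862597, 0.9792903564878945, -0.00019860364888713765, -0.00015512882445953293])
([-0.43998673919727177, 0.5692085630879417, -0.44173371728273664, 1.2959611193176839, 0.09020210938335088, 1.7421504249411552, 1.224325931561151], [0.4211740483896045, 0.36943049765010577, 0.33160172618012934], [-0.2536193140239856, 0.9423852105230991, -0.0567188735802598, -0.21064265456246922])

[... 493 characters left out ...]
1042924107349], [-0.23376849992838625, 0.8857087903284427, -0.10466640718741978, -0.38719138727848273])
([-0.4025598089457671, 1.1556498174409446, -0.1553070687528846, 1.0394171755920423, 0.1393123813640387, 1.8321221597770192, 1.5356344958529702], [0.5232258355323772, 0.22608742344462573, 0.04775526495590032], [-0.23484111338270913, 0.8749385102591304, -0.10908347094524239, -0.4091858393166138])
([-0.47432398309066987, 0.9593805339187669, -0.002064568849376495, 1.0360160768632953, 0.037013585991898676, 2.015732506426361, 1.6205640327387678], [0.5233186720014722, 0.22603062796680806, 0.21129399479256905], [-0.23560120940507934, 0.8756876962709783, -0.10630812241771692, -0.40787462759346865])
```

```bash
python3 plan.py .56 .16 .27 210 -90 
```

```text
[[[0.22, -0.37, -0.16, 0.0, -0.99, -0.0], [0.2, -0.37, -0.18, 0.0, -0.99, -0.0], [0.19, -0.37, -0.2, 0.0, -0.99, -0.0], [0.17, -0.37, -0.22, 0.0, -0.99, -0.0], [0.15, -0.37, -0.23, 0.0, -0.99, -0.0], [0.13, -0.37, -0.24, 0.0, -0.99, -0.0], [0.11, -0.37, -0.25, 0.0, -0.99, -0.0], [0.09, -0.37, -0.26, 0.0, -0.99, -0.0]]]
[[[0.06, -0.37, -0.27, 0.0, -0.99, -0.0], [0.04, -0.36, -0.27, 0.0, -0.99, -0.0]]]
```

step_arm:
  rows:
    - [[0.22, -0.37, -0.16, 0, -1, 0], [0.2, -0.37, -0.18, 0, -1, 0], [0.19, -0.37, -0.2, 0, -1, 0], [0.17, -0.37, -0.22, 0, -1, 0], [0.15, -0.37, -0.23, 0, -1, 0], [0.13, -0.37, -0.24, 0, -1, 0], [0.11, -0.37, -0.25, 0, -1, 0], [0.09, -0.37, -0.26, 0, -1, 0]]

```text
clock: 7.05
tcp_pos: [0.5508, 0.1725, 0.2552]
eef_rot: [-0.258, 0.963, -0.022, -0.081]
ft_force: [-0.1, -0.8, -2.3]
grip_width: 0.0389
gripper_force: 50.6
```

step_arm:
  rows:
    - [[0.06, -0.37, -0.27, 0, -1, 0], [0.04, -0.37, -0.27, 0, -1, 0]]

```text
clock: 7.22
tcp_pos: [0.5575, 0.1593, 0.2662]
eef_rot: [-0.259, 0.966, 0.001, 0.003]
ft_force: [-0.4, 0.3, -1.7]
grip_width: 0.0387
gripper_force: 50.6
```

```bash
python3 st.py; python3 plan.py .6548 -.0303 .20 91.7 -130
```

```text
7.22 q [-0.311, 0.307, -0.015, 1.71, 0.004, 1.119, 1.766] p [0.5575, 0.1593, 0.2662]
R cols [[-0.866, -0.499, -0.006], [-0.5, 0.866, 0.0], [0.005, 0.003, -1.0]] F [-0.4, 0.3, -1.7] w 0.0387
[[[0.02, -0.46, 0.14, 0.36, -0.21, 0.98], [-0.01, -0.46, 0.16, 0.36, -0.21, 0.98], [-0.05, -0.45, 0.17, 0.36, -0.21, 0.98], [-0.08, -0.44, 0.19, 0.36, -0.21, 0.98], [-0.12, -0.42, 0.2, 0.36, -0.21, 0.98], [-0.15, -0.41, 0.22, 0.36, -0.21, 0.98], [-0.18, -0.39, 0.23, 0.36, -0.21, 0.98], [-0.21, -0.36, 0.25, 0.36, -0.21, 0.98]]]
[[[-0.23, -0.33, 0.27, 0.36, -0.21, 0.98], [-0.25, -0.31, 0.28, 0.36, -0.21, 0.98], [-0.27, -0.27, 0.29, 0.36, -0.21, 0.98], [-0.29, -0.24, 0.31, 0.36, -0.21, 0.98], [-0.3, -0.2, 0.32, 0.36, -0.21, 0.98], [-0.31, -0.17, 0.33, 0.36, -0.21, 0.98], [-0.32, -0.13, 0.34, 0.36, -0.21, 0.98], [-0.32, -0.09, 0.35, 0.36, -0.21, 0.98]]]
[[[-0.32, -0.05, 0.36, 0.36, -0.21, 0.98], [-0.32, -0.02, 0.37, 0.36, -0.21, 0.98], [-0.31, 0.02, 0.37, 0.36, -0.21, 0.98], [-0.3, 0.06, 0.38, 0.36, -0.21, 0.98], [-0.29, 0.1, 0.38, 0.36, -0.21, 0.98], [-0.27, 0.14, 0.38, 0.36, -0.21, 0.98], [-0.26, 0.17, 0.37, 0.36, -0.21, 0.98]]]
```

step_arm:
  rows:
    - [[0, -0.46, 0.14, 0.36, -0.21, 0.98], [0, -0.46, 0.16, 0.36, -0.21, 0.98], [-0.05, -0.45, 0.17, 0.36, -0.21, 0.98], [-0.08, -0.44, 0.19, 0.36, -0.21, 0.98], [-0.12, -0.42, 0.2, 0.36, -0.21, 0.98], [-0.15, -0.41, 0.22, 0.36, -0.21, 0.98], [-0.18, -0.39, 0.23, 0.36, -0.21, 0.98], [-0.21, -0.36, 0.25, 0.36, -0.21, 0.98]]

```text
clock: 7.88
tcp_pos: [0.5911, 0.0932, 0.2423]
eef_rot: [0.084, 0.986, -0.1, 0.102]
ft_force: [0.4, -0.1, -2.3]
grip_width: 0.0386
gripper_force: 50.6
```

step_arm:
  rows:
    - [[-0.23, -0.33, 0.2, 0.36, -0.21, 0.98], [-0.25, -0.31, 0.2, 0.36, -0.21, 0.98], [-0.27, -0.27, 0.2, 0.36, -0.21, 0.98], [-0.29, -0.24, 0.2, 0.36, -0.21, 0.98], [-0.3, -0.2, 0.2, 0.36, -0.21, 0.98], [-0.31, -0.17, 0.2, 0.36, -0.21, 0.98], [-0.32, -0.13, 0.2, 0.36, -0.21, 0.98], [-0.32, -0.09, 0.2, 0.36, -0.21, 0.98]]

```text
clock: 8.55
tcp_pos: [0.6212, 0.0343, 0.2351]
eef_rot: [0.414, 0.871, -0.186, 0.188]
ft_force: [-0.2, 0.2, -1.4]
grip_width: 0.0388
gripper_force: 50.7
```

```bash
python3 st.py; python3 plan.py .6548 -.0303 .17 91.7 -130
```

```text
8.55 q [-0.686, 0.438, 0.372, 1.759, 0.452, 1.019, 0.088] p [0.6212, 0.0343, 0.2351]
R cols [[-0.587, 0.65, -0.482], [0.791, 0.589, -0.169], [0.174, -0.48, -0.86]] F [-0.2, 0.2, -1.4] w 0.0388
[[[-0.22, -0.0, 0.66, 0.35, -0.21, 0.97], [-0.2, 0.03, 0.67, 0.35, -0.21, 0.97], [-0.19, 0.07, 0.67, 0.35, -0.21, 0.97], [-0.17, 0.11, 0.67, 0.35, -0.21, 0.97], [-0.14, 0.14, 0.67, 0.35, -0.21, 0.97], [-0.12, 0.17, 0.66, 0.35, -0.21, 0.97], [-0.09, 0.2, 0.66, 0.35, -0.21, 0.97]]]
```

Joints are comfortable (j5 0.45, j6 1.0). I'm finishing the orientation.

step_arm:
  rows:
    - [[-0.22, 0, 0.66, 0.35, -0.21, 0.97], [-0.2, 0.03, 0.67, 0.35, -0.21, 0.97], [-0.19, 0.07, 0.67, 0.35, -0.21, 0.97], [-0.17, 0.11, 0.67, 0.35, -0.21, 0.97], [-0.14, 0.14, 0.67, 0.35, -0.21, 0.97], [-0.12, 0.17, 0.66, 0.35, -0.21, 0.97], [-0.09, 0.2, 0.66, 0.35, -0.21, 0.97], [0, 0, 0, 0, 0, 0]]

```text
clock: 9.22
tcp_pos: [0.6548, -0.0313, 0.1671]
eef_rot: [0.654, 0.675, -0.241, 0.244]
ft_force: [-0.4, 0.5, -1.8]
grip_width: 0.0385
gripper_force: 50.8
```

```bash
python3 st.py; python3 plan.py .6548 -.0303 .075 91.7 -130;  python3 - <<'E'
from h import *
cv2.imwrite("pics/w4.png",bot.read_camera("wrist")); cv2.imwrite("pics/t4.png",bot.read_camera("top"))
E
```

```text
9.22 q [-0.693, 0.737, 0.526, 1.599, 0.379, 1.088, -0.437] p [0.6548, -0.0313, 0.1671]
R cols [[-0.027, 0.764, -0.644], [1.0, 0.029, -0.007], [0.014, -0.644, -0.765]] F [-0.4, 0.5, -1.8] w 0.0385
5 x [0.6, 0.01, 0.7] rot [-0.01, 0.0, 0.01]
```

View pics/w4.png

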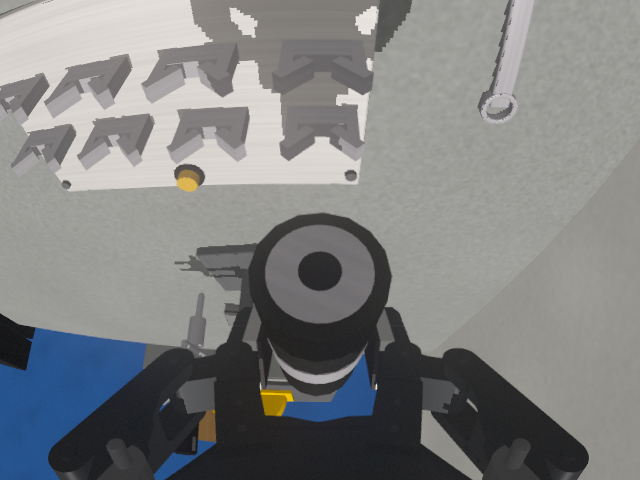

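```bash
python3 - <<'E'
from h import *
M=cam("wrist"); s=bot.read_state(); A=R.from_quat(s["eef_rot"]).as_matrix()
for off in(.012,.0173,.022):
  for ax in(-.004,0,.004):
    f=s["tcp_pos"]-off*A[:,2]+(.055+ax)*A[:,0]
    print(off,ax,w2px("wrist",f,M).round(1),"dia",[round(np.linalg.norm(w2px("wrist",f+.02*u,M)-w2px("wrist",f-.02*u,M)),1) for u in(A[:,1],A[:,2])])
im=cv2.imread("pics/w4.png").max(2); im[400:]=255
c,_=cv2.findContours(((im[190:340,230:410]>75)*255).astype(np.uint8),cv2.RETR_LIST,cv2.CHAIN_APPROX_NONE)
for k in c:
    if len(k)>150: print(cv2.fitEllipse(k),len(k))
E
```

```text
0.012 -0.004 [319.2 206.3] dia [np.float64(109.6), np.float64(26.5)]
0.012 0 [319.2 195.5] dia [np.float64(110.4), np.float64(23.4)]
0.012 0.004 [319.2 184.6] dia [np.float64(111.2), np.float64(20.3)]
0.0173 -0.004 [319.2 209.9] dia [np.float64(113.9), np.float64(28.6)]
0.0173 0 [319.2 198.7] dia [np.float64(114.8), np.float64(25.4)]
0.0173 0.004 [319.2 187.3] dia [np.float64(115.6), np.float64(22.0)]
0.022 -0.004 [319.2 213.3] dia [np.float64(117.9), np.float64(30.8)]
0.022 0 [319.3 201.7] dia [np.float64(118.9), np.float64(27.4)]
0.022 0.004 [319.3 190. ] dia [np.float64(119.8), np.float64(23.7)]
((89.4388427734375, 83.39772033691406), (98.12005615234375, 109.19071960449219), 91.9193344116211) 294
((94.88984680175781, 71.96006774902344), (167.1221923828125, 190.68751525878906), 111.16675567626953) 700
```

step_arm:
  rows:
    - [[0.6, 0, 0.7, 0, 0, 0], [0.6, 0, 0.7, 0, 0, 0], [0.6, 0, 0.7, 0, 0, 0], [0.6, 0, 0.7, 0, 0, 0], [0.6, 0, 0.7, 0, 0, 0], [0, 0, 0, 0, 0, 0]]

```text
clock: 9.82
tcp_pos: [0.6528, -0.0278, 0.0747]
eef_rot: [0.651, 0.678, -0.24, 0.242]
ft_force: [-1.2, -0.2, -2.3]
grip_width: 0.0387
gripper_force: 50.8
```

```bash
python3 st.py; python3 plan.py .6548 -.0303 .0485 91.7 -130
```

```text
9.82 q [-0.68, 0.862, 0.498, 1.623, 0.361, 0.962, -0.505] p [0.6528, -0.0278, 0.0747]
R cols [[-0.034, 0.767, -0.641], [0.999, 0.036, -0.01], [0.016, -0.641, -0.767]] F [-1.2, -0.2, -2.3] w 0.0387
[[[0.37, 0.05, 0.54, -0.02, -0.01, 0.07], [0.37, 0.05, 0.55, -0.02, -0.01, 0.07]]]
```

```bash
cat > chk.py <<'E'
# chk.py pic L : predicted face centre of held roller for offsets
import sys; from h import *
L=float(sys.argv[1]); im0=bot.read_camera("wrist"); M=cam("wrist"); s=bot.read_state(); A=R.from_quat(s["eef_rot"]).as_matrix(); c,sn=np.cos(np.radians(40)),np.sin(np.radians(40))
for off in(.0113,.0173,.0233):
  for ax in(-.004,0,.004):
    u=c*A[:,0]-sn*A[:,2]; v=sn*A[:,0]+c*A[:,2]
    f=s["tcp_pos"]-off*A[:,2]+(L/2+ax)*u
    print(off,ax,w2px("wrist",f,M).round(1),"dia",[round(np.linalg.norm(w2px("wrist",f+.0172*d,M)-w2px("wrist",f-.0172*d,M)),1) for d in(A[:,1],v)])
im=im0.max(2)
c,_=cv2.findContours(((im[190:340,230:410]>75)*255).astype(np.uint8),cv2.RETR_LIST,cv2.CHAIN_APPROX_NONE)
for k in c:
    if len(k)>150: e=cv2.fitEllipse(k); print(np.add(e[0],[230,190]).round(1),np.round(e[1],1),len(k))
E
python3 chk.py .11
```

```text
0.0113 -0.004 [319.5 272.5] dia [np.float64(117.4), np.float64(105.9)]
0.0113 0 [319.6 266.2] dia [np.float64(121.3), np.float64(108.6)]
0.0113 0.004 [319.6 259.5] dia [np.float64(125.4), np.float64(111.4)]
0.0173 -0.004 [319.6 281.2] dia [np.float64(123.6), np.float64(112.7)]
0.0173 0 [319.7 274.9] dia [np.float64(128.0), np.float64(115.9)]
0.0173 0.004 [319.7 268.1] dia [np.float64(132.6), np.float64(119.2)]
0.0233 -0.004 [319.7 291. ] dia [np.float64(130.5), np.float64(120.2)]
0.0233 0 [319.8 284.7] dia [np.float64(135.4), np.float64(124.0)]
0.0233 0.004 [319.8 277.9] dia [np.float64(140.6), np.float64(127.9)]
[319.2 273.5] [ 97.9 109.5] 295
[320.8 269.5] [183.1 190.8] 853
```

The held roller matches the prediction (face at 319,273.5 against 319.7,274.9). I'm lowering it into the cradle.

step_arm:
  rows:
    - [[0.37, 0.05, 0.54, -0.02, -0.01, 0.07], [0.37, 0.05, 0.54, -0.02, -0.01, 0.07], [0, 0, 0, 0, 0, 0], [0, 0, 0, 0, 0, 0], [0, 0, 0, 0, 0, 0]]

```text
clock: 10.28
tcp_pos: [0.6575, -0.0319, 0.0514]
eef_rot: [0.656, 0.672, -0.237, 0.248]
ft_force: [-0.3, -0.4, -0.5]
grip_width: 0.0386
gripper_force: 52.1
```

```bash
python3 st.py; python3 plan.py .6548 -.0303 .0485 91.7 -130
```

```text
10.28 q [-0.675, 0.903, 0.499, 1.619, 0.357, 0.925, -0.534] p [0.6575, -0.0319, 0.0514]
R cols [[-0.017, 0.765, -0.644], [1.0, 0.027, 0.006], [0.022, -0.643, -0.765]] F [-0.3, -0.4, -0.5] w 0.0386
1 x [0.16, -0.13, 0.06] rot [0.04, 0.01, -0.07]
```

step_arm:
  rows:
    - [[0.1, -0.13, 0.03, 0, 0, 0], [0.06, 0, 0.03, 0, 0, 0], [0, 0, 0, 0, 0, 0], [0, 0, 0, 0, 0, 0]]

```text
clock: 10.62
tcp_pos: [0.6564, -0.0311, 0.0502]
eef_rot: [0.656, 0.672, -0.236, 0.249]
ft_force: [4.1, -1.0, 4.6]
grip_width: 0.0385
gripper_force: 52.4
```

```bash
python3 st.py
```

```text
10.62 q [-0.679, 0.904, 0.501, 1.623, 0.359, 0.921, -0.541] p [0.6564, -0.0311, 0.0502]
R cols [[-0.015, 0.764, -0.645], [1.0, 0.028, 0.009], [0.025, -0.644, -0.764]] F [4.1, -1.0, 4.6] w 0.0385
```

step_arm:
  rows:
    - [[0, 0, 0, 0, 0, 0], [0, 0, 0, 0, 0, 0], [0, 0, 0, 0, 0, 0], [0, 0, 0, 0, 0, 0]]
  claw: 0.3

```text
clock: 10.95
tcp_pos: [0.6536, -0.0299, 0.0475]
eef_rot: [0.656, 0.673, -0.238, 0.247]
ft_force: [-0.3, -0.1, 0.8]
grip_width: 0.0558
gripper_force: 0.0
```

step_arm:
  rows:
    - [[0, 0, -0.5, 0, 0, 0], [0, 0, -1, 0, 0, 0], [0, 0, -1, 0, 0, 0], [0, 0, -1, 0, 0, 0], [0, 0, -1, 0, 0, 0], [0, 0, -1, 0, 0, 0], [0, 0, -1, 0, 0, 0], [0, 0, -1, 0, 0, 0]]

```text
clock: 11.62
tcp_pos: [0.6509, 0.0676, 0.1642]
eef_rot: [0.656, 0.673, -0.237, 0.247]
ft_force: [0.2, -0.0, 0.3]
grip_width: 0.0555
gripper_force: 0.0
```

```bash
python3 st.py; python3 - <<'E'
from h import *
s=bot.read_state(); M=cam("wrist");cv2.imwrite("pics/w5.png",bot.read_camera("wrist")); cv2.imwrite("pics/t5.png",bot.read_camera("top"))
import pickle; pickle.dump(M,open("pics/w5.pkl","wb"))
E
```

```text
11.62 q [-0.793, 0.778, 0.495, 1.515, 0.335, 1.193, -0.524] p [0.6509, 0.0676, 0.1642]
R cols [[-0.017, 0.765, -0.643], [1.0, 0.027, 0.006], [0.022, -0.643, -0.765]] F [0.2, -0.0, 0.3] w 0.0555
```

View pics/w5.png

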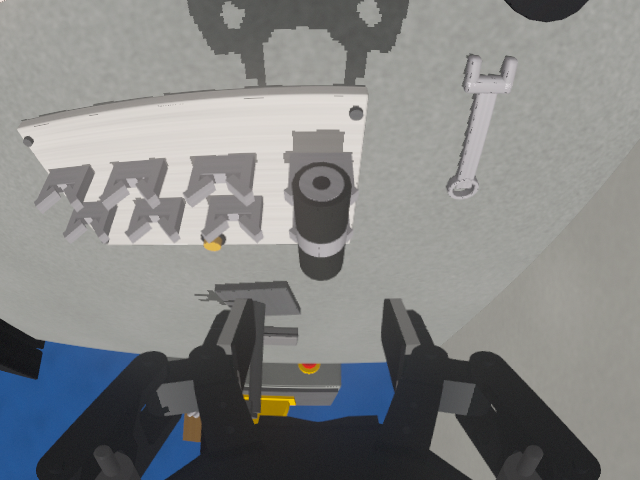

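The wrist view shows d seated in cradle 3, with its face at (321,183) and band at (320,237). I check its centring and whether the tray is unchanged, then plan the way to b.

```bash
cat > ck2.py <<'E'
import sys,pickle; from h import *
n=sys.argv[1]; L=float(sys.argv[2]); c=np.array([float(sys.argv[3]),float(sys.argv[4]),.062]); M=pickle.load(open(f"pics/{n}.pkl","rb"))
h=np.array([-.0294,.9996,0]); g=np.array([.9996,.0294,0])
for a in(-.003,0,.003): print("axial",a,w2px("wrist",c+(L/2+a)*h,M).round(1),"x+3mm",w2px("wrist",c+(L/2+a)*h+.003*g,M).round(1))
E
python3 ck2.py w5 .11 .6545 -.0192
python3 - <<'E'
from h import *
a,b=cv2.imread("pics/top0.png"),cv2.imread("pics/t5.png"); d=cv2.absdiff(a,b).max(2)
for n,u,v in(("a",178,310),("b",178,265),("c",218,316)): print(n,(d[v-14:v+14,u-14:u+14]>50).sum())
w=cv2.imread("pics/w5.png")
cv2.imwrite("pics/c5.png",np.hstack([cv2.resize(w[140:300,250:390],None,fx=3.5,fy=3.5),cv2.resize(b[190:340,280:380],(300,560) )[:560]]))
E
python3 plan.py .5557 .3319 .26 150 -90
```

```text
axial -0.003 [319.5 183.9] x+3mm [324.  183.9]
axial 0 [319.5 181. ] x+3mm [324.1 181. ]
axial 0.003 [319.5 178.1] x+3mm [324.1 178. ]
a 245
b 409
c 247
[[[0.47, -0.29, -0.81, -0.26, 0.49, -0.75], [0.52, -0.24, -0.79, -0.26, 0.49, -0.75], [0.57, -0.19, -0.77, -0.26, 0.49, -0.75], [0.62, -0.13, -0.75, -0.26, 0.49, -0.75], [0.65, -0.08, -0.73, -0.26, 0.49, -0.75], [0.69, -0.01, -0.7, -0.26, 0.49, -0.75], [0.72, 0.05, -0.67, -0.26, 0.49, -0.75], [0.74, 0.11, -0.64, -0.26, 0.49, -0.75]]]
[[[0.76, 0.17, -0.6, -0.26, 0.49, -0.75], [0.77, 0.23, -0.57, -0.26, 0.49, -0.75], [0.77, 0.3, -0.53, -0.26, 0.49, -0.75], [0.77, 0.36, -0.48, -0.26, 0.49, -0.75], [0.77, 0.42, -0.44, -0.26, 0.49, -0.75], [0.75, 0.48, -0.4, -0.26, 0.49, -0.75], [0.74, 0.53, -0.36, -0.26, 0.49, -0.75]]]
```

View pics/c5.png

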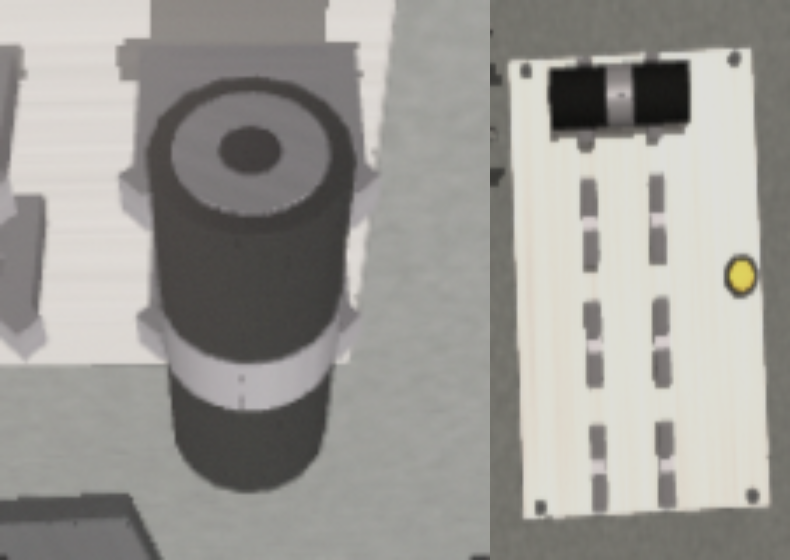

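Roller d is centred: in the top view its ends at 549 and 690 straddle the block midpoint at 620. I'm going for b next.

```bash
python3 plan.py .545 .325 .26 210 -88
```

```text
[[[0.3, -0.22, -0.52, -0.34, 0.23, -0.99], [0.32, -0.17, -0.52, -0.34, 0.23, -0.99], [0.35, -0.13, -0.52, -0.34, 0.23, -0.99], [0.37, -0.08, -0.51, -0.34, 0.23, -0.99], [0.38, -0.04, -0.51, -0.34, 0.23, -0.99], [0.39, 0.01, -0.5, -0.34, 0.23, -0.99], [0.4, 0.06, -0.49, -0.34, 0.23, -0.99], [0.4, 0.11, -0.48, -0.34, 0.23, -0.99]]]
[[[0.4, 0.16, -0.46, -0.34, 0.23, -0.99], [0.39, 0.21, -0.45, -0.34, 0.23, -0.99], [0.38, 0.25, -0.44, -0.34, 0.23, -0.99], [0.37, 0.3, -0.42, -0.34, 0.23, -0.99], [0.35, 0.34, -0.4, -0.34, 0.23, -0.99], [0.32, 0.38, -0.39, -0.34, 0.23, -0.99], [0.3, 0.42, -0.37, -0.34, 0.23, -0.99], [0.26, 0.46, -0.35, -0.34, 0.23, -0.99]]]
[[[0.23, 0.49, -0.33, -0.34, 0.23, -0.99], [0.19, 0.52, -0.31, -0.34, 0.23, -0.99], [0.16, 0.54, -0.29, -0.34, 0.23, -0.99], [0.11, 0.56, -0.28, -0.34, 0.23, -0.99], [0.07, 0.58, -0.26, -0.34, 0.23, -0.99], [0.02, 0.59, -0.23, -0.34, 0.23, -0.99], [-0.02, 0.6, -0.22, -0.34, 0.23, -0.99]]]
```

step_arm:
  rows:
    - [[0.3, -0.2, -0.52, -0.34, 0.23, -1], [0.32, -0.17, -0.52, -0.34, 0.23, -1], [0.35, -0.13, -0.52, -0.34, 0.23, -1], [0.37, -0.08, -0.51, -0.34, 0.23, -1], [0.38, -0.04, -0.51, -0.34, 0.23, -1], [0.39, 0, -0.5, -0.34, 0.23, -1], [0.4, 0.06, -0.49, -0.34, 0.23, -1], [0.4, 0.11, -0.48, -0.34, 0.23, -1]]
  claw: 0.45

```text
clock: 12.38
tcp_pos: [0.6131, 0.1548, 0.1957]
eef_rot: [0.369, 0.897, -0.176, 0.172]
ft_force: [0.9, 0.3, -0.0]
grip_width: 0.0619
gripper_force: 0.0
```

step_arm:
  rows:
    - [[0.4, 0.16, -0.46, -0.34, 0.23, -1], [0.39, 0.2, -0.45, -0.34, 0.23, -1], [0.38, 0.25, -0.44, -0.34, 0.23, -1], [0.37, 0.3, -0.42, -0.34, 0.23, -1], [0.35, 0.34, -0.4, -0.34, 0.23, -1], [0.32, 0.38, -0.39, -0.34, 0.23, -1], [0.3, 0.42, -0.37, -0.34, 0.23, -1], [0.26, 0.46, -0.35, -0.34, 0.23, -1]]

```text
clock: 13.05
tcp_pos: [0.5756, 0.2425, 0.2282]
eef_rot: [0.031, 0.993, -0.089, 0.072]
ft_force: [0.9, -0.5, 0.6]
grip_width: 0.0618
gripper_force: 0.0
```

step_arm:
  rows:
    - [[0.23, 0.5, -0.33, -0.34, 0.23, -1], [0.19, 0.52, -0.31, -0.34, 0.23, -1], [0.16, 0.54, -0.29, -0.34, 0.23, -1], [0.11, 0.56, -0.28, -0.34, 0.23, -1], [0.07, 0.58, -0.26, -0.34, 0.23, -1], [0, 0.6, -0.23, -0.34, 0.23, -1], [0, 0.6, -0.22, -0.34, 0.23, -0.9]]

```text
clock: 13.63
tcp_pos: [0.5427, 0.3202, 0.2565]
eef_rot: [-0.265, 0.964, -0.002, -0.024]
ft_force: [-0.1, -0.0, -0.9]
grip_width: 0.0621
gripper_force: 0.0
```

```bash
python3 st.py; python3 - <<'E'
from h import *
import pickle
M=cam("wrist"); im=bot.read_camera("wrist"); cv2.imwrite("pics/w6.png",im); pickle.dump(M,open("pics/w6.pkl","wb"))
g=im.max(2)
for n,x,y,L in(("a",.4383,.3252,.065),("b",.5429,.3245,.08),("c",.4223,.2287,.095)):
    z=.004+L; q=w2px("wrist",(x,y,z),M); print(n,"pred",q.round(1)); u,v=np.int32(q)
    # steel face: bright region near pred, circular
    hh=55; sub=g[max(v-hh,0):v+hh,max(u-hh,0):u+hh]; c,_=cv2.findContours(((sub>90)&(sub<215)).astype(np.uint8)*255,cv2.RETR_LIST,cv2.CHAIN_APPROX_NONE)
    for k in c:
        if 40<len(k)<230:
            e=cv2.fitEllipse(k)
            if min(e[1])/max(e[1])>.7 and min(e[1])>20: p=np.add(e[0],[max(u-hh,0),max(v-hh,0)]); print("  ",p.round(1),np.round(e[1],1),px2w("wrist",*p,z,M).round(4))
E
python3 plan.py .5334 .3189 .13 210 -42
```

```text
13.63 q [-0.46, 0.445, -0.152, 1.54, 0.058, 1.208, 1.487] p [0.5427, 0.3202, 0.2565]
R cols [[-0.858, -0.511, 0.047], [-0.511, 0.859, 0.008], [-0.044, -0.017, -0.999]] F [-0.1, -0.0, -0.9] w 0.0621
a pred [380.  123.9]
   [379.5 123.7] [31.5 32.4] [0.4384 0.3247 0.069 ]
   [375.6 124.2] [43.2 50.2] [0.4407 0.322  0.069 ]
b pred [319.6 224.8]
   [318.1 224.9] [32.  32.8] [0.5437 0.3234 0.084 ]
   [318.3 219.9] [44.6 54.7] [0.5397 0.3212 0.084 ]
c pred [294.3  46.4]
   [292.4  46.6] [33.1 36.9] [0.4232 0.2274 0.099 ]
[[[0.02, 0.0, 0.64, 0.0, 0.91, 0.02], [-0.03, 0.0, 0.64, 0.0, 0.91, 0.02], [-0.08, 0.0, 0.63, 0.0, 0.91, 0.02], [-0.13, 0.0, 0.62, 0.0, 0.91, 0.02], [-0.18, 0.01, 0.61, 0.0, 0.91, 0.02], [-0.23, 0.0, 0.6, 0.0, 0.91, 0.02], [-0.28, 0.01, 0.57, 0.0, 0.91, 0.02], [-0.32, 0.01, 0.55, 0.0, 0.91, 0.02]]]
[[[-0.37, 0.0, 0.52, 0.0, 0.91, 0.02], [-0.4, 0.01, 0.5, 0.0, 0.91, 0.02]]]
```

View pics/w6.png

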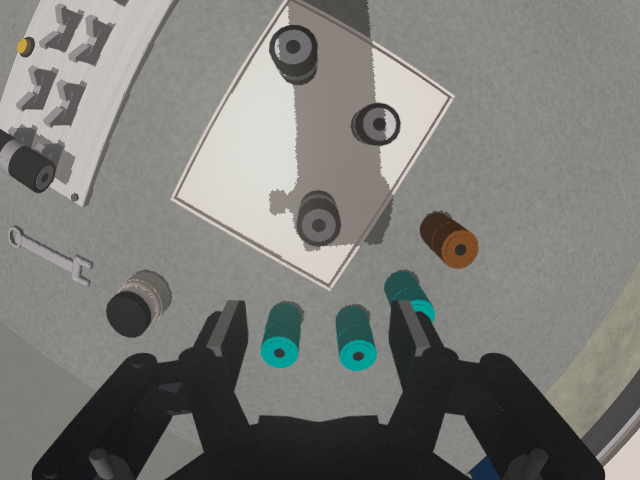

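The wrist view confirms a, b and c are unmoved to within 1.5 mm. However, the turquoise decoys at (280,340) and (355,340) stand behind b, under where the gripper body would go at a 40° tilt. I'll use a steeper 52° tilt for b, so the body clears their 80 mm tops by about 19 mm.

```bash
python3 plan.py .535 .3191 .15 210 -52
```

```text
[[[0.02, 0.0, 0.67, 0.01, 0.88, 0.03], [-0.03, 0.0, 0.67, 0.01, 0.88, 0.03], [-0.08, 0.0, 0.67, 0.01, 0.88, 0.03], [-0.14, 0.0, 0.66, 0.01, 0.88, 0.03], [-0.18, 0.01, 0.65, 0.01, 0.88, 0.03], [-0.23, 0.01, 0.63, 0.01, 0.88, 0.03], [-0.28, 0.0, 0.61, 0.01, 0.88, 0.03], [-0.33, 0.01, 0.58, 0.01, 0.88, 0.03]]]
```

step_arm:
  rows:
    - [[0, 0, 0.67, 0, 0.88, 0.03], [-0.03, 0, 0.67, 0, 0.88, 0.03], [-0.08, 0, 0.67, 0, 0.88, 0.03], [-0.14, 0, 0.66, 0, 0.88, 0.03], [-0.18, 0, 0.65, 0, 0.88, 0.03], [-0.23, 0.01, 0.63, 0, 0.88, 0.03], [-0.28, 0.01, 0.61, 0, 0.88, 0.03], [-0.33, 0.01, 0.58, 0, 0.88, 0.03]]

```text
clock: 14.35
tcp_pos: [0.5361, 0.317, 0.1487]
eef_rot: [-0.239, 0.915, -0.084, -0.314]
ft_force: [-0.1, 0.4, -0.2]
grip_width: 0.0619
gripper_force: 0.0
```

```bash
python3 st.py; python3 plan.py .535 .3191 .0314 210 -52
```

```text
14.35 q [-0.506, 0.974, -0.115, 1.036, 0.043, 1.797, 1.473] p [0.5361, 0.317, 0.1487]
R cols [[-0.688, -0.384, 0.615], [-0.49, 0.872, -0.004], [-0.535, -0.304, -0.788]] F [-0.1, 0.4, -0.2] w 0.0619
[[[-0.6, 0.02, 0.77, 0.01, 0.0, -0.02], [-0.6, 0.02, 0.77, 0.01, 0.0, -0.02], [-0.6, 0.02, 0.77, 0.01, 0.0, -0.02], [-0.6, 0.02, 0.77, 0.01, 0.0, -0.02], [-0.61, 0.03, 0.77, 0.01, 0.0, -0.02], [-0.6, 0.02, 0.77, 0.01, 0.0, -0.02]]]
```

step_arm:
  rows:
    - [[-0.6, 0.02, 0.77, 0.01, 0, -0.02], [-0.6, 0.02, 0.77, 0.01, 0, -0.02], [-0.6, 0.02, 0.77, 0.01, 0, -0.02], [-0.6, 0.02, 0.77, 0.01, 0, -0.02], [-0.6, 0.02, 0.77, 0.01, 0, -0.02], [-0.6, 0.02, 0.77, 0.01, 0, -0.02], [0, 0, 0, 0, 0, 0], [0, 0, 0, 0, 0, 0]]

```text
clock: 15.02
tcp_pos: [0.5342, 0.3196, 0.0314]
eef_rot: [-0.246, 0.913, -0.084, -0.314]
ft_force: [0.0, 0.8, 1.5]
grip_width: 0.0619
gripper_force: 0.0
```

```bash
python3 st.py; python3 plan.py .535 .3191 .0314 210 -52
```

```text
15.02 q [-0.512, 1.104, -0.114, 1.054, 0.056, 1.649, 1.484] p [0.5342, 0.3196, 0.0314]
R cols [[-0.682, -0.397, 0.615], [-0.502, 0.865, 0.001], [-0.532, -0.308, -0.789]] F [0.0, 0.8, 1.5] w 0.0619
1 x [-0.02, -0.04, -0.01] rot [-0.0, 0.01, 0.03]
```

step_arm:
  rows:
    - [[0, 0, 0, 0, 0, 0], [0, 0, 0, 0, 0, 0], [0, 0, 0, 0, 0, 0], [0, 0, 0, 0, 0, 0], [0, 0, 0, 0, 0, 0], [0, 0, 0, 0, 0, 0]]
  claw: -1
  grip_force: 50

```text
clock: 15.52
tcp_pos: [0.5365, 0.3208, 0.0345]
eef_rot: [-0.246, 0.914, -0.083, -0.311]
ft_force: [3.0, 0.3, 6.8]
grip_width: 0.0386
gripper_force: 50.5
```

step_arm:
  rows:
    - [[0.62, 0, -0.79, 0, 0, 0], [0.62, 0, -0.79, 0, 0, 0], [0.62, 0, -0.79, 0, 0, 0], [0.62, 0, -0.79, 0, 0, 0], [0.62, 0, -0.79, 0, 0, 0], [0.62, 0, -0.79, 0, 0, 0], [0.62, 0, -0.79, 0, 0, 0], [0.62, 0, -0.79, 0, 0, 0]]

```text
clock: 16.18
tcp_pos: [0.5346, 0.3197, 0.1968]
eef_rot: [-0.246, 0.914, -0.083, -0.312]
ft_force: [0.0, 1.4, -1.7]
grip_width: 0.0388
gripper_force: 50.5
```

```bash
python3 st.py; python3 plan.py .55 .25 .25 210 -90
```

```text
16.18 q [-0.51, 0.925, -0.119, 1.017, 0.041, 1.859, 1.481] p [0.5346, 0.3197, 0.1968]
R cols [[-0.685, -0.398, 0.61], [-0.502, 0.865, 0.002], [-0.529, -0.305, -0.792]] F [0.0, 1.4, -1.7] w 0.0388
[[[0.31, -0.42, -0.18, 0.0, -0.94, 0.0], [0.29, -0.43, -0.21, 0.0, -0.94, 0.0], [0.28, -0.42, -0.23, 0.0, -0.94, 0.0], [0.26, -0.43, -0.25, 0.0, -0.94, 0.0], [0.23, -0.42, -0.27, 0.0, -0.94, 0.0], [0.21, -0.43, -0.29, 0.0, -0.94, 0.0], [0.19, -0.42, -0.31, 0.0, -0.94, 0.0], [0.17, -0.43, -0.32, 0.0, -0.94, 0.0]]]
```

step_arm:
  rows:
    - [[0.31, -0.43, -0.18, 0, -0.94, 0], [0.29, -0.43, -0.21, 0, -0.94, 0], [0.28, -0.43, -0.23, 0, -0.94, 0], [0.26, -0.43, -0.25, 0, -0.94, 0], [0.23, -0.43, -0.27, 0, -0.94, 0], [0.21, -0.43, -0.29, 0, -0.94, 0], [0.19, -0.43, -0.31, 0, -0.94, 0], [0.17, -0.43, -0.32, 0, -0.94, 0]]

```text
clock: 16.85
tcp_pos: [0.5504, 0.2487, 0.2499]
eef_rot: [-0.26, 0.966, 0.001, 0.002]
ft_force: [0.6, -0.6, -1.2]
grip_width: 0.0387
gripper_force: 50.3
```

```bash
python3 plan.py .5778 -.0314 .20 91.7 -142
```

```text
[[[0.27, -0.58, 0.11, 0.49, -0.29, 0.99], [0.22, -0.6, 0.13, 0.49, -0.29, 0.99], [0.17, -0.61, 0.15, 0.49, -0.29, 0.99], [0.12, -0.61, 0.17, 0.49, -0.29, 0.99], [0.07, -0.61, 0.2, 0.49, -0.29, 0.99], [0.02, -0.61, 0.22, 0.49, -0.29, 0.99], [-0.02, -0.6, 0.25, 0.49, -0.29, 0.99], [-0.07, -0.58, 0.28, 0.49, -0.29, 0.99]]]
[[[-0.11, -0.57, 0.3, 0.49, -0.29, 0.99], [-0.15, -0.54, 0.33, 0.49, -0.29, 0.99], [-0.18, -0.51, 0.36, 0.49, -0.29, 0.99], [-0.22, -0.48, 0.38, 0.49, -0.29, 0.99], [-0.25, -0.44, 0.41, 0.49, -0.29, 0.99], [-0.27, -0.4, 0.43, 0.49, -0.29, 0.99], [-0.3, -0.36, 0.46, 0.49, -0.29, 0.99], [-0.31, -0.31, 0.48, 0.49, -0.29, 0.99]]]
[[[-0.32, -0.26, 0.5, 0.49, -0.29, 0.99], [-0.33, -0.21, 0.52, 0.49, -0.29, 0.99], [-0.34, -0.16, 0.53, 0.49, -0.29, 0.99], [-0.33, -0.11, 0.55, 0.49, -0.29, 0.99], [-0.33, -0.06, 0.56, 0.49, -0.29, 0.99], [-0.31, -0.01, 0.56, 0.49, -0.29, 0.99]]]
```

step_arm:
  rows:
    - [[0.27, -0.58, 0.11, 0.49, -0.29, 0.99], [0.22, -0.6, 0.13, 0.49, -0.29, 0.99], [0.17, -0.61, 0.15, 0.49, -0.29, 0.99], [0.12, -0.61, 0.17, 0.49, -0.29, 0.99], [0.07, -0.61, 0.2, 0.49, -0.29, 0.99], [0.02, -0.61, 0.22, 0.49, -0.29, 0.99], [-0.02, -0.6, 0.25, 0.49, -0.29, 0.99], [-0.07, -0.58, 0.28, 0.49, -0.29, 0.99]]

```text
clock: 17.52
tcp_pos: [0.5599, 0.1467, 0.2311]
eef_rot: [0.088, 0.977, -0.135, 0.139]
ft_force: [-0.3, -0.1, -2.7]
grip_width: 0.0386
gripper_force: 50.5
```

step_arm:
  rows:
    - [[-0.11, -0.57, 0.3, 0.49, -0.29, 0.99], [-0.15, -0.54, 0.33, 0.49, -0.29, 0.99], [-0.18, -0.51, 0.36, 0.49, -0.29, 0.99], [-0.22, -0.48, 0.38, 0.49, -0.29, 0.99], [-0.25, -0.44, 0.41, 0.49, -0.29, 0.99], [-0.27, -0.4, 0.43, 0.49, -0.29, 0.99], [-0.3, -0.36, 0.46, 0.49, -0.29, 0.99], [-0.31, -0.31, 0.48, 0.49, -0.29, 0.99]]

```text
clock: 18.18
tcp_pos: [0.5699, 0.0455, 0.2125]
eef_rot: [0.42, 0.835, -0.249, 0.255]
ft_force: [-1.0, -0.3, -1.3]
grip_width: 0.0388
gripper_force: 50.5
```

step_arm:
  rows:
    - [[-0.32, -0.26, 0.5, 0.49, -0.29, 0.99], [-0.33, -0.21, 0.52, 0.49, -0.29, 0.99], [-0.34, -0.16, 0.53, 0.49, -0.29, 0.99], [-0.33, -0.11, 0.55, 0.49, -0.29, 0.99], [-0.33, -0.06, 0.56, 0.49, -0.29, 0.99], [-0.31, 0, 0.56, 0.49, -0.29, 0.99]]

```text
clock: 18.68
tcp_pos: [0.5775, -0.0302, 0.1984]
eef_rot: [0.628, 0.64, -0.31, 0.316]
ft_force: [-0.2, 0.3, -2.0]
grip_width: 0.0392
gripper_force: 50.5
```

```bash
python3 st.py; python3 plan.py .5778 -.0314 .08 91.7 -142; sed -i 's/np.radians(40)/np.radians(float(sys.argv[2]))/g' chk.py; python3 chk.py .08 52
```

```text
18.68 q [-0.787, 0.674, 0.445, 1.756, 0.611, 1.216, -0.712] p [0.5775, -0.0302, 0.1984]
R cols [[-0.012, 0.608, -0.794], [1.0, 0.021, 0.0], [0.017, -0.794, -0.608]] F [-0.2, 0.3, -2.0] w 0.0392
[[[0.78, 0.0, 0.61, -0.01, 0.02, -0.01], [0.78, 0.0, 0.61, -0.01, 0.02, -0.01], [0.77, 0.0, 0.61, -0.01, 0.02, -0.01], [0.77, 0.0, 0.61, -0.01, 0.02, -0.01], [0.77, 0.01, 0.61, -0.01, 0.02, -0.01], [0.78, 0.0, 0.62, -0.01, 0.02, -0.01]]]
0.0113 -0.004 [319.3 314.5] dia [np.float64(106.7), np.float64(105.1)]
0.0113 0 [319.3 312.8] dia [np.float64(110.3), np.float64(108.6)]
0.0113 0.004 [319.4 311. ] dia [np.float64(114.1), np.float64(112.3)]
0.0173 -0.004 [319.4 324.4] dia [np.float64(111.7), np.float64(110.1)]
0.0173 0 [319.4 322.9] dia [np.float64(115.6), np.float64(113.9)]
0.0173 0.004 [319.5 321.3] dia [np.float64(119.8), np.float64(118.0)]
0.0233 -0.004 [319.4 335.1] dia [np.float64(117.0), np.float64(115.4)]
0.0233 0 [319.5 334. ] dia [np.float64(121.3), np.float64(119.6)]
0.0233 0.004 [319.5 332.8] dia [np.float64(125.9), np.float64(124.2)]
[318.  307.8] [ 74.8 103. ] 268
[321.6 270.3] [180.5 194.5] 1071
```

step_arm:
  rows:
    - [[0.78, 0, 0.61, -0.01, 0.02, -0.01], [0.78, 0, 0.61, -0.01, 0.02, -0.01], [0.77, 0, 0.61, -0.01, 0.02, -0.01], [0.77, 0, 0.61, -0.01, 0.02, -0.01], [0.77, 0, 0.61, -0.01, 0.02, -0.01], [0.78, 0, 0.62, -0.01, 0.02, -0.01], [0, 0, 0, 0, 0, 0], [0, 0, 0, 0, 0, 0]]

```text
clock: 19.4
tcp_pos: [0.5769, -0.0318, 0.0793]
eef_rot: [0.624, 0.647, -0.307, 0.313]
ft_force: [1.0, 0.5, -1.4]
grip_width: 0.0388
gripper_force: 50.6
```

```bash
python3 st.py; python3 plan.py .5778 -.0314 .0535 91.7 -142;python3 - <<'E'
from h import *
M=cam("wrist"); g=bot.read_camera("wrist"); cv2.imwrite("pics/w7.png",g); g=g.max(2)[200:420,220:420]
c,_=cv2.findContours(((g>75)*255).astype(np.uint8),cv2.RETR_LIST,cv2.CHAIN_APPROX_NONE)
for k in c:
    if len(k)>100: e=cv2.fitEllipse(k); print(np.add(e[0],[220,200]).round(1),np.round(e[1],1),len(k))
E
```

```text
19.4 q [-0.761, 0.857, 0.411, 1.771, 0.599, 1.05, -0.82] p [0.5769, -0.0318, 0.0793]
R cols [[-0.025, 0.615, -0.788], [0.999, 0.033, -0.006], [0.022, -0.788, -0.616]] F [1.0, 0.5, -1.4] w 0.0388
2 x [0.51, 0.03, 0.39] rot [-0.01, 0.0, 0.04]
[344.8 394. ] [52.  73.7] 257
[317.8 315.8] [39.1 39.6] 110
[317.8 316.6] [95.8 97.3] 274
[318.3 287.7] [197.1 229.7] 1166
```

step_arm:
  rows:
    - [[0.5, 0.03, 0.39, 0, 0, 0.04], [0.5, 0.03, 0.39, 0, 0, 0.04], [0, 0, 0, 0, 0, 0], [0, 0, 0, 0, 0, 0], [0, 0, 0, 0, 0, 0]]

```text
clock: 19.87
tcp_pos: [0.5786, -0.0324, 0.0535]
eef_rot: [0.627, 0.644, -0.305, 0.315]
ft_force: [0.1, 0.3, 0.2]
grip_width: 0.0383
gripper_force: 52.9
```

```bash
python3 st.py
```

```text
19.87 q [-0.756, 0.904, 0.408, 1.762, 0.595, 1.02, -0.85] p [0.5786, -0.0324, 0.0535]
R cols [[-0.016, 0.615, -0.789], [1.0, 0.028, 0.002], [0.023, -0.788, -0.615]] F [0.1, 0.3, 0.2] w 0.0383
```

step_arm:
  rows:
    - [[0, 0, 0, 0, 0, 0], [0, 0, 0, 0, 0, 0], [0, 0, 0, 0, 0, 0], [0, 0, 0, 0, 0, 0]]
  claw: 0.3

```text
clock: 20.2
tcp_pos: [0.5781, -0.0326, 0.0534]
eef_rot: [0.627, 0.644, -0.306, 0.315]
ft_force: [-0.2, 0.2, 0.2]
grip_width: 0.0557
gripper_force: 0.0
```

step_arm:
  rows:
    - [[0, 0, -0.5, 0, 0, 0], [0, 0, -1, 0, 0, 0], [0, 0, -1, 0, 0, 0], [0, 0, -1, 0, 0, 0], [0, 0, -1, 0, 0, 0], [-0.5, 0, -1, 0, 0, 0], [-0.5, 0, -1, 0, 0, 0], [-0.5, 0, -1, 0, 0, 0]]

```text
clock: 20.87
tcp_pos: [0.5751, 0.0685, 0.1706]
eef_rot: [0.627, 0.644, -0.305, 0.315]
ft_force: [0.1, -0.6, 0.2]
grip_width: 0.0555
gripper_force: 0.0
```

```bash
python3 st.py; python3 plan.py .45 .21 .26 210 -88; python3 - <<'E'
from h import *
import pickle
M=cam("wrist"); cv2.imwrite("pics/w8.png",bot.read_camera("wrist")); cv2.imwrite("pics/t8.png",bot.read_camera("top")); pickle.dump(M,open("pics/w8.pkl","wb"))
E
```

```text
20.87 q [-0.861, 0.758, 0.383, 1.647, 0.535, 1.306, -0.772] p [0.5751, 0.0685, 0.1706]
R cols [[-0.017, 0.615, -0.788], [1.0, 0.028, 0.001], [0.023, -0.788, -0.615]] F [0.1, -0.6, 0.2] w 0.0555
[[[0.04, -0.27, -0.38, -0.47, 0.3, -1.0], [0.08, -0.25, -0.39, -0.47, 0.3, -1.0], [0.11, -0.23, -0.4, -0.47, 0.3, -1.0], [0.14, -0.2, -0.41, -0.47, 0.3, -1.0], [0.16, -0.17, -0.41, -0.47, 0.3, -1.0], [0.19, -0.14, -0.41, -0.47, 0.3, -1.0], [0.21, -0.11, -0.41, -0.47, 0.3, -1.0], [0.23, -0.07, -0.41, -0.47, 0.3, -1.0]]]
[[[0.24, -0.03, -0.41, -0.47, 0.3, -1.0], [0.26, 0.01, -0.4, -0.47, 0.3, -1.0], [0.26, 0.04, -0.39, -0.47, 0.3, -1.0], [0.27, 0.08, -0.38, -0.47, 0.3, -1.0], [0.27, 0.12, -0.37, -0.47, 0.3, -1.0], [0.27, 0.16, -0.36, -0.47, 0.3, -1.0], [0.26, 0.2, -0.35, -0.47, 0.3, -1.0], [0.25, 0.24, -0.33, -0.47, 0.3, -1.0]]]
[[[0.23, 0.27, -0.32, -0.47, 0.3, -1.0], [0.22, 0.3, -0.3, -0.47, 0.3, -1.0], [0.2, 0.33, -0.28, -0.47, 0.3, -1.0], [0.17, 0.36, -0.26, -0.47, 0.3, -1.0], [0.15, 0.38, -0.24, -0.47, 0.3, -1.0], [0.12, 0.41, -0.21, -0.47, 0.3, -1.0]]]
```

step_arm:
  rows:
    - [[0.04, -0.27, -0.38, -0.47, 0.3, -1], [0.08, -0.25, -0.39, -0.47, 0.3, -1], [0.11, -0.23, -0.4, -0.47, 0.3, -1], [0.14, -0.2, -0.41, -0.47, 0.3, -1], [0.16, -0.17, -0.41, -0.47, 0.3, -1], [0.19, -0.14, -0.41, -0.47, 0.3, -1], [0.21, -0.11, -0.41, -0.47, 0.3, -1], [0.23, -0.07, -0.41, -0.47, 0.3, -1]]
  claw: 0.45

```text
clock: 21.63
tcp_pos: [0.529, 0.119, 0.2014]
eef_rot: [0.337, 0.888, -0.221, 0.22]
ft_force: [0.2, 0.7, 0.7]
grip_width: 0.0619
gripper_force: 0.0
```

step_arm:
  rows:
    - [[0.24, -0.03, -0.41, -0.47, 0.3, -1], [0.26, 0, -0.4, -0.47, 0.3, -1], [0.26, 0.04, -0.39, -0.47, 0.3, -1], [0.27, 0.08, -0.38, -0.47, 0.3, -1], [0.27, 0.12, -0.37, -0.47, 0.3, -1], [0.27, 0.16, -0.36, -0.47, 0.3, -1], [0.26, 0.2, -0.35, -0.47, 0.3, -1], [0.25, 0.24, -0.33, -0.47, 0.3, -1]]

```text
clock: 22.3
tcp_pos: [0.4834, 0.17, 0.2342]
eef_rot: [-0.004, 0.991, -0.102, 0.091]
ft_force: [-0.3, -0.0, -0.2]
grip_width: 0.062
gripper_force: 0.0
```

step_arm:
  rows:
    - [[0.23, 0.27, -0.32, -0.47, 0.3, -1], [0.22, 0.3, -0.3, -0.47, 0.3, -1], [0.2, 0.33, -0.28, -0.47, 0.3, -1], [0.17, 0.36, -0.26, -0.47, 0.3, -1], [0.15, 0.38, -0.24, -0.47, 0.3, -1], [0.12, 0.41, -0.21, -0.47, 0.3, -1]]

```text
clock: 22.8
tcp_pos: [0.4495, 0.2086, 0.2589]
eef_rot: [-0.262, 0.965, -0.001, -0.017]
ft_force: [0.6, 0.3, -0.4]
grip_width: 0.0622
gripper_force: 0.0
```

```bash
python3 st.py; cat > find.py <<'E'
from h import *
import sys,pickle
M=cam("wrist"); im=bot.read_camera("wrist"); cv2.imwrite(f"pics/{sys.argv[1]}.png",im); pickle.dump(M,open(f"pics/{sys.argv[1]}.pkl","wb")); g=im.max(2)
for n,x,y,L in(("a",.4384,.3247,.065),("c",.4232,.2274,.095)):
    z=.004+L; q=w2px("wrist",(x,y,z),M); print(n,"pred",q.round(1)); u,v=np.int32(q)
    hh=60; sub=g[max(v-hh,0):v+hh,max(u-hh,0):u+hh]
    for t in(90,110): 
      c,_=cv2.findContours(((sub>t)&(sub<215)).astype(np.uint8)*255,cv2.RETR_LIST,cv2.CHAIN_APPROX_NONE)
      for k in c:
        if 40<len(k)<250:
            e=cv2.fitEllipse(k)
            if min(e[1])/max(e[1])>.75 and min(e[1])>20: p=np.add(e[0],[max(u-hh,0),max(v-hh,0)]); print("  ",p.round(1),np.round(e[1],1),px2w("wrist",*p,z,M).round(4))
E
python3 find.py w9; python3 plan.py .4134 .2223 .15 210 -45
```

```text
22.8 q [-0.451, 0.187, -0.038, 1.883, 0.002, 1.105, 1.611] p [0.4495, 0.2086, 0.2589]
R cols [[-0.862, -0.505, 0.033], [-0.505, 0.863, 0.007], [-0.032, -0.011, -0.999]] F [0.6, 0.3, -0.4] w 0.0622
a pred [422.6 263.9]
   [422.1 263.9] [27.3 30.3] [0.4386 0.3243 0.069 ]
   [406.8 243.7] [28.7 31.5] [0.4293 0.2986 0.069 ]
   [422.1 263.9] [26.9 29.7] [0.4387 0.3243 0.069 ]
   [376.3 243.8] [25.4 28. ] [0.4445 0.2726 0.069 ]
c pred [350.9 207.8]
   [351.2 207.9] [33.9 34.6] [0.4231 0.2277 0.099 ]
   [348.5 201.7] [45.8 60.8] [0.4198 0.2229 0.099 ]
   [376.3 243.8] [25.4 28. ] [0.439  0.2633 0.099 ]
   [351.4 208.6] [28.1 32.2] [0.4235 0.2282 0.099 ]
   [348.5 201.6] [46.9 61.8] [0.4197 0.2229 0.099 ]
[[[0.12, 0.16, 0.61, 0.01, 0.96, 0.02], [0.07, 0.16, 0.62, 0.01, 0.96, 0.02], [0.01, 0.16, 0.63, 0.01, 0.96, 0.02], [-0.04, 0.16, 0.62, 0.01, 0.96, 0.02], [-0.09, 0.16, 0.62, 0.01, 0.96, 0.02], [-0.14, 0.17, 0.61, 0.01, 0.96, 0.02], [-0.19, 0.17, 0.6, 0.01, 0.96, 0.02], [-0.24, 0.16, 0.58, 0.01, 0.96, 0.02]]]
[[[-0.28, 0.17, 0.55, 0.01, 0.96, 0.02]]]
```

step_arm:
  rows:
    - [[0.12, 0.16, 0.61, 0.01, 0.96, 0.02], [0.07, 0.16, 0.62, 0.01, 0.96, 0.02], [0, 0.16, 0.63, 0.01, 0.96, 0.02], [-0.04, 0.16, 0.62, 0.01, 0.96, 0.02], [-0.09, 0.16, 0.62, 0.01, 0.96, 0.02], [-0.14, 0.17, 0.61, 0.01, 0.96, 0.02], [-0.19, 0.17, 0.6, 0.01, 0.96, 0.02], [-0.24, 0.16, 0.58, 0.01, 0.96, 0.02]]

```text
clock: 23.52
tcp_pos: [0.4182, 0.2203, 0.1602]
eef_rot: [-0.237, 0.908, -0.092, -0.333]
ft_force: [0.9, -0.2, -0.3]
grip_width: 0.0618
gripper_force: 0.0
```

step_arm:
  rows:
    - [[-0.28, 0.17, 0.55, 0, 0.96, 0.02], [0, 0, 0, 0, 0, 0]]

```text
clock: 23.68
tcp_pos: [0.4109, 0.2209, 0.1417]
eef_rot: [-0.232, 0.891, -0.104, -0.376]
ft_force: [-1.4, -0.0, -1.4]
grip_width: 0.0622
gripper_force: 0.0
```

```bash
python3 st.py; python3 plan.py .4134 .2221 .0402 210 -45
```

```text
23.68 q [-0.521, 0.807, -0.032, 1.468, 0.003, 1.668, 1.527] p [0.4109, 0.2209, 0.1417]
R cols [[-0.609, -0.336, 0.718], [-0.492, 0.87, -0.01], [-0.622, -0.36, -0.696]] F [-1.4, -0.0, -1.4] w 0.0622
[[[-0.62, 0.01, 0.57, -0.0, -0.03, -0.03], [-0.62, 0.01, 0.57, -0.0, -0.03, -0.03], [-0.62, 0.0, 0.58, -0.0, -0.03, -0.03], [-0.62, 0.0, 0.58, -0.0, -0.03, -0.03], [-0.62, 0.0, 0.58, -0.0, -0.03, -0.03], [-0.62, -0.0, 0.57, -0.0, -0.03, -0.03]]]
```

step_arm:
  rows:
    - [[-0.62, 0, 0.57, 0, -0.03, -0.03], [-0.62, 0, 0.57, 0, -0.03, -0.03], [-0.62, 0, 0.58, 0, -0.03, -0.03], [-0.62, 0, 0.58, 0, -0.03, -0.03], [-0.62, 0, 0.58, 0, -0.03, -0.03], [-0.62, 0, 0.57, 0, -0.03, -0.03], [0, 0, 0, 0, 0, 0], [0, 0, 0, 0, 0, 0]]

```text
clock: 24.35
tcp_pos: [0.4178, 0.2234, 0.0474]
eef_rot: [-0.241, 0.895, -0.097, -0.363]
ft_force: [-0.7, 0.0, 0.2]
grip_width: 0.062
gripper_force: 0.0
```

```bash
python3 st.py; python3 plan.py .4134 .2221 .0402 210 -45
```

```text
24.35 q [-0.516, 0.926, -0.035, 1.469, 0.01, 1.518, 1.544] p [0.4178, 0.2234, 0.0474]
R cols [[-0.62, -0.361, 0.697], [-0.501, 0.865, 0.002], [-0.604, -0.348, -0.717]] F [-0.7, 0.0, 0.2] w 0.062
[[[-0.09, 0.05, 0.41, 0.0, 0.16, 0.03]]]
```

step_arm:
  rows:
    - [[-0.09, 0.05, 0.4, 0, 0.16, 0.03], [0, 0, 0, 0, 0, 0], [0, 0, 0, 0, 0, 0], [0, 0, 0, 0, 0, 0]]

```text
clock: 24.68
tcp_pos: [0.4142, 0.2227, 0.0409]
eef_rot: [-0.239, 0.893, -0.098, -0.369]
ft_force: [-0.3, -0.1, -0.1]
grip_width: 0.0622
gripper_force: 0.0
```

```bash
python3 st.py; python3 plan.py .4134 .2221 .0402 210 -45
```

```text
24.68 q [-0.518, 0.939, -0.035, 1.469, 0.009, 1.517, 1.541] p [0.4142, 0.2227, 0.0409]
R cols [[-0.613, -0.355, 0.706], [-0.5, 0.866, 0.001], [-0.611, -0.352, -0.709]] F [-0.3, -0.1, -0.1] w 0.0622
1 x [0.01, -0.0, 0.06] rot [0.01, 0.02, 0.01]
```

step_arm:
  rows:
    - [[0, 0, 0, 0, 0, 0], [0, 0, 0, 0, 0, 0], [0, 0, 0, 0, 0, 0], [0, 0, 0, 0, 0, 0], [0, 0, 0, 0, 0, 0], [0, 0, 0, 0, 0, 0]]
  claw: -1
  grip_force: 50

```text
clock: 25.18
tcp_pos: [0.4145, 0.2227, 0.0411]
eef_rot: [-0.239, 0.893, -0.098, -0.369]
ft_force: [2.2, 0.6, 5.7]
grip_width: 0.0387
gripper_force: 50.3
```

```bash
cat > off.py <<'E'
import sys; from h import *
s=bot.read_state(); A=R.from_quat(s["eef_rot"]).as_matrix(); c=np.array([float(v) for v in sys.argv[1:4]])
print("centre in tool (x,y,z) mm",((c-s["tcp_pos"])@A*1000).round(1),"axis in tool",A[2].round(3))
E
python3 st.py; python3 off.py .4232 .2278 .0515
```

```text
25.18 q [-0.518, 0.939, -0.035, 1.468, 0.009, 1.518, 1.541] p [0.4145, 0.2227, 0.0411]
R cols [[-0.613, -0.355, 0.705], [-0.5, 0.866, 0.001], [-0.611, -0.352, -0.709]] F [2.2, 0.6, 5.7] w 0.0387
centre in tool (x,y,z) mm [  0.1   0.1 -14.5] axis in tool [ 0.705  0.001 -0.709]
```

step_arm:
  rows:
    - [[0.7, 0, -0.7, 0, 0, 0], [0.7, 0, -0.7, 0, 0, 0], [0.7, 0, -0.7, 0, 0, 0], [0.7, 0, -0.7, 0, 0, 0], [0.7, 0, -0.7, 0, 0, 0], [0.7, 0, -0.7, 0, 0, 0], [0.7, 0, -0.7, 0, 0, 0], [0.7, 0, -0.7, 0, 0, 0]]

```text
clock: 25.85
tcp_pos: [0.4135, 0.2221, 0.1991]
eef_rot: [-0.239, 0.893, -0.098, -0.369]
ft_force: [0.6, 0.6, -1.9]
grip_width: 0.0386
gripper_force: 50.4
```

```bash
python3 st.py; python3 plan.py .46 .18 .25 210 -90
```

```text
25.85 q [-0.518, 0.73, -0.035, 1.452, 0.002, 1.744, 1.541] p [0.4135, 0.2221, 0.1991]
R cols [[-0.613, -0.355, 0.706], [-0.5, 0.866, 0.001], [-0.612, -0.353, -0.708]] F [0.6, 0.6, -1.9] w 0.0386
[[[0.12, -0.33, -0.28, 0.0, -1.0, 0.0], [0.1, -0.33, -0.28, 0.0, -1.0, 0.0], [0.08, -0.33, -0.29, 0.0, -1.0, 0.0], [0.05, -0.33, -0.3, 0.0, -1.0, 0.0], [0.02, -0.33, -0.3, 0.0, -1.0, 0.0], [-0.0, -0.33, -0.3, 0.0, -1.0, 0.0], [-0.03, -0.33, -0.3, 0.0, -1.0, 0.0], [-0.06, -0.34, -0.3, 0.0, -1.0, 0.0]]]
[[[-0.09, -0.33, -0.29, 0.0, -1.0, 0.0]]]
```

step_arm:
  rows:
    - [[0.12, -0.33, -0.28, 0, -1, 0], [0.1, -0.33, -0.28, 0, -1, 0], [0.08, -0.33, -0.29, 0, -1, 0], [0.05, -0.33, -0.3, 0, -1, 0], [0.02, -0.33, -0.3, 0, -1, 0], [0, -0.33, -0.3, 0, -1, 0], [-0.03, -0.33, -0.3, 0, -1, 0], [-0.06, -0.33, -0.3, 0, -1, 0]]

```text
clock: 26.52
tcp_pos: [0.455, 0.1847, 0.2442]
eef_rot: [-0.259, 0.965, -0.01, -0.04]
ft_force: [-0.8, -0.5, -2.5]
grip_width: 0.0388
gripper_force: 50.3
```

step_arm:
  rows:
    - [[-0.09, -0.33, -0.3, 0, -1, 0], [0, 0, 0, 0, 0, 0]]

```text
clock: 26.68
tcp_pos: [0.4593, 0.1776, 0.2509]
eef_rot: [-0.257, 0.966, 0.001, 0.003]
ft_force: [-1.6, -1.4, -1.9]
grip_width: 0.0389
gripper_force: 50.4
```

```bash
python3 plan.py .4998 -.0341 .20 91.7 -135
```

```text
[[[0.15, -0.44, 0.11, 0.4, -0.24, 0.96], [0.12, -0.45, 0.12, 0.4, -0.24, 0.96], [0.08, -0.45, 0.14, 0.4, -0.24, 0.96], [0.05, -0.46, 0.15, 0.4, -0.24, 0.96], [0.01, -0.45, 0.17, 0.4, -0.24, 0.96], [-0.02, -0.45, 0.18, 0.4, -0.24, 0.96], [-0.05, -0.44, 0.2, 0.4, -0.24, 0.96], [-0.09, -0.42, 0.21, 0.4, -0.24, 0.96]]]
[[[-0.12, -0.41, 0.23, 0.4, -0.24, 0.96], [-0.14, -0.39, 0.25, 0.4, -0.24, 0.96], [-0.17, -0.36, 0.26, 0.4, -0.24, 0.96], [-0.19, -0.34, 0.28, 0.4, -0.24, 0.96], [-0.21, -0.31, 0.3, 0.4, -0.24, 0.96], [-0.23, -0.28, 0.31, 0.4, -0.24, 0.96], [-0.25, -0.25, 0.33, 0.4, -0.24, 0.96], [-0.26, -0.22, 0.34, 0.4, -0.24, 0.96]]]
[[[-0.27, -0.19, 0.35, 0.4, -0.24, 0.96], [-0.28, -0.15, 0.36, 0.4, -0.24, 0.96], [-0.28, -0.11, 0.37, 0.4, -0.24, 0.96], [-0.28, -0.08, 0.38, 0.4, -0.24, 0.96], [-0.28, -0.04, 0.39, 0.4, -0.24, 0.96], [-0.28, 0.0, 0.4, 0.4, -0.24, 0.96], [-0.27, 0.04, 0.41, 0.4, -0.24, 0.96]]]
```

step_arm:
  rows:
    - [[0.15, -0.44, 0.11, 0.4, -0.24, 0.96], [0.12, -0.45, 0.12, 0.4, -0.24, 0.96], [0.08, -0.45, 0.14, 0.4, -0.24, 0.96], [0.05, -0.46, 0.15, 0.4, -0.24, 0.96], [0, -0.45, 0.17, 0.4, -0.24, 0.96], [-0.02, -0.45, 0.18, 0.4, -0.24, 0.96], [-0.05, -0.44, 0.2, 0.4, -0.24, 0.96], [-0.09, -0.42, 0.21, 0.4, -0.24, 0.96]]

```text
clock: 27.35
tcp_pos: [0.4742, 0.1065, 0.2314]
eef_rot: [0.077, 0.984, -0.111, 0.114]
ft_force: [-0.9, 0.3, -1.4]
grip_width: 0.0388
gripper_force: 50.4
```

step_arm:
  rows:
    - [[-0.12, -0.41, 0.23, 0.4, -0.24, 0.96], [-0.14, -0.39, 0.25, 0.4, -0.24, 0.96], [-0.17, -0.36, 0.26, 0.4, -0.24, 0.96], [-0.19, -0.34, 0.28, 0.4, -0.24, 0.96], [-0.21, -0.31, 0.3, 0.4, -0.24, 0.96], [-0.23, -0.28, 0.31, 0.4, -0.24, 0.96], [-0.25, -0.25, 0.33, 0.4, -0.24, 0.96], [-0.26, -0.22, 0.34, 0.4, -0.24, 0.96]]

```text
clock: 28.02
tcp_pos: [0.4887, 0.0336, 0.2135]
eef_rot: [0.4, 0.867, -0.207, 0.213]
ft_force: [0.6, 0.4, -1.9]
grip_width: 0.0386
gripper_force: 50.4
```

step_arm:
  rows:
    - [[-0.27, -0.19, 0.35, 0.4, -0.24, 0.96], [-0.28, -0.15, 0.36, 0.4, -0.24, 0.96], [-0.28, -0.11, 0.37, 0.4, -0.24, 0.96], [-0.28, -0.08, 0.38, 0.4, -0.24, 0.96], [-0.28, -0.04, 0.39, 0.4, -0.24, 0.96], [-0.28, 0, 0.4, 0.4, -0.24, 0.96], [-0.27, 0.04, 0.4, 0.4, -0.24, 0.96]]

```text
clock: 28.6
tcp_pos: [0.5013, -0.0305, 0.1982]
eef_rot: [0.64, 0.666, -0.267, 0.276]
ft_force: [0.8, -0.4, -1.7]
grip_width: 0.0384
gripper_force: 50.5
```

```bash
python3 st.py; python3 plan.py .4998 -.0341 .08 91.7 -135; python3 - <<'E'
from h import *
cv2.imwrite("pics/w10.png",bot.read_camera("wrist"))
E
```

```text
28.6 q [-0.696, 0.47, 0.272, 1.955, 0.651, 1.172, -0.787] p [0.5013, -0.0305, 0.1982]
R cols [[-0.03, 0.705, -0.709], [0.999, 0.039, -0.003], [0.026, -0.709, -0.705]] F [0.8, -0.4, -1.7] w 0.0384
6 x [0.68, -0.01, 0.72] rot [0.01, 0.01, 0.02]
```

View pics/w10.png

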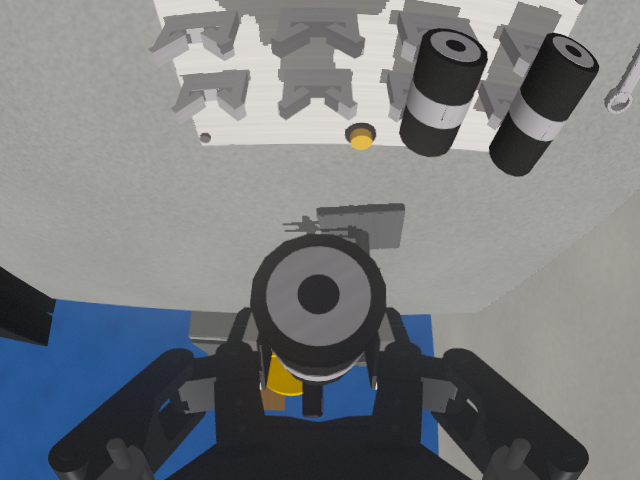

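The wrist view shows b and d seated in cradles 2 and 3, and c in the hand above cradle 1. I'm lowering it.

step_arm:
  rows:
    - [[0.68, 0, 0.72, 0, 0, 0.02], [0.68, 0, 0.72, 0, 0, 0.02], [0.68, 0, 0.72, 0, 0, 0.02], [0.68, 0, 0.72, 0, 0, 0.02], [0.68, 0, 0.72, 0, 0, 0.02], [0.68, 0, 0.72, 0, 0, 0.02], [0, 0, 0, 0, 0, 0], [0, 0, 0, 0, 0, 0]]

```text
clock: 29.32
tcp_pos: [0.5009, -0.0344, 0.0797]
eef_rot: [0.641, 0.665, -0.266, 0.277]
ft_force: [-1.0, 0.6, -0.9]
grip_width: 0.0389
gripper_force: 50.5
```

```bash
python3 st.py; python3 plan.py .4998 -.0341 .051 91.7 -135
```

```text
29.32 q [-0.684, 0.68, 0.267, 1.985, 0.676, 0.971, -0.935] p [0.5009, -0.0344, 0.0797]
R cols [[-0.025, 0.705, -0.709], [0.999, 0.037, 0.001], [0.027, -0.708, -0.706]] F [-1.0, 0.6, -0.9] w 0.0389
2 x [0.52, -0.03, 0.5] rot [0.03, 0.01, 0.02]
```

step_arm:
  rows:
    - [[0.52, -0.03, 0.5, 0.03, 0.01, 0.02], [0.52, -0.03, 0.5, 0.03, 0.01, 0.02], [0, 0, 0, 0, 0, 0], [0, 0, 0, 0, 0, 0], [0, 0, 0, 0, 0, 0]]

```text
clock: 29.73
tcp_pos: [0.5013, -0.0336, 0.0526]
eef_rot: [0.645, 0.662, -0.264, 0.275]
ft_force: [0.5, -0.3, -1.4]
grip_width: 0.0388
gripper_force: 52.5
```

```bash
python3 st.py
```

```text
29.73 q [-0.681, 0.732, 0.265, 1.979, 0.676, 0.931, -0.969] p [0.5013, -0.0336, 0.0526]
R cols [[-0.017, 0.708, -0.706], [1.0, 0.029, 0.005], [0.024, -0.705, -0.709]] F [0.5, -0.3, -1.4] w 0.0388
```

step_arm:
  rows:
    - [[0, 0, 0, 0, 0, 0], [0, 0, 0, 0, 0, 0], [0, 0, 0, 0, 0, 0], [0, 0, 0, 0, 0, 0]]
  claw: 0.3

```text
clock: 30.07
tcp_pos: [0.5008, -0.0341, 0.0521]
eef_rot: [0.645, 0.662, -0.265, 0.275]
ft_force: [-0.3, 0.0, 0.3]
grip_width: 0.0555
gripper_force: 0.0
```

step_arm:
  rows:
    - [[0, 0, -0.5, 0, 0, 0], [0, 0, -1, 0, 0, 0], [0, 0, -1, 0, 0, 0], [0, 0, -1, 0, 0, 0], [0, 0, -1, 0, 0, 0], [-0.3, 0, -1, 0, 0, 0], [-0.3, 0, -1, 0, 0, 0], [-0.3, 0, -1, 0, 0, 0]]

```text
clock: 30.73
tcp_pos: [0.4971, 0.0602, 0.1719]
eef_rot: [0.644, 0.663, -0.265, 0.275]
ft_force: [0.7, 0.2, -0.7]
grip_width: 0.0556
gripper_force: 0.0
```

```bash
python3 st.py; python3 plan.py .455 .31 .26 210 -88; python3 - <<'E'
from h import *
import pickle
M=cam("wrist"); cv2.imwrite("pics/w11.png",bot.read_camera("wrist")); cv2.imwrite("pics/t11.png",bot.read_camera("top")); pickle.dump(M,open("pics/w11.pkl","wb"))
E
```

```text
30.73 q [-0.781, 0.562, 0.212, 1.863, 0.572, 1.241, -0.881] p [0.4971, 0.0602, 0.1719]
R cols [[-0.019, 0.708, -0.706], [1.0, 0.029, 0.003], [0.023, -0.706, -0.708]] F [0.7, 0.2, -0.7] w 0.0556
[[[0.25, -0.07, -0.52, -0.38, 0.25, -0.98], [0.27, -0.04, -0.52, -0.38, 0.25, -0.98], [0.28, 0.0, -0.51, -0.38, 0.25, -0.98], [0.29, 0.05, -0.5, -0.38, 0.25, -0.98], [0.29, 0.09, -0.5, -0.38, 0.25, -0.98], [0.3, 0.13, -0.49, -0.38, 0.25, -0.98], [0.29, 0.17, -0.47, -0.38, 0.25, -0.98], [0.29, 0.21, -0.46, -0.38, 0.25, -0.98]]]
[[[0.28, 0.25, -0.45, -0.38, 0.25, -0.98], [0.26, 0.29, -0.43, -0.38, 0.25, -0.98], [0.25, 0.32, -0.42, -0.38, 0.25, -0.98], [0.23, 0.36, -0.4, -0.38, 0.25, -0.98], [0.2, 0.39, -0.38, -0.38, 0.25, -0.98], [0.18, 0.42, -0.37, -0.38, 0.25, -0.98], [0.15, 0.44, -0.35, -0.38, 0.25, -0.98], [0.12, 0.47, -0.33, -0.38, 0.25, -0.98]]]
[[[0.08, 0.48, -0.31, -0.38, 0.25, -0.98], [0.05, 0.5, -0.3, -0.38, 0.25, -0.98], [0.01, 0.51, -0.28, -0.38, 0.25, -0.98], [-0.03, 0.52, -0.26, -0.38, 0.25, -0.98], [-0.07, 0.52, -0.25, -0.38, 0.25, -0.98], [-0.11, 0.53, -0.23, -0.38, 0.25, -0.98], [-0.15, 0.52, -0.21, -0.38, 0.25, -0.98]]]
```

step_arm:
  rows:
    - [[0.25, -0.07, -0.52, -0.38, 0.25, -0.98], [0.27, -0.04, -0.52, -0.38, 0.25, -0.98], [0.28, 0, -0.51, -0.38, 0.25, -0.98], [0.29, 0.05, -0.5, -0.38, 0.25, -0.98], [0.29, 0.09, -0.5, -0.38, 0.25, -0.98], [0.3, 0.13, -0.49, -0.38, 0.25, -0.98], [0.29, 0.17, -0.47, -0.38, 0.25, -0.98], [0.29, 0.21, -0.46, -0.38, 0.25, -0.98]]
  claw: 0.45

```text
clock: 31.5
tcp_pos: [0.4821, 0.1462, 0.2009]
eef_rot: [0.363, 0.89, -0.198, 0.194]
ft_force: [0.8, -0.3, -0.4]
grip_width: 0.0621
gripper_force: 0.0
```

step_arm:
  rows:
    - [[0.28, 0.25, -0.45, -0.38, 0.25, -0.98], [0.26, 0.29, -0.43, -0.38, 0.25, -0.98], [0.25, 0.32, -0.42, -0.38, 0.25, -0.98], [0.23, 0.36, -0.4, -0.38, 0.25, -0.98], [0.2, 0.39, -0.38, -0.38, 0.25, -0.98], [0.18, 0.42, -0.37, -0.38, 0.25, -0.98], [0.15, 0.44, -0.35, -0.38, 0.25, -0.98], [0.12, 0.47, -0.33, -0.38, 0.25, -0.98]]

```text
clock: 32.17
tcp_pos: [0.4674, 0.233, 0.2315]
eef_rot: [0.032, 0.991, -0.102, 0.085]
ft_force: [0.7, -0.5, 0.3]
grip_width: 0.0617
gripper_force: 0.0
```

step_arm:
  rows:
    - [[0.08, 0.48, -0.31, -0.38, 0.25, -0.98], [0.05, 0.5, -0.3, -0.38, 0.25, -0.98], [0, 0.51, -0.28, -0.38, 0.25, -0.98], [-0.03, 0.52, -0.26, -0.38, 0.25, -0.98], [-0.07, 0.52, -0.25, -0.38, 0.25, -0.98], [-0.11, 0.53, -0.23, -0.38, 0.25, -0.98], [-0.15, 0.52, -0.21, -0.38, 0.25, -0.98]]

```text
clock: 32.75
tcp_pos: [0.4551, 0.3088, 0.2584]
eef_rot: [-0.263, 0.965, -0.006, -0.02]
ft_force: [-0.4, 0.1, 0.6]
grip_width: 0.0622
gripper_force: 0.0
```

```bash
python3 st.py; python3 find.py w12 | head -8; python3 plan.py .4288 .3187 .13 210 -45
```

```text
32.75 q [-0.426, 0.304, -0.266, 1.743, 0.081, 1.148, 1.387] p [0.4551, 0.3088, 0.2584]
R cols [[-0.861, -0.507, 0.042], [-0.507, 0.862, -0.001], [-0.036, -0.023, -0.999]] F [-0.4, 0.1, 0.6] w 0.0622
a pred [341.5 210.4]
   [340.9 210.4] [30.9 31.2] [0.4387 0.3243 0.069 ]
   [340.4 206.7] [43.  49.8] [0.436  0.3221 0.069 ]
   [340.  206.2] [43.6 52.5] [0.4357 0.3215 0.069 ]
c pred [251.7 144. ]
[[[0.08, 0.12, 0.72, -0.01, 0.95, 0.02], [0.02, 0.11, 0.73, -0.01, 0.95, 0.02], [-0.04, 0.11, 0.72, -0.01, 0.95, 0.02], [-0.1, 0.12, 0.72, -0.01, 0.95, 0.02], [-0.16, 0.11, 0.71, -0.01, 0.95, 0.02], [-0.22, 0.11, 0.69, -0.01, 0.95, 0.02], [-0.28, 0.12, 0.67, -0.01, 0.95, 0.02], [-0.33, 0.11, 0.64, -0.01, 0.95, 0.02]]]
[[[-0.38, 0.12, 0.62, -0.01, 0.95, 0.02]]]
```

step_arm:
  rows:
    - [[0.08, 0.12, 0.72, 0, 0.95, 0.02], [0.02, 0.11, 0.73, 0, 0.95, 0.02], [-0.04, 0.11, 0.72, 0, 0.95, 0.02], [-0.1, 0.12, 0.72, 0, 0.95, 0.02], [-0.16, 0.11, 0.71, 0, 0.95, 0.02], [-0.22, 0.11, 0.69, 0, 0.95, 0.02], [-0.28, 0.12, 0.67, 0, 0.95, 0.02], [-0.33, 0.11, 0.64, 0, 0.95, 0.02]]

```text
clock: 33.47
tcp_pos: [0.4319, 0.3153, 0.1428]
eef_rot: [-0.237, 0.908, -0.093, -0.334]
ft_force: [0.4, -0.6, -0.3]
grip_width: 0.0619
gripper_force: 0.0
```

step_arm:
  rows:
    - [[-0.38, 0.12, 0.62, 0, 0.95, 0.02], [0, 0, 0, 0, 0, 0], [0, 0, 0, 0, 0, 0]]

```text
clock: 33.72
tcp_pos: [0.4272, 0.3153, 0.1255]
eef_rot: [-0.232, 0.893, -0.103, -0.372]
ft_force: [1.0, 0.1, 0.6]
grip_width: 0.062
gripper_force: 0.0
```

```bash
python3 st.py; python3 plan.py .4288 .3187 .0252 210 -45
```

```text
33.72 q [-0.507, 0.934, -0.224, 1.265, 0.045, 1.742, 1.353] p [0.4272, 0.3153, 0.1255]
R cols [[-0.615, -0.338, 0.712], [-0.492, 0.871, -0.012], [-0.616, -0.357, -0.702]] F [1.0, 0.1, 0.6] w 0.062
[[[-0.61, 0.03, 0.57, -0.0, -0.01, -0.03], [-0.61, 0.03, 0.57, -0.0, -0.01, -0.03], [-0.61, 0.02, 0.57, -0.0, -0.01, -0.03], [-0.61, 0.02, 0.57, -0.0, -0.01, -0.03], [-0.62, 0.02, 0.57, -0.0, -0.01, -0.03], [-0.61, 0.03, 0.57, -0.0, -0.01, -0.03]]]
```

step_arm:
  rows:
    - [[-0.61, 0.03, 0.57, 0, -0.01, -0.03], [-0.61, 0.03, 0.57, 0, -0.01, -0.03], [-0.61, 0.02, 0.57, 0, -0.01, -0.03], [-0.61, 0.02, 0.57, 0, -0.01, -0.03], [-0.61, 0.02, 0.57, 0, -0.01, -0.03], [-0.3, 0.03, 0.28, 0, -0.01, -0.03], [0, 0, 0, 0, 0, 0], [0, 0, 0, 0, 0, 0]]

```text
clock: 34.38
tcp_pos: [0.4301, 0.3203, 0.0372]
eef_rot: [-0.24, 0.893, -0.098, -0.368]
ft_force: [0.4, -0.5, -0.1]
grip_width: 0.0618
gripper_force: 0.0
```

```bash
python3 st.py; python3 plan.py .4288 .3187 .0252 210 -45
```

```text
34.38 q [-0.513, 1.048, -0.219, 1.252, 0.065, 1.631, 1.373] p [0.4301, 0.3203, 0.0372]
R cols [[-0.613, -0.357, 0.705], [-0.502, 0.865, 0.002], [-0.611, -0.353, -0.709]] F [0.4, -0.5, -0.1] w 0.0618
1 x [-0.35, -0.04, 0.49] rot [-0.0, 0.03, 0.03]
```

step_arm:
  rows:
    - [[-0.35, -0.04, 0.49, 0, 0, 0], [0, 0, 0, 0, 0, 0], [0, 0, 0, 0, 0, 0], [0, 0, 0, 0, 0, 0]]

```text
clock: 34.72
tcp_pos: [0.4293, 0.3188, 0.026]
eef_rot: [-0.24, 0.893, -0.098, -0.368]
ft_force: [0.6, -0.2, 0.8]
grip_width: 0.0618
gripper_force: 0.0
```

step_arm:
  rows:
    - [[0, 0, 0, 0, 0, 0], [0, 0, 0, 0, 0, 0], [0, 0, 0, 0, 0, 0], [0, 0, 0, 0, 0, 0], [0, 0, 0, 0, 0, 0], [0, 0, 0, 0, 0, 0]]
  claw: -1
  grip_force: 50

```text
clock: 35.22
tcp_pos: [0.4297, 0.3191, 0.0264]
eef_rot: [-0.241, 0.893, -0.098, -0.367]
ft_force: [2.7, 1.5, 4.9]
grip_width: 0.0389
gripper_force: 50.6
```

```bash
python3 st.py; python3 off.py .4386 .3243 .0365
```

```text
35.22 q [-0.513, 1.06, -0.218, 1.255, 0.067, 1.614, 1.375] p [0.4297, 0.3191, 0.0264]
R cols [[-0.614, -0.358, 0.703], [-0.502, 0.865, 0.002], [-0.609, -0.352, -0.711]] F [2.7, 1.5, 4.9] w 0.0389
centre in tool (x,y,z) mm [ -0.2   0.  -14.5] axis in tool [ 0.703  0.002 -0.711]
```

step_arm:
  rows:
    - [[0.7, 0, -0.7, 0, 0, 0], [0.7, 0, -0.7, 0, 0, 0], [0.7, 0, -0.7, 0, 0, 0], [0.7, 0, -0.7, 0, 0, 0], [0.7, 0, -0.7, 0, 0, 0], [0.7, 0, -0.7, 0, 0, 0], [0.7, 0, -0.7, 0, 0, 0], [0.7, 0, -0.7, 0, 0, 0]]

```text
clock: 35.88
tcp_pos: [0.4284, 0.3179, 0.184]
eef_rot: [-0.24, 0.893, -0.098, -0.368]
ft_force: [-0.5, 0.6, -2.7]
grip_width: 0.0388
gripper_force: 50.5
```

```bash
python3 st.py; python3 plan.py .43 .22 .25 210 -90
```

```text
35.88 q [-0.503, 0.864, -0.235, 1.249, 0.035, 1.815, 1.362] p [0.4284, 0.3179, 0.184]
R cols [[-0.613, -0.357, 0.705], [-0.502, 0.865, 0.002], [-0.61, -0.353, -0.71]] F [-0.5, 0.6, -2.7] w 0.0388
[[[0.45, -0.47, -0.07, 0.0, -1.0, 0.0], [0.44, -0.48, -0.11, 0.0, -1.0, 0.0], [0.43, -0.47, -0.15, 0.0, -1.0, 0.0], [0.41, -0.48, -0.19, 0.0, -1.0, 0.0], [0.39, -0.47, -0.22, 0.0, -1.0, 0.0], [0.37, -0.48, -0.26, 0.0, -1.0, 0.0], [0.35, -0.47, -0.29, 0.0, -1.0, 0.0], [0.33, -0.48, -0.31, 0.0, -1.0, 0.0]]]
[[[0.29, -0.47, -0.35, 0.0, -1.0, 0.0]]]
```

step_arm:
  rows:
    - [[0.45, -0.47, -0.07, 0, -1, 0], [0.44, -0.47, -0.11, 0, -1, 0], [0.43, -0.47, -0.15, 0, -1, 0], [0.41, -0.47, -0.19, 0, -1, 0], [0.39, -0.47, -0.22, 0, -1, 0], [0.37, -0.48, -0.26, 0, -1, 0], [0.35, -0.48, -0.29, 0, -1, 0], [0.33, -0.48, -0.31, 0, -1, 0]]

```text
clock: 36.55
tcp_pos: [0.4296, 0.2305, 0.2426]
eef_rot: [-0.26, 0.965, -0.01, -0.038]
ft_force: [-1.1, 0.5, -1.4]
grip_width: 0.0389
gripper_force: 50.4
```

step_arm:
  rows:
    - [[0.29, -0.47, -0.35, 0, -1, 0], [0, 0, 0, 0, 0, 0]]

```text
clock: 36.72
tcp_pos: [0.4278, 0.2162, 0.2507]
eef_rot: [-0.258, 0.966, 0.0, 0.003]
ft_force: [-0.9, -0.6, -2.5]
grip_width: 0.0388
gripper_force: 50.6
```

```bash
python3 st.py; python3 plan.py .4224 -.0364 .20 91.7 -135
```

```text
36.72 q [-0.295, 0.148, -0.252, 1.954, 0.044, 1.039, 1.527] p [0.4278, 0.2162, 0.2507]
R cols [[-0.866, -0.499, -0.006], [-0.499, 0.866, -0.001], [0.006, 0.002, -1.0]] F [-0.9, -0.6, -2.5] w 0.0388
[[[0.29, -0.47, 0.11, 0.4, -0.24, 0.96], [0.25, -0.49, 0.12, 0.4, -0.24, 0.96], [0.21, -0.5, 0.13, 0.4, -0.24, 0.96], [0.17, -0.51, 0.15, 0.4, -0.24, 0.96], [0.13, -0.52, 0.16, 0.4, -0.24, 0.96], [0.09, -0.52, 0.18, 0.4, -0.24, 0.96], [0.05, -0.52, 0.19, 0.4, -0.24, 0.96], [0.01, -0.52, 0.21, 0.4, -0.24, 0.96]]]
[[[-0.03, -0.51, 0.23, 0.4, -0.24, 0.96], [-0.07, -0.5, 0.25, 0.4, -0.24, 0.96], [-0.1, -0.48, 0.27, 0.4, -0.24, 0.96], [-0.14, -0.46, 0.29, 0.4, -0.24, 0.96], [-0.17, -0.44, 0.31, 0.4, -0.24, 0.96], [-0.2, -0.41, 0.32, 0.4, -0.24, 0.96], [-0.22, -0.38, 0.34, 0.4, -0.24, 0.96], [-0.25, -0.35, 0.36, 0.4, -0.24, 0.96]]]
[[[-0.27, -0.32, 0.38, 0.4, -0.24, 0.96], [-0.28, -0.28, 0.39, 0.4, -0.24, 0.96], [-0.3, -0.24, 0.41, 0.4, -0.24, 0.96], [-0.31, -0.2, 0.42, 0.4, -0.24, 0.96], [-0.32, -0.16, 0.44, 0.4, -0.24, 0.96], [-0.32, -0.12, 0.45, 0.4, -0.24, 0.96], [-0.31, -0.08, 0.45, 0.4, -0.24, 0.96]]]
```

step_arm:
  rows:
    - [[0.29, -0.47, 0.11, 0.4, -0.24, 0.96], [0.25, -0.49, 0.12, 0.4, -0.24, 0.96], [0.21, -0.5, 0.13, 0.4, -0.24, 0.96], [0.17, -0.51, 0.15, 0.4, -0.24, 0.96], [0.13, -0.52, 0.16, 0.4, -0.24, 0.96], [0.09, -0.52, 0.18, 0.4, -0.24, 0.96], [0.05, -0.52, 0.19, 0.4, -0.24, 0.96], [0, -0.52, 0.2, 0.4, -0.24, 0.96]]

```text
clock: 37.38
tcp_pos: [0.4275, 0.1322, 0.2318]
eef_rot: [0.077, 0.984, -0.11, 0.116]
ft_force: [-0.2, 1.3, -2.7]
grip_width: 0.0391
gripper_force: 50.6
```

step_arm:
  rows:
    - [[-0.03, -0.51, 0.23, 0.4, -0.24, 0.96], [-0.07, -0.5, 0.25, 0.4, -0.24, 0.96], [-0.1, -0.48, 0.27, 0.4, -0.24, 0.96], [-0.14, -0.46, 0.29, 0.4, -0.24, 0.96], [-0.17, -0.44, 0.31, 0.4, -0.24, 0.96], [-0.2, -0.41, 0.32, 0.4, -0.24, 0.96], [-0.22, -0.38, 0.34, 0.4, -0.24, 0.96], [-0.25, -0.35, 0.36, 0.4, -0.24, 0.96]]

```text
clock: 38.05
tcp_pos: [0.4264, 0.0448, 0.214]
eef_rot: [0.4, 0.867, -0.204, 0.214]
ft_force: [0.7, -0.2, -2.4]
grip_width: 0.0387
gripper_force: 50.6
```

step_arm:
  rows:
    - [[-0.27, -0.32, 0.38, 0.4, -0.24, 0.96], [-0.28, -0.28, 0.39, 0.4, -0.24, 0.96], [-0.3, -0.24, 0.41, 0.4, -0.24, 0.96], [-0.31, -0.2, 0.42, 0.4, -0.24, 0.96], [-0.32, -0.16, 0.44, 0.4, -0.24, 0.96], [-0.32, -0.12, 0.45, 0.4, -0.24, 0.96], [-0.31, -0.08, 0.45, 0.4, -0.24, 0.96], [0, 0, 0, 0, 0, 0]]

```text
clock: 38.72
tcp_pos: [0.4253, -0.0333, 0.1981]
eef_rot: [0.64, 0.666, -0.266, 0.276]
ft_force: [0.3, 0.3, -2.6]
grip_width: 0.0389
gripper_force: 50.7
```

```bash
python3 st.py; python3 plan.py .4224 -.0364 .08 91.7 -135
```

```text
38.72 q [-0.519, 0.358, -0.03, 2.112, 0.725, 1.232, -0.959] p [0.4253, -0.0333, 0.1981]
R cols [[-0.029, 0.706, -0.708], [0.999, 0.039, -0.002], [0.027, -0.707, -0.706]] F [0.3, 0.3, -2.6] w 0.0389
6 x [0.68, -0.02, 0.71] rot [0.01, 0.0, 0.02]
```

step_arm:
  rows:
    - [[0.68, -0.02, 0.71, 0, 0, 0.02], [0.68, -0.02, 0.71, 0, 0, 0.02], [0.68, -0.02, 0.71, 0, 0, 0.02], [0.68, -0.02, 0.71, 0, 0, 0.02], [0.68, -0.02, 0.71, 0, 0, 0.02], [0.68, -0.02, 0.71, 0, 0, 0.02], [0, 0, 0, 0, 0, 0], [0, 0, 0, 0, 0, 0]]

```text
clock: 39.38
tcp_pos: [0.4229, -0.0341, 0.081]
eef_rot: [0.641, 0.666, -0.264, 0.277]
ft_force: [-0.0, -0.3, -1.7]
grip_width: 0.0389
gripper_force: 50.7
```

```bash
python3 st.py; python3 plan.py .4224 -.0364 .051 91.7 -135
```

```text
39.38 q [-0.536, 0.587, -0.013, 2.149, 0.812, 1.034, -1.165] p [0.4229, -0.0341, 0.081]
R cols [[-0.025, 0.707, -0.706], [0.999, 0.039, 0.003], [0.03, -0.706, -0.708]] F [-0.0, -0.3, -1.7] w 0.0389
[[[0.49, -0.02, 0.57, 0.05, -0.01, 0.02], [0.49, -0.01, 0.57, 0.05, -0.01, 0.02]]]
```

step_arm:
  rows:
    - [[0.49, -0.02, 0.57, 0.04, 0, 0.02], [0.49, -0.01, 0.57, 0.04, 0, 0.02], [0, 0, 0, 0, 0, 0], [0, 0, 0, 0, 0, 0], [0, 0, 0, 0, 0, 0]]

```text
clock: 39.8
tcp_pos: [0.4241, -0.0361, 0.0524]
eef_rot: [0.644, 0.663, -0.264, 0.276]
ft_force: [0.2, 0.6, -1.5]
grip_width: 0.0386
gripper_force: 52.9
```

```bash
python3 st.py
```

```text
39.8 q [-0.537, 0.65, -0.003, 2.142, 0.834, 0.99, -1.212] p [0.4241, -0.0361, 0.0524]
R cols [[-0.018, 0.709, -0.705], [1.0, 0.03, 0.006], [0.026, -0.705, -0.709]] F [0.2, 0.6, -1.5] w 0.0386
```

step_arm:
  rows:
    - [[0, 0, 0, 0, 0, 0], [0, 0, 0, 0, 0, 0], [0, 0, 0, 0, 0, 0], [0, 0, 0, 0, 0, 0]]
  claw: 0.3

```text
clock: 40.13
tcp_pos: [0.4235, -0.0367, 0.052]
eef_rot: [0.645, 0.662, -0.264, 0.276]
ft_force: [0.1, 0.5, 0.5]
grip_width: 0.0558
gripper_force: 0.0
```

step_arm:
  rows:
    - [[0, 0, -0.5, 0, 0, 0], [0, 0, -1, 0, 0, 0], [0, 0, -1, 0, 0, 0], [0, 0, -1, 0, 0, 0], [0, 0, -1, 0, 0, 0], [-0.5, 0, -1, 0, 0, 0], [-1, 0, -1, 0, 0, 0], [-1, 0, -1, 0, 0, 0]]

```text
clock: 40.8
tcp_pos: [0.42, 0.0347, 0.1943]
eef_rot: [0.644, 0.663, -0.265, 0.275]
ft_force: [0.4, 0.5, -0.6]
grip_width: 0.0555
gripper_force: 0.0
```

```bash
python3 st.py; python3 plan.py .45 -.10 .36 50 -90
```

```text
40.8 q [-0.595, 0.41, -0.083, 2.038, 0.658, 1.307, -1.031] p [0.42, 0.0347, 0.1943]
R cols [[-0.02, 0.708, -0.706], [1.0, 0.031, 0.003], [0.024, -0.706, -0.708]] F [0.4, 0.5, -0.6] w 0.0555
[[[-0.97, 0.12, -0.1, 0.3, 0.78, 0.72], [-0.95, 0.18, -0.17, 0.3, 0.78, 0.72], [-0.92, 0.23, -0.24, 0.3, 0.78, 0.72], [-0.89, 0.28, -0.3, 0.3, 0.78, 0.72], [-0.85, 0.32, -0.37, 0.3, 0.78, 0.72], [-0.8, 0.37, -0.44, 0.3, 0.78, 0.72], [-0.74, 0.4, -0.5, 0.3, 0.78, 0.72], [-0.68, 0.43, -0.56, 0.3, 0.78, 0.72]]]
[[[-0.61, 0.46, -0.61, 0.3, 0.78, 0.72], [-0.54, 0.48, -0.66, 0.3, 0.78, 0.72], [-0.46, 0.49, -0.71, 0.3, 0.78, 0.72]]]
```

step_arm:
  rows:
    - [[-0.97, 0.12, -0.1, 0.3, 0.78, 0.72], [-0.95, 0.18, -0.17, 0.3, 0.78, 0.72], [-0.92, 0.23, -0.24, 0.3, 0.78, 0.72], [-0.89, 0.28, -0.3, 0.3, 0.78, 0.72], [-0.85, 0.32, -0.37, 0.3, 0.78, 0.72], [-0.8, 0.37, -0.44, 0.3, 0.78, 0.72], [-0.74, 0.4, -0.5, 0.3, 0.78, 0.72], [-0.68, 0.43, -0.56, 0.3, 0.78, 0.72]]

```text
clock: 41.47
tcp_pos: [0.4419, -0.0643, 0.3156]
eef_rot: [0.859, 0.501, -0.072, 0.077]
ft_force: [0.1, -0.3, -0.5]
grip_width: 0.0555
gripper_force: 0.0
```

step_arm:
  rows:
    - [[-0.61, 0.46, -0.61, 0.3, 0.78, 0.72], [-0.54, 0.48, -0.66, 0.3, 0.78, 0.72], [-0.46, 0.49, -0.71, 0.3, 0.78, 0.72]]

```text
clock: 41.72
tcp_pos: [0.4499, -0.1011, 0.3606]
eef_rot: [0.907, 0.421, 0.004, -0.001]
ft_force: [0.9, -0.2, -0.6]
grip_width: 0.0555
gripper_force: 0.0
```

```bash
python3 st.py; python3 plan.py .44 -.25 .40 9 -90
```

```text
41.72 q [-0.066, 0.008, 0.236, 1.849, -0.009, 1.281, -0.53] p [0.4499, -0.1011, 0.3606]
R cols [[0.646, 0.763, 0.008], [0.763, -0.646, 0.001], [0.006, 0.006, -1.0]] F [0.9, -0.2, -0.6] w 0.0555
[[[-0.67, 0.49, -0.22, -0.0, -0.01, 0.91], [-0.62, 0.54, -0.22, -0.0, -0.01, 0.91], [-0.58, 0.59, -0.22, -0.0, -0.01, 0.91], [-0.53, 0.64, -0.22, -0.0, -0.01, 0.91], [-0.48, 0.68, -0.22, -0.0, -0.01, 0.91], [-0.42, 0.71, -0.22, -0.0, -0.01, 0.91], [-0.37, 0.74, -0.23, -0.0, -0.01, 0.91], [-0.3, 0.77, -0.22, -0.0, -0.01, 0.91]]]
[[[-0.25, 0.79, -0.23, -0.0, -0.01, 0.91]]]
```

step_arm:
  rows:
    - [[-0.67, 0.49, -0.22, 0, 0, 0.91], [-0.62, 0.54, -0.22, 0, 0, 0.91], [-0.58, 0.59, -0.22, 0, 0, 0.91], [-0.53, 0.64, -0.22, 0, 0, 0.91], [-0.48, 0.68, -0.22, 0, 0, 0.91], [-0.42, 0.71, -0.22, 0, 0, 0.91], [-0.37, 0.74, -0.22, 0, 0, 0.91], [-0.3, 0.77, -0.22, 0, 0, 0.91]]
  claw: 0.6

```text
clock: 42.38
tcp_pos: [0.441, -0.2332, 0.3944]
eef_rot: [0.993, 0.116, 0.002, -0.001]
ft_force: [0.5, 0.1, -0.8]
grip_width: 0.0681
gripper_force: 0.0
```

step_arm:
  rows:
    - [[-0.25, 0.8, -0.22, 0, 0, 0.91], [0, 0, 0, 0, 0, 0]]

```text
clock: 42.55
tcp_pos: [0.4393, -0.2531, 0.3994]
eef_rot: [0.997, 0.074, 0.002, 0.0]
ft_force: [0.1, -0.3, 0.8]
grip_width: 0.0682
gripper_force: 0.0
```

```bash
python3 st.py; python3 - <<'E'
from h import *
import pickle
M=cam("wrist"); w=bot.read_camera("wrist"); t=bot.read_camera("top"); cv2.imwrite("pics/w13.png",w); cv2.imwrite("pics/t13.png",t); pickle.dump(M,open("pics/w13.pkl","wb"))
f=cv2.resize(t[195:335,280:380],(400,560),interpolation=cv2.INTER_CUBIC); cv2.imwrite("pics/v13.png",np.hstack([cv2.resize(w[120:420,170:470],(400,400)),f[:400]]))
for n,p in(("seat",(.512,-.321,.179)),("grip",(.5054,-.3184,.25)),("stud",(.5403,-.1156,.024))): print(n,w2px("wrist",p,M).round())
E
```

```text
42.55 q [0.092, 0.083, 0.409, 1.693, -0.036, 1.37, -0.916] p [0.4393, -0.2531, 0.3994]
R cols [[0.989, 0.148, 0.004], [0.148, -0.989, 0.0], [0.004, 0.0, -1.0]] F [0.1, -0.3, 0.8] w 0.0682
seat [398. 141.]
grip [412. 154.]
stud [231.  94.]
```

View pics/w13.png

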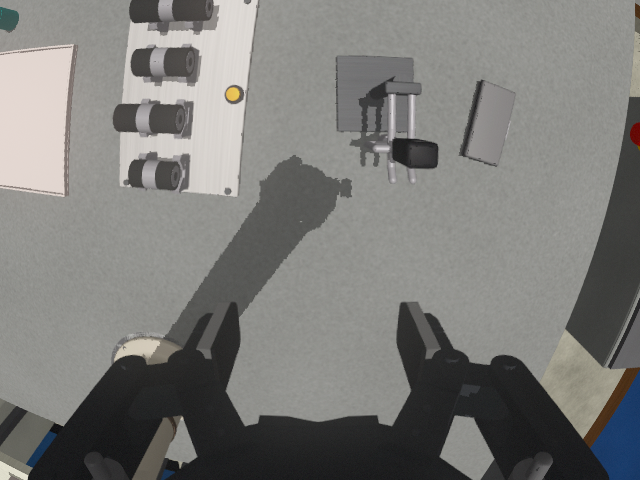

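All four rollers lie in their cradles, at (175,10), (165,62), (150,118) and (155,174). The stand is at (375,95), with the prongs at (393–412, 95–180) and the grip at (415,152). I enlarge the stand and the seated rollers.

```bash
python3 - <<'E'
from h import *
w=cv2.imread("pics/w13.png"); t=cv2.imread("pics/t13.png")
cv2.imwrite("pics/v13.png",np.hstack([cv2.resize(w[45:195,325:450],None,fx=3.6,fy=3.6,interpolation=cv2.INTER_CUBIC),cv2.resize(t[200:335,283:368],None,fx=4,fy=4,interpolation=cv2.INTER_CUBIC)]))if 0 else None
A=cv2.resize(w[45:195,325:450],None,fx=4,fy=4,interpolation=cv2.INTER_CUBIC); B=cv2.resize(t[200:335,283:355],None,fx=4,fy=4,interpolation=cv2.INTER_CUBIC)
o=np.zeros((600,790,3),np.uint8); o[:600,:500]=A; o[:540,502:790]=B; cv2.imwrite("pics/v13.png",o)
E
```

```text
(no output)
```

View pics/v13.png

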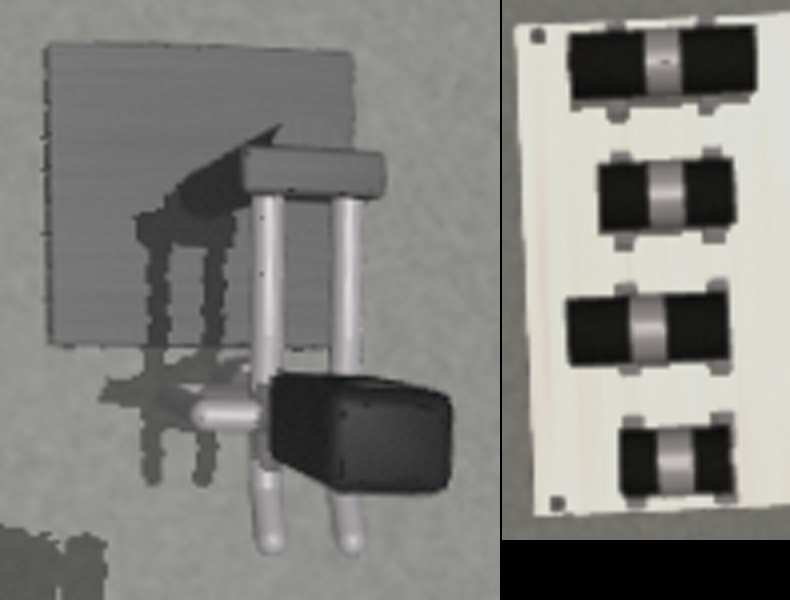

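Roller c in cradle 1 sits about 6 px (about 14 mm) off towards +y: its ends at 567–729 against a block midpoint of 672. It was probably knocked. The other three are centred. I quantify this and fit the stand.

```bash
python3 - <<'E'
from h import *
import pickle
from scipy.optimize import least_squares
M=cam("top"); th=np.radians(1.686); Rm=np.array([[np.cos(th),-np.sin(th)],[np.sin(th),np.cos(th)]]); t0=np.array([.5375,-.0227])
for n,k,l,r,v in(("d",3,569,756,62),("b",2,598,735,196),("c",1,567,729,331),("a",0,620,735,460)):
    U=[px2w("top",283+(x-502+.5)/4-.5,200+(v+.5)/4-.5,.064,M)[:2] for x in(l,r)]; m=(U[0]+U[1])/2
    print(n,"len",np.linalg.norm(U[0]-U[1]).round(3),"centre",m.round(4),"in cradle frame mm",((Rm.T@(m-t0)-[(k-1.5)*.078,0])*1000).round(1))
W=pickle.load(open("pics/w13.pkl","rb"))
obs=[(48,45),(352,52),(48,345),(268,548),(351,548),(392,440)]
f=np.array([(325+(u+.5)/4-.5,45+(v+.5)/4-.5) for u,v in obs])
def model(p):
    x,y,a,bx=p; c,s=np.cos(a),np.sin(a)
    L=[(bx+.055,.055,.012),(bx+.055,-.055,.012),(bx-.055,.055,.012),(-.082,.01,.19),(-.082,-.01,.19),(-.046,0,.25)]
    return [(x+c*q[0]-s*q[1],y+s*q[0]+c*q[1],q[2]) for q in L]
for name,fun in(("wrist",lambda p:np.ravel([w2px("wrist",q,W) for q in model(p)]-f)),):
    o=least_squares(fun,[.556,-.315,.15,0]); p=o.x; print(name,p.round(4),np.degrees(p[2]).round(2),o.fun.round(1)); c,s=np.cos(p[2]),np.sin(p[2]); print("seat",(p[0]-.046*c).round(4),(p[1]-.046*s).round(4))
g=np.array([((u-410+.5)/4-.5+410,(v+.5)/4-.5+215) for u,v in((443,72),(618,40),(475,245),(632,313),(672,307),(660,247))])
o=least_squares(lambda p:np.ravel([w2px("top",q,M) for q in model(p)]-g),[.556,-.315,.15,0]); p=o.x; print("top",p.round(4),np.degrees(p[2]).round(2),o.fun.round(1)); c,s=np.cos(p[2]),np.sin(p[2]); print("seat",(p[0]-.046*c).round(4),(p[1]-.046*s).round(4))
print("stud via wrist",px2w("wrist",234,94,.024,W))
E
python3 plan.py .499 -.015 .20 91.7 -90
```

```text
d len 0.11 centre [ 0.6543 -0.0194] in cradle frame mm [-0.1 -0.1]
b len 0.08 centre [ 0.5754 -0.0206] in cradle frame mm [-1.  1.]
c len 0.094 centre [ 0.4968 -0.0087] in cradle frame mm [-1.3 15.2]
a len 0.067 centre [ 0.4218 -0.0248] in cradle frame mm [1.3 1.3]
wrist [ 0.5535 -0.318   0.1624  0.0167] 9.3 [-0.3 -0.8  0.8  0.2  0.6  0.6  1.3  1.4  0.4  1.6 -2.  -2.5]
seat 0.5081 -0.3254
top [ 0.5526 -0.3141  0.1583  0.0171] 9.07 [-0.6 -0.5  0.3 -0.3 -0.2  0.9 -0.2  0.5 -0.8  0.4  1.4 -0.9]
seat 0.5072 -0.3213
stud via wrist [ 0.54099821 -0.11975029  0.024     ]
[[[0.28, -0.65, 0.59, 0.0, -0.0, -0.97], [0.33, -0.63, 0.59, 0.0, -0.0, -0.97], [0.38, -0.6, 0.58, 0.0, -0.0, -0.97], [0.43, -0.56, 0.59, 0.0, -0.0, -0.97], [0.48, -0.52, 0.58, 0.0, -0.0, -0.97], [0.52, -0.48, 0.59, 0.0, -0.0, -0.97], [0.56, -0.44, 0.58, 0.0, -0.0, -0.97], [0.59, -0.39, 0.59, 0.0, -0.0, -0.97]]]
[[[0.63, -0.34, 0.58, 0.0, -0.0, -0.97], [0.65, -0.28, 0.59, 0.0, -0.0, -0.97], [0.67, -0.23, 0.58, 0.0, -0.0, -0.97], [0.69, -0.17, 0.59, 0.0, -0.0, -0.97], [0.7, -0.11, 0.58, 0.0, -0.0, -0.97], [0.71, -0.05, 0.59, 0.0, -0.0, -0.97], [0.71, 0.02, 0.58, 0.0, -0.0, -0.97], [0.71, 0.07, 0.59, 0.0, -0.0, -0.97]]]
[[[0.69, 0.13, 0.58, 0.0, -0.0, -0.97]]]
```

step_arm:
  rows:
    - [[0.28, -0.65, 0.4, 0, 0, -0.97], [0.33, -0.63, 0.4, 0, 0, -0.97], [0.38, -0.6, 0.4, 0, 0, -0.97], [0.43, -0.56, 0.4, 0, 0, -0.97], [0.48, -0.52, 0.4, 0, 0, -0.97], [0.52, -0.48, 0.4, 0, 0, -0.97], [0.56, -0.44, 0.4, 0, 0, -0.97], [0.59, -0.39, 0.4, 0, 0, -0.97]]
  claw: 0.3

```text
clock: 43.32
tcp_pos: [0.4677, -0.1372, 0.3337]
eef_rot: [0.913, 0.408, 0.001, -0.001]
ft_force: [-0.2, -0.1, -0.5]
grip_width: 0.0552
gripper_force: 0.0
```

step_arm:
  rows:
    - [[0.63, -0.34, 0.6, 0, 0, -0.97], [0.65, -0.28, 0.6, 0, 0, -0.97], [0.67, -0.23, 0.6, 0, 0, -0.97], [0.69, -0.17, 0.6, 0, 0, -0.97], [0.7, -0.11, 0.6, 0, 0, -0.97], [0.71, -0.05, 0.6, 0, 0, -0.97], [0.71, 0.02, 0.6, 0, 0, -0.97], [0.71, 0.07, 0.6, 0, 0, -0.97]]

```text
clock: 43.98
tcp_pos: [0.4952, -0.0268, 0.2379]
eef_rot: [0.726, 0.688, 0.002, -0.0]
ft_force: [-0.1, -0.3, -0.2]
grip_width: 0.0559
gripper_force: 0.0
```

step_arm:
  rows:
    - [[0.69, 0.13, 0.6, 0, 0, -0.97], [0, 0, 0, 0, 0, 0], [0, 0, 0, 0, 0, 0]]

```text
clock: 44.23
tcp_pos: [0.4983, -0.0142, 0.2261]
eef_rot: [0.698, 0.716, 0.001, -0.001]
ft_force: [0.2, -0.9, -0.3]
grip_width: 0.0554
gripper_force: 0.0
```

```bash
python3 st.py; python3 plan.py .4993 -.0163 .11 91.7 -90; python3 - <<'E'
from h import *
M=cam("wrist"); im=bot.read_camera("wrist"); cv2.imwrite("pics/w14.png",im)
h=np.array([-.0294,.9996,0]); 
for a in(.0,.0152): print(a,[w2px("wrist",np.array([.4985,-.0238,.062])+(a+s)*h,M).round().tolist() for s in(-.0475,.0475)])
E
```

```text
44.23 q [-0.114, 0.204, 0.102, 1.945, -0.027, 0.994, 0.026] p [0.4983, -0.0142, 0.2261]
R cols [[-0.025, 1.0, 0.002], [1.0, 0.025, 0.0], [0.0, 0.002, -1.0]] F [0.2, -0.9, -0.3] w 0.0554
6 x [-0.02, 0.01, 0.97] rot [0.0, -0.0, -0.01]
0.0 [[319.0, 278.0], [318.0, 173.0]]
0.0152 [[319.0, 262.0], [318.0, 154.0]]
```

```bash
python3 - <<'E'
from h import *
w=cv2.imread("pics/w14.png").max(2)
for c in(300,318,336): print(c,[(r,int(w[r,c-3:c+4].mean())) for r in range(130,300,4)])
E
```

```text
300 [(130, 136), (134, 133), (138, 135), (142, 138), (146, 137), (150, 137), (154, 132), (158, 58), (162, 58), (166, 58), (170, 57), (174, 56), (178, 56), (182, 56), (186, 55), (190, 54), (194, 54), (198, 55), (202, 59), (206, 103), (210, 103), (214, 104), (218, 104), (222, 104), (226, 99), (230, 66), (234, 67), (238, 67), (242, 69), (246, 72), (250, 73), (254, 77), (258, 84), (262, 91), (266, 131), (270, 214), (274, 217), (278, 216), (282, 216), (286, 217), (290, 214), (294, 217), (298, 219)]
318 [(130, 220), (134, 139), (138, 136), (142, 139), (146, 138), (150, 139), (154, 128), (158, 90), (162, 62), (166, 61), (170, 61), (174, 60), (178, 59), (182, 59), (186, 60), (190, 59), (194, 58), (198, 59), (202, 58), (206, 83), (210, 113), (214, 113), (218, 113), (222, 114), (226, 114), (230, 94), (234, 66), (238, 67), (242, 68), (246, 70), (250, 71), (254, 73), (258, 73), (262, 75), (266, 81), (270, 82), (274, 217), (278, 215), (282, 217), (286, 217), (290, 215), (294, 217), (298, 220)]
336 [(130, 220), (134, 215), (138, 219), (142, 169), (146, 139), (150, 140), (154, 132), (158, 65), (162, 65), (166, 65), (170, 64), (174, 64), (178, 64), (182, 63), (186, 63), (190, 62), (194, 63), (198, 63), (202, 63), (206, 107), (210, 108), (214, 108), (218, 108), (222, 108), (226, 109), (230, 67), (234, 68), (238, 69), (242, 70), (246, 71), (250, 73), (254, 74), (258, 78), (262, 78), (266, 79), (270, 180), (274, 217), (278, 215), (282, 218), (286, 217), (290, 216), (294, 217), (298, 219)]
```

step_arm:
  rows:
    - [[-0.02, 0.01, 0.97, 0, 0, 0], [-0.02, 0.01, 0.97, 0, 0, 0], [-0.02, 0.01, 0.97, 0, 0, 0], [-0.02, 0.01, 0.97, 0, 0, 0], [-0.02, 0.01, 0.97, 0, 0, 0], [0, 0, 0.9, 0, 0, 0], [0, 0, 0, 0, 0, 0], [0, 0, 0, 0, 0, 0]]

```text
clock: 44.95
tcp_pos: [0.5003, -0.0185, 0.1118]
eef_rot: [0.7, 0.715, 0.001, 0.0]
ft_force: [0.6, -0.2, -0.9]
grip_width: 0.0555
gripper_force: 0.0
```

```bash
python3 st.py; python3 plan.py .4993 -.0163 .0525 91.7 -90
```

```text
44.95 q [-0.096, 0.368, 0.095, 2.036, -0.052, 0.738, 0.053] p [0.5003, -0.0185, 0.1118]
R cols [[-0.021, 1.0, 0.001], [1.0, 0.021, 0.002], [0.002, 0.001, -1.0]] F [0.6, -0.2, -0.9] w 0.0555
3 x [0.04, -0.02, 0.99] rot [0.01, -0.0, -0.03]
```

```bash
python3 - <<'E'
from h import *
M=cam("wrist"); s=bot.read_state(); A=R.from_quat(s["eef_rot"]).as_matrix(); rel=A.T@(M[2]-s["tcp_pos"]); rr=A.T@M[1]
A0=R.from_quat([.698,.716,.001,-.001]).as_matrix(); M0=(M[0],A0@rr,np.array([.4983,-.0142,.2261])+A0@rel)
c=np.array([.4985,-.0238,.082]); h=np.array([-.0294,.9996,0])
lo=px2w("wrist",318,206.3,.082,M0); hi=px2w("wrist",318,230.2,.082,M0); print("band edges along h mm",((lo-c)@h*1000).round(1),((hi-c)@h*1000).round(1))
im=bot.read_camera("wrist").max(2); cc=int(w2px("wrist",c,M)[0]); col=im[:,cc-3:cc+4].mean(1)
e=[(r,int(col[r])) for r in range(60,330,3)]; b=[px2w("wrist",cc,r,.082,M) for r,v in e]
print([(r,v,round(float((p-c)@h*1000),1)) for (r,v),p in zip(e,b)])
E
```

```text
band edges along h mm 23.6 3.7
[(60, 155, 115.4), (63, 157, 113.9), (66, 161, 112.5), (69, 158, 111.1), (72, 154, 109.7), (75, 159, 108.3), (78, 157, 106.9), (81, 150, 105.5), (84, 153, 104.0), (87, 156, 102.6), (90, 157, 101.2), (93, 161, 99.8), (96, 163, 98.4), (99, 161, 97.0), (102, 158, 95.6), (105, 158, 94.3), (108, 158, 92.9), (111, 159, 91.5), (114, 159, 90.1), (117, 135, 88.7), (120, 207, 87.3), (123, 217, 85.9), (126, 216, 84.5), (129, 218, 83.1), (132, 214, 81.7), (135, 213, 80.3), (138, 212, 78.9), (141, 195, 77.5), (144, 141, 76.1), (147, 143, 74.7), (150, 139, 73.3), (153, 142, 71.9), (156, 141, 70.5), (159, 140, 69.1), (162, 139, 67.7), (165, 119, 66.3), (168, 74, 64.9), (171, 85, 63.4), (174, 101, 62.0), (177, 59, 60.6), (180, 58, 59.2), (183, 59, 57.7), (186, 56, 56.3), (189, 55, 54.8), (192, 54, 53.4), (195, 53, 51.9), (198, 52, 50.5), (201, 51, 49.0), (204, 50, 47.6), (207, 49, 46.1), (210, 49, 44.6), (213, 48, 43.1), (216, 47, 41.6), (219, 47, 40.1), (222, 47, 38.6), (225, 47, 37.1), (228, 46, 35.6), (231, 45, 34.1), (234, 46, 32.5), (237, 46, 31.0), (240, 47, 29.5), (243, 48, 27.9), (246, 48, 26.3), (249, 47, 24.8), (252, 110, 23.2), (255, 110, 21.6), (258, 111, 20.0), (261, 111, 18.4), (264, 111, 16.7), (267, 111, 15.1), (270, 111, 13.5), (273, 111, 11.8), (276, 111, 10.1), (279, 112, 8.4), (282, 112, 6.7), (285, 113, 5.0), (288, 76, 3.3), (291, 56, 1.6), (294, 56, -0.2), (297, 57, -1.9), (300, 58, -3.7), (303, 58, -5.5), (306, 60, -7.3), (309, 60, -9.1), (312, 62, -11.0), (315, 62, -12.8), (318, 62, -14.7), (321, 64, -16.6), (324, 66, -18.5), (327, 66, -20.5)]
```

Band centre measured at +13.9 mm from the cradle centre. I'm descending to regrasp, then shifting it 14 mm.

step_arm:
  rows:
    - [[0.04, -0.02, 0.99, 0, 0, -0.03], [0.04, -0.02, 0.99, 0, 0, -0.03], [0.04, -0.02, 0.99, 0, 0, -0.03], [0, 0, 0, 0, 0, 0], [0, 0, 0, 0, 0, 0], [0, 0, 0, 0, 0, 0]]

```text
clock: 45.5
tcp_pos: [0.501, -0.0154, 0.0538]
eef_rot: [0.696, 0.718, 0.002, 0.001]
ft_force: [0.5, 1.1, 0.2]
grip_width: 0.0557
gripper_force: 0.0
```

```bash
python3 st.py; python3 plan.py .4993 -.0163 .0525 91.7 -90
```

```text
45.5 q [-0.089, 0.468, 0.081, 2.063, -0.066, 0.607, 0.068] p [0.501, -0.0154, 0.0538]
R cols [[-0.031, 1.0, 0.001], [1.0, 0.031, 0.005], [0.005, 0.001, -1.0]] F [0.5, 1.1, 0.2] w 0.0557
1 x [-0.04, -0.09, 0.07] rot [0.06, -0.02, 0.01]
```

step_arm:
  rows:
    - [[-0.04, -0.08, 0.05, 0, 0, 0], [0, 0, 0, 0, 0, 0], [0, 0, 0, 0, 0, 0]]

```text
clock: 45.75
tcp_pos: [0.4986, -0.0162, 0.0521]
eef_rot: [0.696, 0.718, 0.002, 0.001]
ft_force: [-0.1, -0.1, -0.7]
grip_width: 0.0554
gripper_force: 0.0
```

step_arm:
  rows:
    - [[0, 0, 0, 0, 0, 0], [0, 0, 0, 0, 0, 0], [0, 0, 0, 0, 0, 0], [0, 0, 0, 0, 0, 0], [0, 0, 0, 0, 0, 0], [0, 0, 0, 0, 0, 0]]
  claw: -1
  grip_force: 45

```text
clock: 46.25
tcp_pos: [0.5, -0.016, 0.0523]
eef_rot: [0.696, 0.718, 0.003, 0.002]
ft_force: [1.4, 0.5, 6.2]
grip_width: 0.039
gripper_force: 44.6
```

step_arm:
  rows:
    - [[0, 0, -0.4, 0, 0, 0], [0, 0, -0.4, 0, 0, 0], [-0.35, 0, 0, 0, 0, 0], [-0.35, 0, 0, 0, 0, 0], [0, 0, 0, 0, 0, 0], [0, 0, 0, 0, 0, 0]]

```text
clock: 46.75
tcp_pos: [0.4979, -0.0312, 0.0668]
eef_rot: [0.697, 0.717, 0.001, 0.0]
ft_force: [0.7, 0.2, -1.4]
grip_width: 0.0384
gripper_force: 45.5
```

```bash
python3 st.py
```

```text
46.75 q [-0.062, 0.443, 0.086, 2.062, -0.064, 0.637, 0.096] p [0.4979, -0.0312, 0.0668]
R cols [[-0.029, 1.0, 0.001], [1.0, 0.029, 0.002], [0.002, 0.001, -1.0]] F [0.7, 0.2, -1.4] w 0.0384
```

step_arm:
  rows:
    - [[0.05, 0.1, 0.36, 0, 0, 0], [0, 0, 0.36, 0, 0, 0], [0, 0, 0, 0, 0, 0], [0, 0, 0, 0, 0, 0], [0, 0, 0, 0, 0, 0]]

```text
clock: 47.17
tcp_pos: [0.5001, -0.0287, 0.052]
eef_rot: [0.696, 0.718, 0.001, 0.0]
ft_force: [-0.3, 0.4, -0.8]
grip_width: 0.0385
gripper_force: 46.6
```

```bash
python3 st.py
```

```text
47.17 q [-0.063, 0.473, 0.082, 2.062, -0.068, 0.608, 0.097] p [0.5001, -0.0287, 0.052]
R cols [[-0.032, 0.999, 0.002], [0.999, 0.032, 0.002], [0.002, 0.002, -1.0]] F [-0.3, 0.4, -0.8] w 0.0385
```

step_arm:
  rows:
    - [[0, 0, 0, 0, 0, 0], [0, 0, 0, 0, 0, 0], [0, 0, 0, 0, 0, 0], [0, 0, 0, 0, 0, 0]]
  claw: 0.3

```text
clock: 47.5
tcp_pos: [0.5004, -0.029, 0.0528]
eef_rot: [0.696, 0.718, 0.002, 0.0]
ft_force: [0.2, 0.7, 0.8]
grip_width: 0.0555
gripper_force: 0.0
```

step_arm:
  rows:
    - [[0, 0, -0.5, 0, 0, 0], [0, 0, -1, 0, 0, 0], [0, 0, -1, 0, 0, 0], [0, 0, -1, 0, 0, 0], [0, 0, -1, 0, 0, 0], [0, 0, -1, 0, 0, 0], [0, 0, -1, 0, 0, 0], [0, 0, -1, 0, 0, 0]]

```text
clock: 48.17
tcp_pos: [0.4999, -0.0293, 0.2047]
eef_rot: [0.696, 0.718, 0.002, 0.001]
ft_force: [-0.2, 0.4, 0.2]
grip_width: 0.0553
gripper_force: 0.0
```

step_arm:
  rows:
    - [[0, 0, -1, 0, 0, 0], [0, 0, -1, 0, 0, 0], [0, 0, -1, 0, 0, 0], [0, 0, -1, 0, 0, 0], [0, 0, 0, 0, 0, 0], [0, 0, 0, 0, 0, 0]]

```text
clock: 48.67
tcp_pos: [0.5005, -0.0294, 0.2846]
eef_rot: [0.696, 0.718, 0.003, 0.002]
ft_force: [-0.5, 0.3, -0.3]
grip_width: 0.0551
gripper_force: 0.0
```

```bash
python3 st.py; cat > bands.py <<'E'
# band edges of each seated roller along the fixture y, from the wrist camera; x from dark silhouette
from h import *
import sys
M=cam("wrist"); im=bot.read_camera("wrist"); cv2.imwrite(f"pics/{sys.argv[1]}.png",im); g=im.max(2).astype(float)
h=np.array([-.0294,.9996,0]); e=np.array([.9996,.0294,0]); C=np.array([.5375,-.0227,0])
def samp(p): u,v=w2px("wrist",p,M); return float(cv2.getRectSubPix(g.astype(np.float32),(3,3),(float(u),float(v))).mean()) if 2<u<637 and 2<v<477 else -1
for k in range(4):
    c=C+e*(k-1.5)*.078+np.array([0,0,.082]); t=np.arange(-.04,.0405,.0005); v=np.mean([[samp(c+h*a+e*b) for a in t] for b in(-.003,0,.003)],0)
    d=np.gradient(v); w=[t[i] for i in(np.argmax(d),np.argmin(d))]
    print(k,"band edges mm",np.round(np.array(w)*1000,1),"centre",round(sum(w)*500,1),"contrast",round(d.max(),1),round(d.min(),1))
E
python3 bands.py w15
```

```text
48.67 q [-0.092, 0.145, 0.109, 1.874, -0.019, 1.118, 0.055] p [0.5005, -0.0294, 0.2846]
R cols [[-0.031, 1.0, 0.002], [0.999, 0.031, 0.006], [0.006, 0.002, -1.0]] F [-0.5, 0.3, -0.3] w 0.0551
0 band edges mm [ 38.5 -30. ] centre 4.3 contrast 8.7 -23.4
1 band edges mm [-9. 11.] centre 1.0 contrast 8.0 -8.6
2 band edges mm [-10.5 -39.5] centre -25.0 contrast 20.6 -22.5
3 band edges mm [-11.5   8.5] centre -1.5 contrast 20.7 -23.4
```

Roller c is now centred to within 1 mm. Next, the probe.

```bash
python3 plan.py .5075 -.3214 .37 9.1 -90
```

```text
[[[-0.86, -0.0, -0.26, 0.0, -0.0, 0.97], [-0.86, 0.07, -0.26, 0.0, -0.0, 0.97], [-0.85, 0.14, -0.26, 0.0, -0.0, 0.97], [-0.83, 0.21, -0.26, 0.0, -0.0, 0.97], [-0.81, 0.28, -0.26, 0.0, -0.0, 0.97], [-0.78, 0.35, -0.25, 0.0, -0.0, 0.97], [-0.75, 0.42, -0.26, 0.0, -0.0, 0.97], [-0.71, 0.48, -0.25, 0.0, -0.0, 0.97]]]
[[[-0.67, 0.54, -0.26, 0.0, -0.0, 0.97], [-0.62, 0.59, -0.25, 0.0, -0.0, 0.97], [-0.57, 0.64, -0.26, 0.0, -0.0, 0.97], [-0.52, 0.69, -0.25, 0.0, -0.0, 0.97], [-0.46, 0.73, -0.26, 0.0, -0.0, 0.97], [-0.39, 0.76, -0.25, 0.0, -0.0, 0.97], [-0.33, 0.79, -0.26, 0.0, -0.0, 0.97], [-0.26, 0.82, -0.25, 0.0, -0.0, 0.97]]]
[[[-0.18, 0.84, -0.26, 0.0, -0.0, 0.97]]]
```

step_arm:
  rows:
    - [[-0.86, 0, -0.26, 0, 0, 0.97], [-0.86, 0.07, -0.26, 0, 0, 0.97], [-0.85, 0.14, -0.26, 0, 0, 0.97], [-0.83, 0.21, -0.26, 0, 0, 0.97], [-0.81, 0.28, -0.26, 0, 0, 0.97], [-0.78, 0.35, -0.25, 0, 0, 0.97], [-0.75, 0.42, -0.26, 0, 0, 0.97], [-0.71, 0.48, -0.25, 0, 0, 0.97]]
  claw: 0.3

```text
clock: 49.38
tcp_pos: [0.5027, -0.1673, 0.3226]
eef_rot: [0.896, 0.444, 0.0, -0.001]
ft_force: [0.3, -0.3, 0.4]
grip_width: 0.0556
gripper_force: 0.0
```

step_arm:
  rows:
    - [[-0.67, 0.54, -0.26, 0, 0, 0.97], [-0.62, 0.59, -0.25, 0, 0, 0.97], [-0.57, 0.64, -0.26, 0, 0, 0.97], [-0.52, 0.69, -0.25, 0, 0, 0.97], [-0.46, 0.73, -0.26, 0, 0, 0.97], [-0.39, 0.76, -0.25, 0, 0, 0.97], [-0.33, 0.79, -0.26, 0, 0, 0.97], [-0.26, 0.82, -0.25, 0, 0, 0.97]]

```text
clock: 50.05
tcp_pos: [0.5064, -0.3045, 0.3631]
eef_rot: [0.993, 0.121, 0.0, -0.001]
ft_force: [0.8, -0.2, 0.3]
grip_width: 0.0558
gripper_force: 0.0
```

step_arm:
  rows:
    - [[-0.18, 0.84, -0.26, 0, 0, 0.97], [0, 0, 0, 0, 0, 0], [0, 0, 0, 0, 0, 0]]

```text
clock: 50.3
tcp_pos: [0.507, -0.3218, 0.3683]
eef_rot: [0.997, 0.081, 0.0, -0.001]
ft_force: [-0.2, 0.0, -1.1]
grip_width: 0.0553
gripper_force: 0.0
```

```bash
python3 st.py; python3 - <<'E'
from h import *
import pickle
M=cam("wrist"); w=bot.read_camera("wrist"); cv2.imwrite("pics/w16.png",w); pickle.dump(M,open("pics/w16.pkl","wb"))
q=w2px("wrist",(.5075,-.3214,.25),M); print("pred grip",q.round(1)); u,v=np.int32(q)
o=w[v-100:v+100,u-120:u+120]; cv2.imwrite("pics/v16.png",cv2.resize(o,None,fx=3,fy=3,interpolation=cv2.INTER_CUBIC)); print(u-120,v-100)
E
```

```text
50.3 q [0.164, 0.3, 0.463, 1.525, -0.138, 1.349, -0.769] p [0.507, -0.3218, 0.3683]
R cols [[0.987, 0.162, 0.001], [0.162, -0.987, -0.002], [0.001, 0.002, -1.0]] F [-0.2, 0.0, -1.1] w 0.0553
pred grip [318.8 230.4]
198 130
```

View pics/v16.png

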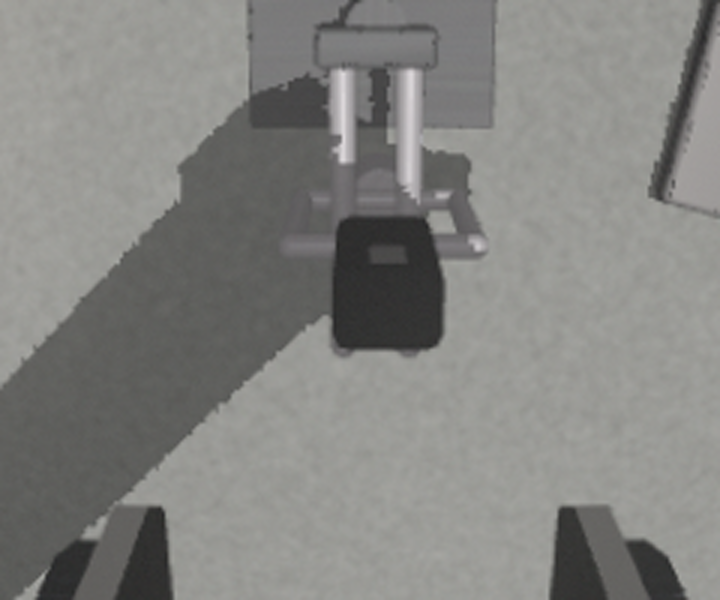

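The crop shows the grip's top face centred at crop (388,303), i.e. pixel (327,231), against the predicted (318.8,230.4). So the probe is about 5.5 mm further along tool y. The prongs run vertically in the image, so the yaw matches. I'm shifting by 5.5 mm and descending.

step_arm:
  rows:
    - [[0, 0.03, 1, 0, 0, 0], [0, 0.03, 1, 0, 0, 0], [0, 0.03, 1, 0, 0, 0], [0, 0.03, 1, 0, 0, 0], [0, 0.03, 1, 0, 0, 0], [0, 0.04, 1, 0, 0, 0], [0, 0.04, 1, 0, 0, 0], [0, 0.04, 1, 0, 0, 0]]

```text
clock: 51.02
tcp_pos: [0.5091, -0.324, 0.2078]
eef_rot: [0.997, 0.083, 0.001, -0.002]
ft_force: [-0.5, -0.3, -1.2]
grip_width: 0.0554
gripper_force: 0.0
```

step_arm:
  rows:
    - [[0, 0, 0.25, 0, 0, 0], [0, 0, 0, 0, 0, 0], [0, 0, 0, 0, 0, 0]]

```text
clock: 51.27
tcp_pos: [0.5094, -0.3255, 0.2047]
eef_rot: [0.997, 0.082, 0.001, -0.001]
ft_force: [-0.1, -0.6, -0.5]
grip_width: 0.0555
gripper_force: 0.0
```

step_arm:
  rows:
    - [[0, 0, 0, 0, 0, 0], [0, 0, 0, 0, 0, 0], [0, 0, 0, 0, 0, 0], [0, 0, 0, 0, 0, 0], [0, 0, 0, 0, 0, 0], [0, 0, 0, 0, 0, 0], [0, 0, 0, 0, 0, 0]]
  claw: -1
  grip_force: 70

```text
clock: 51.85
tcp_pos: [0.51, -0.327, 0.206]
eef_rot: [0.997, 0.081, 0.003, -0.0]
ft_force: [0.8, 0.5, 6.2]
grip_width: 0.0274
gripper_force: 69.0
```

```bash
python3 st.py
```

```text
51.85 q [0.2, 0.436, 0.429, 1.72, -0.211, 1.027, -0.705] p [0.51, -0.327, 0.206]
R cols [[0.987, 0.162, 0.005], [0.162, -0.987, 0.0], [0.005, 0.0, -1.0]] F [0.8, 0.5, 6.2] w 0.0274
```

step_arm:
  rows:
    - [[0, 0, -0.5, 0, 0, 0], [0, 0, -0.5, 0, 0, 0], [0, 0, -0.5, 0, 0, 0], [0, 0, 0, 0, 0, 0]]

```text
clock: 52.18
tcp_pos: [0.5101, -0.3273, 0.2372]
eef_rot: [0.997, 0.081, 0.003, 0.0]
ft_force: [0.3, 0.8, -1.4]
grip_width: 0.0271
gripper_force: 69.3
```

```bash
python3 st.py
```

```text
52.18 q [0.192, 0.403, 0.439, 1.689, -0.193, 1.086, -0.718] p [0.5101, -0.3273, 0.2372]
R cols [[0.987, 0.162, 0.006], [0.162, -0.987, 0.001], [0.006, -0.0, -1.0]] F [0.3, 0.8, -1.4] w 0.0271
```

step_arm:
  rows:
    - [[-1, 0, 0, 0, 0, 0], [-1, 0, 0, 0, 0, 0], [-1, 0, 0, 0, 0, 0], [-1, 0, 0, 0, 0, 0], [0, 0, 0, 0, 0, 0], [0, 0, 0, 0, 0, 0]]

```text
clock: 52.68
tcp_pos: [0.429, -0.3399, 0.2345]
eef_rot: [0.997, 0.08, 0.002, -0.001]
ft_force: [0.4, -1.1, -1.5]
grip_width: 0.027
gripper_force: 69.5
```

step_arm:
  rows:
    - [[0, 0, -1, 0, 0, 0], [0, 0, -1, 0, 0, 0], [0, 0, -1, 0, 0, 0], [0, 0, -1, 0, 0, 0], [0, 0, 0, 0, 0, 0], [0, 0, 0, 0, 0, 0]]

```text
clock: 53.18
tcp_pos: [0.4314, -0.3395, 0.3151]
eef_rot: [0.997, 0.082, 0.003, 0.0]
ft_force: [-0.2, 0.4, -2.5]
grip_width: 0.0275
gripper_force: 69.7
```

```bash
python3 st.py; python3 - <<'E'
from h import *
M=cam("wrist"); cv2.imwrite("pics/w17.png",bot.read_camera("wrist")); cv2.imwrite("pics/s17.png",bot.read_camera("side")); cv2.imwrite("pics/t17.png",bot.read_camera("top"))
s=bot.read_state(); A=R.from_quat(s["eef_rot"]).as_matrix()
for dx in(-.004,0,.004): print(dx,"tip px", w2px("wrist",s["tcp_pos"]+A@[dx,0,.169],M).round(1),"top",w2px("top",s["tcp_pos"]+A@[dx,0,.169]).round(1),"side",w2px("side",s["tcp_pos"]+A@[dx,0,.169]).round(1))
E
python3 plan.py .541 -.118 .306 9.3 -90
```

```text
53.18 q [0.213, 0.226, 0.483, 1.733, -0.115, 1.206, -0.68] p [0.4314, -0.3395, 0.3151]
R cols [[0.987, 0.164, 0.005], [0.164, -0.987, 0.001], [0.005, 0.0, -1.0]] F [-0.2, 0.4, -2.5] w 0.0275
-0.004 tip px [316.8 219.8] top [470.5 313.1] side [440.9 193.9]
0 tip px [316.8 215.4] top [470.2 311.3] side [439.6 193.4]
0.004 tip px [316.8 211. ] top [469.8 309.4] side [438.3 193. ]
13 x [0.56, -0.77, 0.03] rot [-0.0, -0.0, 0.0]
```

step_arm:
  rows:
    - [[0.56, -0.77, 0, 0, 0, 0], [0.56, -0.77, 0, 0, 0, 0], [0.56, -0.77, 0, 0, 0, 0], [0.56, -0.77, 0, 0, 0, 0], [0.56, -0.77, 0, 0, 0, 0], [0.56, -0.77, 0, 0, 0, 0], [0.56, -0.77, 0, 0, 0, 0], [0.56, -0.77, 0, 0, 0, 0]]

```text
clock: 54.0
tcp_pos: [0.4981, -0.2022, 0.3131]
eef_rot: [0.997, 0.081, 0.0, -0.001]
ft_force: [0.3, 0.4, -1.6]
grip_width: 0.0274
gripper_force: 69.8
```

step_arm:
  rows:
    - [[0.56, -0.77, 0, 0, 0, 0], [0.56, -0.77, 0, 0, 0, 0], [0.56, -0.77, 0, 0, 0, 0], [0.56, -0.77, 0, 0, 0, 0], [0.56, -0.77, 0, 0, 0, 0], [0, 0, 0, 0, 0, 0], [0, 0, 0, 0, 0, 0]]

```text
clock: 54.58
tcp_pos: [0.5409, -0.1168, 0.3133]
eef_rot: [0.997, 0.083, 0.0, -0.001]
ft_force: [0.9, -1.1, -2.0]
grip_width: 0.0273
gripper_force: 69.7
```

```bash
python3 st.py; python3 plan.py .542 -.117 .223 9.3 -90; python3 - <<'E'
from h import *
M=cam("wrist"); w=bot.read_camera("wrist"); cv2.imwrite("pics/w18.png",w)
s=bot.read_state(); A=R.from_quat(s["eef_rot"]).as_matrix()
print("tip pred",w2px("wrist",s["tcp_pos"]+A@[0,0,.169],M).round(1),"stud pred",w2px("wrist",(.542,-.117,.024),M).round(1))
b=w.astype(int); y=(b[...,2]-b[...,0]>60)&(b[...,1]>90); r,c=np.nonzero(y); k=(abs(c-318)<90)&(abs(r-200)<100)
if k.sum(): print("yellow: n",k.sum(),"cols",c[k].min(),c[k].max(),"rows",r[k].min(),r[k].max())
g=w.max(2)
for rr in range(120,262,5): print(rr," ".join(f"{int(v):3d}" for v in g[rr,282:356:3]))
E
```

```text
54.58 q [-0.11, 0.229, 0.328, 1.718, -0.08, 1.208, -1.166] p [0.5409, -0.1168, 0.3133]
R cols [[0.986, 0.165, 0.0], [0.165, -0.986, -0.002], [-0.0, 0.002, -1.0]] F [0.9, -1.1, -2.0] w 0.0273
5 x [0.01, 0.01, 0.9] rot [-0.0, -0.0, 0.01]
tip pred [320.6 214.4] stud pred [319.3 186.8]
yellow: n 192 cols 312 327 rows 179 194
120 225 225 227 229 229 228 226 229 229 228 229 229 229 228 229 230 229 229 228 229 211 147 151 152 148
125 227 225 227 229 228 226 226 230 229 228 229 229 229 227 229 229 227 229 229 228 183 148 147 151 149
130 227 226 226 229 228 224 226 228 229 227 229 229 229 228 227 229 227 228 228 229 141 149 153 148 147
135 227 226 228 228 229 224 226 227 227 228 229 229 228 229 228 228 228 227 228 219 149 150 150 150 147
140 225 226 228 226 226 222 227 227 226 229 229 228 226 229 228 228 228 225 227 214 153 154 155 151 146
145 224 225 227 226 224 222 227 226 225 228 228 228 225 228 229 226 229 226 227 185 149 151 149 143 150
150 224 224 227 225 223 223 226 225 224 228 227 226 225 225 228 224 226 226 227 141 150 149 149 147 151
155 224 223 225 224 221 222 224 224 224 227 225 2
[... 1538 characters left out ...]
 131 127  91  89  89  92  90  89  92  89  89 143 145 144 146 143 148 143 148
235 129 129 130 127 129 128 130 127  87  87 104 110 110 107 111  95  88 109 144 146 143 143 145 144 144
240 131 127 130 127 126 128 129 117  99 107 106 106 106 108 104 109 106  96 148 149 142 141 140 144 147
245  97  95  97  96  97  96  95  96  94  95  96  95  96  95  95  96  95  95  98  98  99  99  98  98  98
250 103 117 116 115 115 116 114 116 115 115 116 116 116 116 116 115 115 116 116 117 114 114 114 116 115
255  91  99  97  98  96  96  97  98  98  97  96  95  95  97  97  97  97  97  98  98  99  99  99  97 100
260 128 126 125 126 125 126 121 128 125 127 108 102 104 105 104 134 144 138 145 143 140 142 145 146 142
```

```bash
python3 - <<'E'
from h import *
M=cam("wrist"); s=bot.read_state(); A=R.from_quat(s["eef_rot"]).as_matrix()
P=lambda dx,dy,z:w2px("wrist",s["tcp_pos"]+A@[dx,dy,.169-z],M).round(1)
for dx in(-.004,-.002,0,.002): print(dx,"body low front",P(dx+.011,0,.036),"body left/right low",P(dx,-.011,.036),P(dx,.011,.036),"loop bar top front",P(dx+.004,0,.078),P(dx-.004,0,.082),"tip",P(dx,0,0))
w=cv2.imread("pics/w18.png").astype(int); print(w[205:246:2,318].tolist()); print(w[213,306:334:2].tolist())
E
```

```text
-0.004 body low front [318.8 216.7] body left/right low [304.7 230.3] [333.  230.3] loop bar top front [318.9 243.4] [318.9 256.7] tip [318.7 218. ]
-0.002 body low front [318.8 214.1] body left/right low [304.6 227.9] [333.  227.9] loop bar top front [318.9 240.5] [318.9 253.9] tip [318.7 215.8]
0 body low front [318.8 211.6] body left/right low [304.6 225.4] [333.  225.4] loop bar top front [319.  237.7] [319.  251.1] tip [318.7 213.6]
0.002 body low front [318.8 209.1] body left/right low [304.6 222.9] [333.1 222.9] loop bar top front [319.  234.8] [319.  248.2] tip [318.7 211.3]
[[126, 129, 132], [125, 128, 131], [124, 128, 131], [123, 127, 131], [125, 127, 131], [121, 124, 127], [92, 91, 94], [91, 90, 93], [88, 88, 92], [90, 89, 91], [89, 89, 92], [89, 87, 90], [88, 87, 91], [88, 89, 91], [97, 95, 97], [109, 108, 110], [105, 104, 106], [103, 101, 105], [106, 104, 108], [106, 105, 108], [95, 93, 96]]
[[123, 127, 130], [125, 127, 130], [123, 127, 131], [125, 130, 132], [123, 127, 131], [126, 130, 134], [125, 127, 131], [124, 127, 130], [122, 126, 129], [123, 125, 129], [123, 126, 129], [121, 124, 128], [89, 91, 93], [88, 91, 92]]
```

The probe axis sits 4.3 mm towards −tool x from the TCP, and the stud shows at (.542,−.117), as assumed. I'm descending to the stud.

step_arm:
  rows:
    - [[0.26, 0, 0.95, 0, 0, 0], [0, 0, 0.95, 0, 0, 0], [0, 0, 0.95, 0, 0, 0], [0, 0, 0.95, 0, 0, 0], [0, 0, 0.95, 0, 0, 0], [0, 0, 0.75, 0, 0, 0], [0, 0, 0, 0, 0, 0], [0, 0, 0, 0, 0, 0]]

```text
clock: 55.3
tcp_pos: [0.5452, -0.1186, 0.2041]
eef_rot: [0.997, 0.08, 0.0, -0.001]
ft_force: [0.1, -0.0, -0.9]
grip_width: 0.0269
gripper_force: 69.6
```

step_arm:
  rows:
    - [[0, 0, 0, 0, 0, 0], [0, 0, 0, 0, 0, 0]]

```text
clock: 55.47
tcp_pos: [0.5473, -0.1181, 0.2062]
eef_rot: [0.997, 0.081, 0.002, -0.0]
ft_force: [-0.3, -0.3, -2.1]
grip_width: 0.0273
gripper_force: 69.6
```

```bash
python3 st.py; python3 plan.py .5462 -.1163 .195 9.3 -90
```

```text
55.47 q [-0.089, 0.341, 0.313, 1.831, -0.127, 0.984, -1.131] p [0.5473, -0.1181, 0.2062]
R cols [[0.987, 0.161, 0.005], [0.161, -0.987, -0.0], [0.005, 0.001, -1.0]] F [-0.3, -0.3, -2.1] w 0.0273
1 x [-0.04, -0.1, 0.56] rot [-0.0, -0.06, -0.0]
```

step_arm:
  rows:
    - [[-0.04, -0.07, 0.4, 0, 0, 0], [0, 0, 0.1, 0, 0, 0], [0, 0, 0, 0, 0, 0]]

```text
clock: 55.72
tcp_pos: [0.545, -0.1158, 0.1944]
eef_rot: [0.997, 0.082, 0.001, -0.001]
ft_force: [0.4, 0.9, -2.2]
grip_width: 0.0273
gripper_force: 69.7
```

step_arm:
  rows:
    - [[0, 0, 0.08, 0, 0, 0], [0, 0, 0, 0, 0, 0]]

```text
clock: 55.88
tcp_pos: [0.5454, -0.116, 0.1931]
eef_rot: [0.997, 0.081, 0.001, -0.001]
ft_force: [-1.4, 0.3, -2.1]
grip_width: 0.0271
gripper_force: 69.7
```

step_arm:
  rows:
    - [[0, 0, 0.08, 0, 0, 0], [0, 0, 0, 0, 0, 0]]

```text
clock: 56.05
tcp_pos: [0.546, -0.1162, 0.1926]
eef_rot: [0.997, 0.081, 0.002, -0.001]
ft_force: [-1.0, 0.5, 3.6]
grip_width: 0.0272
gripper_force: 70.7
```

step_arm:
  rows:
    - [[0, 0, 0.08, 0, 0, 0], [0, 0, 0, 0, 0, 0]]

```text
clock: 56.22
tcp_pos: [0.5465, -0.1162, 0.1922]
eef_rot: [0.997, 0.081, 0.002, -0.001]
ft_force: [-3.2, 0.8, 12.3]
grip_width: 0.0276
gripper_force: 71.7
```

Contact came at TCP z 0.193 (stud top 24 mm, as expected) with a clear force rise to 12 N. I'm lifting and going to roller a.

step_arm:
  rows:
    - [[0, 0, -0.6, 0, 0, 0], [0, 0, -1, 0, 0, 0], [0, 0, -1, 0, 0, 0], [0, 0, -1, 0, 0, 0], [0, 0, -1, 0, 0, 0], [0, 0, -1, 0, 0, 0]]

```text
clock: 56.72
tcp_pos: [0.5451, -0.1164, 0.3034]
eef_rot: [0.997, 0.081, 0.001, -0.001]
ft_force: [0.0, -0.4, -1.7]
grip_width: 0.0269
gripper_force: 69.6
```

step_arm:
  rows:
    - [[-0.64, -0.68, 0, 0, 0, 0], [-0.64, -0.68, 0, 0, 0, 0], [-0.64, -0.68, 0, 0, 0, 0], [-0.64, -0.68, 0, 0, 0, 0], [-0.64, -0.68, 0, 0, 0, 0], [-0.64, -0.68, 0, 0, 0, 0], [-0.64, -0.68, 0, 0, 0, 0], [-0.64, -0.68, 0, 0, 0, 0]]

```text
clock: 57.38
tcp_pos: [0.4258, -0.0252, 0.3023]
eef_rot: [0.997, 0.081, 0.002, -0.001]
ft_force: [0.4, -0.4, -1.9]
grip_width: 0.0272
gripper_force: 69.8
```

step_arm:
  rows:
    - [[0, 0, 0, 0, 0, 0], [0, 0, 0, 0, 0, 0]]

```text
clock: 57.55
tcp_pos: [0.4263, -0.0251, 0.3025]
eef_rot: [0.997, 0.082, 0.002, -0.001]
ft_force: [0.4, -0.9, -1.9]
grip_width: 0.0271
gripper_force: 69.9
```

```bash
python3 st.py; python3 plan.py .4268 -.0248 .259 9.3 -90; cat > tipx.py <<'E'
# where the probe axis meets, relative to the roller under it, using the wrist picture: band/roller px vs. prediction
from h import *
import sys
M=cam("wrist"); w=bot.read_camera("wrist"); cv2.imwrite(f"pics/{sys.argv[1]}.png",w); s=bot.read_state(); A=R.from_quat(s["eef_rot"]).as_matrix()
P=lambda dx,dy,z:w2px("wrist",s["tcp_pos"]+A@[dx,dy,.169-z],M)
g=w.max(2); r=[int(g[i,316:321].mean()) for i in range(200,262)]
print("body front rows, pred(-4.3mm):",P(-.0043+.011,0,.036).round(1),"col profile 200..",r)
E
python3 tipx.py w19
```

```text
57.55 q [-0.249, -0.019, 0.244, 2.006, 0.003, 1.15, -1.413] p [0.4263, -0.0251, 0.3025]
R cols [[0.987, 0.164, 0.004], [0.164, -0.987, -0.001], [0.004, 0.002, -1.0]] F [0.4, -0.9, -1.9] w 0.0271
3 x [0.01, -0.0, 0.72] rot [-0.0, -0.02, 0.01]
body front rows, pred(-4.3mm): [319.8 216.3] col profile 200.. [120, 118, 116, 114, 113, 111, 108, 106, 106, 106, 106, 104, 102, 101, 99, 97, 95, 93, 92, 92, 89, 90, 89, 90, 89, 90, 90, 89, 89, 89, 88, 89, 89, 94, 109, 108, 105, 104, 104, 104, 104, 104, 105, 104, 98, 94, 98, 100, 102, 109, 114, 114, 109, 104, 100, 95, 91, 102, 102, 102, 102, 100]
```

step_arm:
  rows:
    - [[0.01, 0, 0.8, 0, 0, 0], [0.01, 0, 0.8, 0, 0, 0], [0, 0, 0.6, 0, 0, 0], [0, 0, 0, 0, 0, 0], [0, 0, 0, 0, 0, 0]]

```text
clock: 58.02
tcp_pos: [0.4272, -0.0261, 0.2577]
eef_rot: [0.997, 0.081, 0.001, -0.0]
ft_force: [0.2, -0.5, -1.8]
grip_width: 0.027
gripper_force: 69.7
```

```bash
python3 st.py; python3 - <<'E'
from h import *
M=cam("wrist"); w=bot.read_camera("wrist"); g=w.max(2)
e=np.array([.9996,.0294,0]); h=np.array([-.0294,.9996,0])
c=np.array([.4226,-.0261,.0])
for x,z in((.012,.078),(.008,.0803)):
    print([(int(a*1000),int(g[tuple(np.int32(np.round(w2px("wrist",c+e*x+h*a+[0,0,z],M)))[::-1])])) for a in np.arange(-.02,.021,.002)])
E
```

```text
58.02 q [-0.244, 0.032, 0.249, 2.063, -0.01, 1.046, -1.399] p [0.4272, -0.0261, 0.2577]
R cols [[0.987, 0.161, 0.002], [0.161, -0.987, -0.001], [0.001, 0.001, -1.0]] F [0.2, -0.5, -1.8] w 0.027
[(-20, 64), (-18, 60), (-16, 61), (-14, 61), (-12, 59), (-10, 58), (-8, 102), (-6, 111), (-4, 109), (-2, 110), (0, 110), (1, 111), (3, 111), (5, 109), (7, 109), (9, 110), (11, 55), (13, 58), (15, 58), (17, 60), (19, 57)]
[(-20, 60), (-18, 60), (-16, 60), (-14, 60), (-12, 59), (-10, 65), (-8, 113), (-6, 113), (-4, 111), (-2, 112), (0, 114), (1, 111), (3, 111), (5, 112), (7, 116), (9, 112), (11, 64), (13, 60), (15, 57), (17, 56), (19, 57)]
```

step_arm:
  rows:
    - [[0, 0, 0.1, 0, 0, 0], [0, 0, 0.1, 0, 0, 0], [0, 0, 0, 0, 0, 0]]

```text
clock: 58.32
tcp_pos: [0.4273, -0.0255, 0.2541]
eef_rot: [0.997, 0.081, 0.002, -0.001]
ft_force: [-0.6, 0.7, -2.0]
grip_width: 0.0272
gripper_force: 69.7
```

step_arm:
  rows:
    - [[0, 0, 0.08, 0, 0, 0], [0, 0, 0, 0, 0, 0]]

```text
clock: 58.48
tcp_pos: [0.4271, -0.0254, 0.2523]
eef_rot: [0.997, 0.081, 0.001, -0.001]
ft_force: [-0.5, -0.2, -1.9]
grip_width: 0.0275
gripper_force: 69.7
```

step_arm:
  rows:
    - [[0, 0, 0.08, 0, 0, 0], [0, 0, 0, 0, 0, 0]]

```text
clock: 58.65
tcp_pos: [0.4272, -0.0254, 0.2508]
eef_rot: [0.997, 0.081, 0.002, -0.001]
ft_force: [0.1, -0.5, -0.9]
grip_width: 0.0271
gripper_force: 69.8
```

step_arm:
  rows:
    - [[0, 0, 0.08, 0, 0, 0], [0, 0, 0, 0, 0, 0]]

```text
clock: 58.82
tcp_pos: [0.4278, -0.0254, 0.2502]
eef_rot: [0.997, 0.081, 0.002, -0.001]
ft_force: [-1.9, -0.3, 6.9]
grip_width: 0.0271
gripper_force: 71.3
```

step_arm:
  rows:
    - [[0, 0, 0.06, 0, 0, 0], [0, 0, 0, 0, 0, 0], [0, 0, 0, 0, 0, 0]]

```text
clock: 59.07
tcp_pos: [0.4282, -0.0254, 0.2499]
eef_rot: [0.997, 0.081, 0.003, -0.001]
ft_force: [-2.8, -0.5, 13.7]
grip_width: 0.0273
gripper_force: 72.1
```

```bash
python3 st.py
```

```text
59.07 q [-0.243, 0.04, 0.249, 2.074, -0.014, 1.024, -1.395] p [0.4282, -0.0254, 0.2499]
R cols [[0.987, 0.162, 0.005], [0.162, -0.987, -0.001], [0.005, 0.002, -1.0]] F [-2.8, -0.5, 13.7] w 0.0273
```

step_arm:
  rows:
    - [[0, 0, -0.6, 0, 0, 0], [0, 0, -1, 0, 0, 0], [0, 0, -1, 0, 0, 0], [0, 0, 0, 0, 0, 0]]

```text
clock: 59.4
tcp_pos: [0.4292, -0.0255, 0.3033]
eef_rot: [0.997, 0.081, 0.005, -0.001]
ft_force: [0.6, -0.1, -1.8]
grip_width: 0.0273
gripper_force: 70.0
```

step_arm:
  rows:
    - [[0.96, 0.12, 0, 0, 0, 0], [0.96, 0.12, 0, 0, 0, 0], [0.96, 0.12, 0, 0, 0, 0], [0.96, 0.12, 0, 0, 0, 0], [0.96, 0.12, 0, 0, 0, 0], [0.96, 0.13, 0, 0, 0, 0], [0.96, 0.13, 0, 0, 0, 0], [0.96, 0.13, 0, 0, 0, 0]]

```text
clock: 60.07
tcp_pos: [0.5822, -0.02, 0.2988]
eef_rot: [0.997, 0.081, 0.001, -0.001]
ft_force: [0.4, -0.1, -1.5]
grip_width: 0.027
gripper_force: 69.8
```

step_arm:
  rows:
    - [[0, 0, 0, 0, 0, 0], [0, 0, 0, 0, 0, 0]]

```text
clock: 60.23
tcp_pos: [0.5816, -0.02, 0.2985]
eef_rot: [0.997, 0.081, 0.0, -0.0]
ft_force: [0.1, -1.0, -2.7]
grip_width: 0.0269
gripper_force: 69.9
```

```bash
python3 st.py; python3 plan.py .5822 -.0205 .2555 9.3 -90
```

```text
60.23 q [-0.221, 0.292, 0.261, 1.668, -0.081, 1.192, -1.348] p [0.5816, -0.02, 0.2985]
R cols [[0.987, 0.162, 0.0], [0.162, -0.987, -0.001], [0.0, 0.001, -1.0]] F [0.1, -1.0, -2.7] w 0.0269
3 x [0.01, 0.01, 0.72] rot [-0.0, -0.0, 0.0]
```

step_arm:
  rows:
    - [[0.02, 0.01, 0.72, 0, 0, 0], [0.01, 0.01, 0.72, 0, 0, 0], [0, 0.01, 0.72, 0, 0, 0], [0, 0, 0, 0, 0, 0], [0, 0, 0.1, 0, 0, 0], [0, 0, 0.1, 0, 0, 0]]

```text
clock: 60.73
tcp_pos: [0.5825, -0.0206, 0.2538]
eef_rot: [0.997, 0.081, 0.002, -0.001]
ft_force: [0.6, -1.1, -1.0]
grip_width: 0.0273
gripper_force: 69.7
```

step_arm:
  rows:
    - [[0, 0, 0.08, 0, 0, 0], [0, 0, 0, 0, 0, 0]]

```text
clock: 60.9
tcp_pos: [0.5827, -0.0205, 0.2521]
eef_rot: [0.997, 0.081, 0.002, -0.001]
ft_force: [1.4, 1.0, -2.5]
grip_width: 0.0271
gripper_force: 69.7
```

step_arm:
  rows:
    - [[0, 0, 0.08, 0, 0, 0], [0, 0, 0, 0, 0, 0], [0, 0, 0, 0, 0, 0]]

```text
clock: 61.15
tcp_pos: [0.583, -0.0205, 0.2507]
eef_rot: [0.997, 0.081, 0.002, -0.001]
ft_force: [-0.4, 0.0, 1.2]
grip_width: 0.0273
gripper_force: 70.3
```

```bash
python3 st.py
```

```text
61.15 q [-0.214, 0.333, 0.255, 1.726, -0.095, 1.091, -1.336] p [0.583, -0.0205, 0.2507]
R cols [[0.987, 0.162, 0.004], [0.162, -0.987, -0.001], [0.004, 0.002, -1.0]] F [-0.4, 0.0, 1.2] w 0.0273
```

Contact with b begins at 0.2507. I press slightly more, then lift and go to c.

step_arm:
  rows:
    - [[0, 0, 0.08, 0, 0, 0], [0, 0, 0.04, 0, 0, 0], [0, 0, 0, 0, 0, 0]]

```text
clock: 61.4
tcp_pos: [0.5837, -0.0205, 0.2501]
eef_rot: [0.997, 0.081, 0.003, -0.001]
ft_force: [-2.4, -0.7, 11.7]
grip_width: 0.0268
gripper_force: 71.9
```

step_arm:
  rows:
    - [[0, 0, -0.6, 0, 0, 0], [0, 0, -1, 0, 0, 0], [0, 0, -1, 0, 0, 0], [0, 0, 0, 0, 0, 0]]

```text
clock: 61.73
tcp_pos: [0.5846, -0.0208, 0.3039]
eef_rot: [0.997, 0.081, 0.005, -0.001]
ft_force: [-0.1, -0.6, -1.4]
grip_width: 0.0279
gripper_force: 70.0
```

step_arm:
  rows:
    - [[-0.97, -0.14, 0, 0, 0, 0], [-0.97, -0.14, 0, 0, 0, 0], [-0.97, -0.14, 0, 0, 0, 0], [-0.97, -0.14, 0, 0, 0, 0], [0, 0, 0, 0, 0, 0], [0, 0, 0, 0, 0, 0]]

```text
clock: 62.23
tcp_pos: [0.5032, -0.0221, 0.2991]
eef_rot: [0.997, 0.081, 0.001, -0.001]
ft_force: [0.3, 0.8, -1.3]
grip_width: 0.0273
gripper_force: 69.8
```

```bash
python3 st.py; python3 plan.py .5042 -.0222 .253 9.3 -90
```

```text
62.23 q [-0.242, 0.14, 0.26, 1.85, -0.041, 1.154, -1.376] p [0.5032, -0.0221, 0.2991]
R cols [[0.987, 0.162, 0.003], [0.162, -0.987, -0.002], [0.002, 0.002, -1.0]] F [0.3, 0.8, -1.3] w 0.0273
3 x [0.01, 0.01, 0.77] rot [-0.01, -0.01, 0.0]
```

step_arm:
  rows:
    - [[0.01, 0.01, 0.76, 0, 0, 0], [0.01, 0.01, 0.76, 0, 0, 0], [0, 0, 0.76, 0, 0, 0], [0, 0, 0.1, 0, 0, 0], [0, 0, 0.1, 0, 0, 0], [0, 0, 0, 0, 0, 0]]

```text
clock: 62.73
tcp_pos: [0.5056, -0.0223, 0.2505]
eef_rot: [0.997, 0.081, 0.002, -0.001]
ft_force: [-0.7, 1.3, 1.6]
grip_width: 0.0276
gripper_force: 70.6
```

step_arm:
  rows:
    - [[0, 0, 0.08, 0, 0, 0], [0, 0, 0, 0, 0, 0]]

```text
clock: 62.9
tcp_pos: [0.506, -0.0223, 0.2501]
eef_rot: [0.997, 0.081, 0.003, -0.001]
ft_force: [-2.3, -0.8, 8.8]
grip_width: 0.027
gripper_force: 71.5
```

step_arm:
  rows:
    - [[0, 0, 0.08, 0, 0, 0], [0, 0, 0.04, 0, 0, 0], [0, 0, 0, 0, 0, 0]]

```text
clock: 63.15
tcp_pos: [0.5074, -0.0224, 0.2497]
eef_rot: [0.997, 0.081, 0.004, -0.001]
ft_force: [-2.9, 0.9, 18.0]
grip_width: 0.0274
gripper_force: 72.9
```

```bash
python3 st.py
```

```text
63.15 q [-0.235, 0.191, 0.258, 1.909, -0.059, 1.04, -1.36] p [0.5074, -0.0224, 0.2497]
R cols [[0.987, 0.162, 0.009], [0.162, -0.987, -0.001], [0.009, 0.002, -1.0]] F [-2.9, 0.9, 18.0] w 0.0274
```

step_arm:
  rows:
    - [[0, 0, -0.6, 0, 0, 0], [0, 0, -1, 0, 0, 0], [0, 0, -1, 0, 0, 0], [0, 0, 0, 0, 0, 0]]

```text
clock: 63.48
tcp_pos: [0.5071, -0.0226, 0.3018]
eef_rot: [0.997, 0.081, 0.005, -0.001]
ft_force: [0.8, -0.3, -0.1]
grip_width: 0.0273
gripper_force: 70.0
```

step_arm:
  rows:
    - [[0.97, 0.14, 0, 0, 0, 0], [0.97, 0.14, 0, 0, 0, 0], [0.97, 0.14, 0, 0, 0, 0], [0.97, 0.14, 0, 0, 0, 0], [0.97, 0.14, 0, 0, 0, 0], [0.97, 0.14, 0, 0, 0, 0], [0.97, 0.14, 0, 0, 0, 0], [0.9, 0.14, 0, 0, 0, 0]]

```text
clock: 64.15
tcp_pos: [0.6607, -0.0194, 0.2967]
eef_rot: [0.997, 0.082, 0.001, -0.001]
ft_force: [1.2, -0.8, -1.9]
grip_width: 0.0269
gripper_force: 69.9
```

step_arm:
  rows:
    - [[0, 0, 0, 0, 0, 0], [0, 0, 0, 0, 0, 0]]

```text
clock: 64.32
tcp_pos: [0.6599, -0.0195, 0.2963]
eef_rot: [0.997, 0.081, 0.0, -0.001]
ft_force: [-0.3, 0.2, -2.0]
grip_width: 0.0271
gripper_force: 69.9
```

```bash
python3 st.py; python3 plan.py .6602 -.0188 .253 9.3 -90; python3 bands.py w20 | sed -n 4p
```

```text
64.32 q [-0.196, 0.443, 0.262, 1.466, -0.118, 1.248, -1.328] p [0.6599, -0.0195, 0.2963]
R cols [[0.987, 0.162, 0.0], [0.162, -0.987, -0.001], [0.0, 0.001, -1.0]] F [-0.3, 0.2, -2.0] w 0.0271
3 x [0.01, -0.01, 0.72] rot [-0.0, -0.0, 0.0]
3 band edges mm [-11.5   8.5] centre -1.5 contrast 7.8 -8.4
```

step_arm:
  rows:
    - [[0.01, -0.01, 0.68, 0, 0, 0], [0.01, -0.01, 0.68, 0, 0, 0], [0, 0, 0.68, 0, 0, 0], [0, 0, 0.1, 0, 0, 0], [0, 0, 0.1, 0, 0, 0], [0, 0, 0, 0, 0, 0]]

```text
clock: 64.87
tcp_pos: [0.66, -0.0191, 0.2536]
eef_rot: [0.997, 0.081, 0.001, -0.001]
ft_force: [0.1, 0.1, -1.3]
grip_width: 0.0273
gripper_force: 69.9
```

step_arm:
  rows:
    - [[0, 0, 0.08, 0, 0, 0], [0, 0, 0, 0, 0, 0]]

```text
clock: 65.03
tcp_pos: [0.6607, -0.0191, 0.2526]
eef_rot: [0.997, 0.081, 0.002, -0.001]
ft_force: [0.1, 0.9, -2.1]
grip_width: 0.0275
gripper_force: 69.9
```

step_arm:
  rows:
    - [[0, 0, 0.08, 0, 0, 0], [0, 0, 0, 0, 0, 0], [0, 0, 0, 0, 0, 0]]

```text
clock: 65.28
tcp_pos: [0.6608, -0.0191, 0.2508]
eef_rot: [0.997, 0.081, 0.002, -0.001]
ft_force: [0.1, 0.2, -0.3]
grip_width: 0.0273
gripper_force: 70.1
```

```bash
python3 st.py
```

```text
65.28 q [-0.192, 0.475, 0.256, 1.522, -0.128, 1.157, -1.32] p [0.6608, -0.0191, 0.2508]
R cols [[0.987, 0.162, 0.004], [0.162, -0.987, -0.001], [0.004, 0.002, -1.0]] F [0.1, 0.2, -0.3] w 0.0273
```

step_arm:
  rows:
    - [[0, 0, 0.08, 0, 0, 0], [0, 0, 0.06, 0, 0, 0], [0, 0, 0, 0, 0, 0]]

```text
clock: 65.53
tcp_pos: [0.6615, -0.0191, 0.2502]
eef_rot: [0.997, 0.081, 0.003, -0.001]
ft_force: [-1.6, -0.1, 10.7]
grip_width: 0.0274
gripper_force: 71.8
```

step_arm:
  rows:
    - [[0, 0, -0.6, 0, 0, 0], [0, 0, -1, 0, 0, 0], [0, 0, -1, 0, 0, 0], [0, 0, 0, 0, 0, 0]]

```text
clock: 65.87
tcp_pos: [0.6624, -0.0194, 0.3042]
eef_rot: [0.997, 0.081, 0.005, -0.0]
ft_force: [0.5, -0.4, 0.1]
grip_width: 0.0271
gripper_force: 70.1
```

step_arm:
  rows:
    - [[-0.8, 0.48, 0, 0, 0, 0], [-0.8, 0.48, 0, 0, 0, 0], [-0.8, 0.48, 0, 0, 0, 0], [-0.8, 0.48, 0, 0, 0, 0], [-0.8, 0.48, 0, 0, 0, 0], [-0.8, 0.48, 0, 0, 0, 0], [-0.8, 0.48, 0, 0, 0, 0], [-0.8, 0.48, 0, 0, 0, 0]]

```text
clock: 66.53
tcp_pos: [0.5451, -0.1161, 0.2981]
eef_rot: [0.997, 0.081, 0.001, -0.001]
ft_force: [0.2, -0.6, -1.5]
grip_width: 0.0272
gripper_force: 69.9
```

step_arm:
  rows:
    - [[0, 0, 0, 0, 0, 0], [0, 0, 0, 0, 0, 0]]

```text
clock: 66.7
tcp_pos: [0.5454, -0.1167, 0.2986]
eef_rot: [0.997, 0.08, 0.001, -0.001]
ft_force: [0.2, 0.4, -1.0]
grip_width: 0.0272
gripper_force: 69.9
```

```bash
python3 st.py; python3 plan.py .5462 -.1163 .195 9.3 -90
```

```text
66.7 q [-0.095, 0.247, 0.31, 1.729, -0.083, 1.177, -1.172] p [0.5454, -0.1167, 0.2986]
R cols [[0.987, 0.16, 0.002], [0.16, -0.987, -0.001], [0.002, 0.002, -1.0]] F [0.2, 0.4, -1.0] w 0.0272
6 x [0.0, -0.0, 0.86] rot [-0.0, -0.0, -0.0]
```

step_arm:
  rows:
    - [[0.01, 0, 1, 0, 0, 0], [0.01, 0, 1, 0, 0, 0], [0, 0, 1, 0, 0, 0], [0, 0, 1, 0, 0, 0], [0, 0, 1, 0, 0, 0], [0, 0, 0.1, 0, 0, 0], [0, 0, 0, 0, 0, 0], [0, 0, 0, 0, 0, 0]]

```text
clock: 67.37
tcp_pos: [0.5478, -0.115, 0.1975]
eef_rot: [0.997, 0.082, 0.002, -0.001]
ft_force: [-0.2, 1.2, -3.1]
grip_width: 0.027
gripper_force: 69.9
```

step_arm:
  rows:
    - [[0, 0, 0.1, 0, 0, 0], [0, 0, 0, 0, 0, 0]]

```text
clock: 67.53
tcp_pos: [0.5479, -0.1154, 0.1959]
eef_rot: [0.997, 0.081, 0.002, -0.001]
ft_force: [1.1, 0.3, -2.5]
grip_width: 0.0273
gripper_force: 69.9
```

step_arm:
  rows:
    - [[0, 0, 0.1, 0, 0, 0], [0, 0, 0, 0, 0, 0], [0, 0, 0, 0, 0, 0]]

```text
clock: 67.78
tcp_pos: [0.5471, -0.1154, 0.1932]
eef_rot: [0.997, 0.081, 0.002, -0.001]
ft_force: [0.0, 0.1, -1.8]
grip_width: 0.0274
gripper_force: 69.9
```

```bash
python3 st.py
```

```text
67.78 q [-0.076, 0.355, 0.293, 1.843, -0.126, 0.959, -1.136] p [0.5471, -0.1154, 0.1932]
R cols [[0.987, 0.162, 0.003], [0.162, -0.987, -0.001], [0.003, 0.002, -1.0]] F [0.0, 0.1, -1.8] w 0.0274
```

step_arm:
  rows:
    - [[0, 0, 0.08, 0, 0, 0], [0, 0, 0.08, 0, 0, 0], [0, 0, 0.02, 0, 0, 0], [0, 0, 0, 0, 0, 0]]

```text
clock: 68.12
tcp_pos: [0.5483, -0.1156, 0.1921]
eef_rot: [0.997, 0.081, 0.003, -0.001]
ft_force: [-3.6, 0.3, 14.9]
grip_width: 0.0273
gripper_force: 72.4
```

step_arm:
  rows:
    - [[0, 0, -0.6, 0, 0, 0], [0, 0, -1, 0, 0, 0], [0, 0, -1, 0, 0, 0], [0, 0, -1, 0, 0, 0], [0, 0, -1, 0, 0, 0], [0, 0, -1, 0, 0, 0], [0, 0, -0.4, 0, 0, 0]]

```text
clock: 68.7
tcp_pos: [0.548, -0.1161, 0.3126]
eef_rot: [0.997, 0.081, 0.004, -0.0]
ft_force: [1.0, -0.6, -2.0]
grip_width: 0.0275
gripper_force: 70.0
```

step_arm:
  rows:
    - [[-0.98, 0.81, 0, 0, 0, 0], [-0.98, 0.81, 0, 0, 0, 0], [-0.98, 0.81, 0, 0, 0, 0], [-0.98, 0.81, 0, 0, 0, 0], [-0.98, 0.81, 0, 0, 0, 0], [-0.98, 0.81, 0, 0, 0, 0], [-0.98, 0.81, 0, 0, 0, 0]]

```text
clock: 69.28
tcp_pos: [0.4285, -0.2505, 0.3084]
eef_rot: [0.997, 0.081, 0.001, -0.001]
ft_force: [0.9, -0.6, -2.1]
grip_width: 0.0274
gripper_force: 69.9
```

step_arm:
  rows:
    - [[-0.13, 0.89, 0, 0, 0, 0], [-0.13, 0.89, 0, 0, 0, 0], [-0.13, 0.89, 0, 0, 0, 0], [-0.13, 0.89, 0, 0, 0, 0], [-0.13, 0.89, 0, 0, 0, 0], [0, 0, 0, 0, 0, 0], [0, 0, 0, 0, 0, 0]]

```text
clock: 69.87
tcp_pos: [0.4305, -0.3405, 0.308]
eef_rot: [0.997, 0.08, 0.001, -0.001]
ft_force: [-0.2, 0.6, -2.0]
grip_width: 0.0271
gripper_force: 70.1
```

```bash
python3 st.py; python3 plan.py .4305 -.3397 .238 9.3 -90
```

```text
69.87 q [0.217, 0.234, 0.482, 1.74, -0.118, 1.196, -0.679] p [0.4305, -0.3405, 0.308]
R cols [[0.987, 0.16, 0.002], [0.16, -0.987, -0.001], [0.001, 0.002, -1.0]] F [-0.2, 0.6, -2.0] w 0.0271
4 x [-0.0, -0.01, 0.88] rot [-0.0, -0.0, -0.01]
```

step_arm:
  rows:
    - [[0, 0, 0.88, 0, 0, 0], [0, -0.02, 0.88, 0, 0, 0], [0, -0.02, 0.88, 0, 0, 0], [0, 0, 0.86, 0, 0, 0], [0, 0, 0, 0, 0, 0], [0, 0, 0, 0, 0, 0]]

```text
clock: 70.37
tcp_pos: [0.431, -0.3373, 0.2379]
eef_rot: [0.997, 0.082, 0.0, -0.002]
ft_force: [-0.5, -1.0, -2.1]
grip_width: 0.0273
gripper_force: 70.0
```

step_arm:
  rows:
    - [[0.5, 0, 0, 0, 0, 0], [0.5, 0, 0, 0, 0, 0], [0.5, 0, 0, 0, 0, 0], [0.5, 0, 0, 0, 0, 0], [0, 0, 0, 0, 0, 0]]

```text
clock: 70.78
tcp_pos: [0.4745, -0.331, 0.2392]
eef_rot: [0.997, 0.083, 0.003, -0.0]
ft_force: [1.0, 0.3, -1.8]
grip_width: 0.0272
gripper_force: 70.2
```

```bash
python3 st.py; python3 plan.py .51 -.327 .2365 9.3 -90
```

```text
70.78 q [0.207, 0.352, 0.45, 1.755, -0.176, 1.071, -0.686] p [0.4745, -0.331, 0.2392]
R cols [[0.986, 0.166, 0.005], [0.166, -0.986, -0.0], [0.005, 0.001, -1.0]] F [1.0, 0.3, -1.8] w 0.0272
2 x [0.89, 0.05, 0.07] rot [-0.0, -0.03, 0.02]
```

step_arm:
  rows:
    - [[0.6, 0.03, 0, 0, 0, 0], [0.6, 0.04, 0, 0, 0, 0], [0.58, 0.03, 0, 0, 0, 0], [0, 0, 0, 0, 0, 0], [0, 0, 0, 0, 0, 0]]

```text
clock: 71.2
tcp_pos: [0.5071, -0.328, 0.2385]
eef_rot: [0.997, 0.082, 0.001, -0.001]
ft_force: [-1.3, 0.1, -1.5]
grip_width: 0.0272
gripper_force: 70.2
```

```bash
python3 st.py; python3 plan.py .51 -.327 .208 9.3 -90
```

```text
71.2 q [0.194, 0.401, 0.44, 1.689, -0.191, 1.093, -0.715] p [0.5071, -0.328, 0.2385]
R cols [[0.987, 0.164, 0.002], [0.164, -0.987, -0.001], [0.002, 0.002, -1.0]] F [-1.3, 0.1, -1.5] w 0.0272
2 x [0.07, -0.01, 0.76] rot [-0.01, -0.01, 0.01]
```

step_arm:
  rows:
    - [[0.05, 0, 0.5, 0, 0, 0], [0.05, 0, 0.5, 0, 0, 0], [0.04, 0, 0.4, 0, 0, 0], [0, 0, 0, 0, 0, 0], [0, 0, 0, 0, 0, 0]]

```text
clock: 71.62
tcp_pos: [0.5082, -0.3277, 0.2097]
eef_rot: [0.997, 0.081, 0.0, -0.001]
ft_force: [0.2, 0.3, -2.0]
grip_width: 0.0273
gripper_force: 70.1
```

step_arm:
  rows:
    - [[0, 0, 0.1, 0, 0, 0], [0, 0, 0, 0, 0, 0], [0, 0, 0, 0, 0, 0]]

```text
clock: 71.87
tcp_pos: [0.5092, -0.3282, 0.2092]
eef_rot: [0.997, 0.081, 0.002, -0.001]
ft_force: [0.6, -0.9, -1.7]
grip_width: 0.0275
gripper_force: 70.1
```

```bash
python3 st.py
```

```text
71.87 q [0.201, 0.434, 0.431, 1.715, -0.209, 1.036, -0.704] p [0.5092, -0.3282, 0.2092]
R cols [[0.987, 0.162, 0.003], [0.162, -0.987, -0.001], [0.003, 0.001, -1.0]] F [0.6, -0.9, -1.7] w 0.0275
```

step_arm:
  rows:
    - [[0.03, -0.03, 0.1, 0, 0, 0], [0, 0, 0, 0, 0, 0]]

```text
clock: 72.03
tcp_pos: [0.5098, -0.3271, 0.2069]
eef_rot: [0.997, 0.081, 0.002, -0.001]
ft_force: [-0.3, 0.8, -2.5]
grip_width: 0.0274
gripper_force: 70.1
```

step_arm:
  rows:
    - [[0, 0, 0.08, 0, 0, 0], [0, 0, 0, 0, 0, 0], [0, 0, 0, 0, 0, 0]]

```text
clock: 72.28
tcp_pos: [0.51, -0.3273, 0.206]
eef_rot: [0.997, 0.081, 0.002, -0.001]
ft_force: [-1.8, 2.0, 3.8]
grip_width: 0.0273
gripper_force: 71.1
```

```bash
python3 st.py
```

```text
72.28 q [0.201, 0.437, 0.429, 1.717, -0.211, 1.03, -0.704] p [0.51, -0.3273, 0.206]
R cols [[0.987, 0.162, 0.004], [0.162, -0.987, -0.001], [0.004, 0.002, -1.0]] F [-1.8, 2.0, 3.8] w 0.0273
```

The probe is seated at exactly the original pose, with its weight taken by the hook. I'm releasing and rising straight up.

step_arm:
  rows:
    - [[0, 0, 0, 0, 0, 0], [0, 0, 0, 0, 0, 0], [0, 0, 0, 0, 0, 0], [0, 0, 0, 0, 0, 0], [0, 0, 0, 0, 0, 0]]
  claw: 0.3

```text
clock: 72.7
tcp_pos: [0.5097, -0.3274, 0.2051]
eef_rot: [0.997, 0.081, 0.001, -0.001]
ft_force: [0.1, -0.2, -0.4]
grip_width: 0.0554
gripper_force: 0.0
```

step_arm:
  rows:
    - [[0, 0, -0.5, 0, 0, 0], [0, 0, -0.7, 0, 0, 0], [0, 0, -1, 0, 0, 0], [0, 0, -1, 0, 0, 0], [0, 0, -1, 0, 0, 0], [0, 0, -1, 0, 0, 0], [0, 0, -1, 0, 0, 0], [0, 0, -1, 0, 0, 0]]

```text
clock: 73.37
tcp_pos: [0.5091, -0.3277, 0.3512]
eef_rot: [0.997, 0.081, 0.002, -0.0]
ft_force: [0.0, -0.8, -0.1]
grip_width: 0.0553
gripper_force: 0.0
```

step_arm:
  rows:
    - [[-0.5, 0, -0.5, 0, 0, 0], [0, 0, 0, 0, 0, 0], [0, 0, 0, 0, 0, 0], [0, 0, 0, 0, 0, 0], [0, 0, 0, 0, 0, 0], [0, 0, 0, 0, 0, 0], [0, 0, 0, 0, 0, 0], [0, 0, 0, 0, 0, 0]]

```text
clock: 74.03
tcp_pos: [0.4993, -0.329, 0.3586]
eef_rot: [0.997, 0.081, 0.001, -0.001]
ft_force: [-0.1, 0.0, 0.6]
grip_width: 0.0554
gripper_force: 0.0
```

```bash
python3 st.py; python3 - <<'E'
from h import *
M=cam("wrist"); w=bot.read_camera("wrist"); t=bot.read_camera("top"); cv2.imwrite("pics/w30.png",w); cv2.imwrite("pics/t30.png",t); g=w.max(2)
q=w2px("wrist",(.5055,-.3275,.25),M); print("grip pred",q.round(1)); u,v=np.int32(q); d=(g<60).astype(np.uint8)[v-60:v+60,u-60:u+60]; n,l,s,c=cv2.connectedComponentsWithStats(d); i=1+np.argmax(s[1:,4]); print("dark blob box",s[i][:2]+[u-60,v-60],s[i][2:])
# rollers in top view: column spans of dark pixels per cradle row, fixture-frame
T=cam("top"); gt=t.max(2); h=np.array([-.0294,.9996,0]); e=np.array([.9996,.0294,0]); C=np.array([.5375,-.0227,0])
for k in range(4):
    ts=np.arange(-.075,.0755,.0005); a=np.mean([[gt[tuple(np.int32(np.round(w2px("top",C+e*((k-1.5)*.078+x)+h*y+[0,0,.07],T)))[::-1])] for y in ts] for x in(-.006,0,.006)],0)
    o=ts[a<110]; b=ts[(a>110)&(a<225)&(abs(ts)<.03)]; print(k,"ends mm",(o.min()*1000).round(1),(o.max()*1000).round(1),"centre",((o.min()+o.max())*500).round(1),"len",((o.max()-o.min())*1000).round(0))
E
```

```text
74.03 q [0.176, 0.299, 0.466, 1.548, -0.14, 1.327, -0.749] p [0.4993, -0.329, 0.3586]
R cols [[0.987, 0.162, 0.002], [0.162, -0.987, -0.002], [0.002, 0.002, -1.0]] F [-0.1, 0.0, 0.6] w 0.0554
grip pred [318.5 226.9]
dark blob box [300 195] [  38   44 1504]
0 ends mm -30.5 35.5 centre 2.5 len 66.0
1 ends mm -44.0 51.0 centre 3.5 len 95.0
2 ends mm -38.0 40.5 centre 1.3 len 79.0
3 ends mm -55.5 54.5 centre -0.5 len 110.0
```

```bash
python3 -c "
from bench import bot
print(bot.hand_in())"
```

```text
the job is handed in; nothing more can be done
None
```

The job is handed in at 74 s: all four rollers lie in their cradles, centred to within about 2–3 mm by camera (roller c was found 14 mm off and re-centred). The probe touched the stud, a, b, c, d and the stud again in that order, and is back on its hook. Nothing outside the job was picked up or deliberately moved, but I did not re-check the jar, wrench and caliper case at the end.

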